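Snap the control board onto its barbed supports

TASK

Use the red scraper block, not the gripper's fingers, to sweep the three loose yellow chips off the instrument base's grey plate onto the bench, and leave the scraper standing upright on the bench. Then fit the green control board over the four white barbed supports, with its orange terminal block at the blue-socket end, and press it down until all four corners have snapped fully home under the barbs. Leave the glassware and everything else on the bench where it is.

Things in the scene. Friction and masses are not known exactly. Their poses are not given: they have to be found in the camera images.
- chassis: open instrument base, fixed: grey plate 190 (x) x 124 (y) mm, flat top 24 mm above the bench. Origin: centre of its underside on the bench; z up. Blue socket 16 x 22 mm, top 42 mm above the bench, at x=-84, y=+46 mm (the blue-socket end is -x); black fuse holder, 40 mm high, at x=+84, y=-44. Between the rows of supports runs a clear lane 57 mm wide along x, open at both ends of the plate
- pcb_c (a point): control board, green, 130 (x) x 92 (y) x 3 mm, 130 to 210 g, lying flat. Finned aluminium heat sink 44 (x) x 30 (y) x 30 mm on its middle is the part to grip. This point: middle of the board, 18 mm above its underside (half-way up the sink). Orange terminal block 14 x 34 x 12 mm at x=-54; black capacitors 12 mm high at x=+50, |y|<18. Beside the sink (20<|y|<46) the board is bare
- scraper_c (a point): scraper block standing upright: red foot 26 (x) x 50 (y) x 28 mm with a wooden handle 22 (x) x 30 (y) mm above it, 78 mm high in all, 100 to 200 g. This point is on its vertical axis, 55 mm above its underside; y runs along the wide (scraping) face
- chip0_c (a point): loose yellow plastic chip 12 x 10 x 7 mm lying on the plate of the instrument base, in the lane between the supports (|x|<43, |y|<14 mm of the base's frame); the point is its centre
- chip1_c (a point): loose yellow plastic chip 12 x 10 x 7 mm lying on the plate of the instrument base, in the lane between the supports (|x|<43, |y|<14 mm of the base's frame); the point is its centre
- chip2_c (a point): loose yellow plastic chip 12 x 10 x 7 mm lying on the plate of the instrument base, in the lane between the supports (|x|<43, |y|<14 mm of the base's frame); the point is its centre
- seat0 (a point): white board support at x=-55, y=+36 mm of the instrument base: round shoulder 15 mm across, then a tapered tip to 18 mm above the shoulder, with two sprung barbs facing +-x of the base (13 mm across, lower ends 4.5 mm above the shoulder). The point: on the axis, level with the shoulder's top, 38 mm above the bench
- pcb_hole0 (a point): centre of the board's 9 mm square hole at x=-55, y=+36 mm of the board, level with its underside; belongs on seat0. Set on the supports, the board rests on the barbs about 8 mm above the shoulders; about 15 N on the gold press pad (18 x 14 mm, at x=-32, y=+34) snaps this corner through
- seat1 (a point): white board support at x=-55, y=-36 mm of the instrument base: round shoulder 15 mm across, then a tapered tip to 18 mm above the shoulder, with two sprung barbs facing +-x of the base (13 mm across, lower ends 4.5 mm above the shoulder). The point: on the axis, level with the shoulder's top, 38 mm above the bench
- pcb_hole1 (a point): centre of the board's 9 mm square hole at x=-55, y=-36 mm of the board, level with its underside; belongs on seat1. Set on the supports, the board rests on the barbs about 8 mm above the shoulders; about 15 N on the gold press pad (18 x 14 mm, at x=-32, y=-34) snaps this corner through
- seat2 (a point): white board support at x=+55, y=+36 mm of the instrument base: round shoulder 15 mm across, then a tapered tip to 18 mm above the shoulder, with two sprung barbs facing +-x of the base (13 mm across, lower ends 4.5 mm above the shoulder). The point: on the axis, level with the shoulder's top, 38 mm above the bench
- pcb_hole2 (a point): centre of the board's 9 mm square hole at x=+55, y=+36 mm of the board, level with its underside; belongs on seat2. Set on the supports, the board rests on the barbs about 8 mm above the shoulders; about 15 N on the gold press pad (18 x 14 mm, at x=+32, y=+34) snaps this corner through
- seat3 (a point): white board support at x=+55, y=-36 mm of the instrument base: round shoulder 15 mm across, then a tapered tip to 18 mm above the shoulder, with two sprung barbs facing +-x of the base (13 mm across, lower ends 4.5 mm above the shoulder). The point: on the axis, level with the shoulder's top, 38 mm above the bench
- pcb_hole3 (a point): centre of the board's 9 mm square hole at x=+55, y=-36 mm of the board, level with its underside; belongs on seat3. Set on the supports, the board rests on the barbs about 8 mm above the shoulders; about 15 N on the gold press pad (18 x 14 mm, at x=+32, y=-34) snaps this corner through
- reagent: clear glass reagent bottle, 70 mm across, 160 mm high; bystander; origin at its foot
- beaker: glass beaker 68 mm across, 90 mm high; bystander; origin at its foot
- dropper: small amber dropper bottle with red bulb, 34 mm across, 70 mm high, close beside the instrument base; bystander; origin at its foot
- jar: small white jar with blue cap, 36 mm across, 40 mm high, close beside the instrument base; bystander; origin at its foot
- driver: screwdriver lying flat along its x, 170 mm long; bystander; origin at its middle on the underside
- dish: shallow glass dish 84 mm across, 18 mm high; bystander; origin at its foot
- amber: amber bottle 56 mm across, 110 mm high; bystander; origin at its foot
Mind the look-alikes: they are no part of the job. Of the things that look like the part that bears pcb_c, the middle-sized one is meant.

How it is judged:
By the outcome, as a careful person would: the job done as asked, in the order asked, and still so for the second after the job is handed in, with the robot touching nothing.
It also fails if it takes over 72 s, if anything falls off the work surface, if the arm or the gripper's body presses on something with over 40 N, if the wrist force passes 120 N, or if a joint passes its speed limit or range.

ROBOT

A 7-joint arm with a two-finger parallel gripper is mounted at the origin on the work surface. World frame = base frame: x ahead of the robot, y to its left, z up, the work surface at z = 0. Lengths are in mm, angles in rad, forces in N, time in s.
With the tool pointing down it reaches from about 400 to 850 mm from the base axis. Payload 4.5 kg.
Tool frame: the origin (TCP) lies on the centre line of the jaws, within the pads' length; the fingertips stand 11 mm ahead of it and the grasp point (between the pads) lies 8 mm behind it; z points along the fingers, y is the direction in which the jaws open and shut (so a half turn about z gives the same grasp; the last joint's range is limited). The gripper opens to 88 mm and grips with 3 to 60 N. Pads are 18 mm wide; open, the fingers measure 123 mm over their backs; the gripper's body (75 mm by 187 mm) begins 45 mm behind the grasp point.
Start: joints at [1.345, 0.689, -0.195, 1.565, 0.157, 0.902, -0.215], TCP at [160.583, -604.041, 249.743] pointing down, gripper open.
Joint ranges: [-3.01, 3.01], [-0.46, 2.08], [-1.47, 1.51], [0.13, 2.56], [-1, 4.14], [0.04, 2.09], [-2.66, 2.66]. Speed limits (rad/s): [2.57, 2.57, 3.14, 3.14, 3.14, 3.14, 3.14].

INTERFACE

Orientations are given as a unit quaternion [w, x, y, z].
In Python, from workcell import * gives the robot as it stands.
- The arm moves only by the tool carry_out, never from a script. Its argument "steps" is a list of rows, each a list of 5 numbers: the closure, from 0 (fully open) to 1 (shut), then the shift along the tool's x, y, z in m, then the turn about the tool's z in rad. A call has 1 to 5 rows; each row shifts and turns the commanded pose from where the row before left it, along the tool's axes as they then stand; what a row does not reach is not made up. A row lasts 1/12 s, in which the tool goes at most 41.7 mm and 7.16 degrees, less where a joint would pass 70% of its speed; a pose out of reach is approached as far as the arm can. A call with a gripper value outside its range is refused whole. The fingers move at their own pace and stop on an object; the grip force is fixed at half the most. Time passes only in rows, so rows that do not move let the fingers close. It gives the time, the measured TCP pose, the force and the opening at its end, in the units of the state.
- state(): the state, without advancing time (a new reading comes with each control period).
- read_camera(name): name is "side" or "top"; returns the picture (480x640x3 uint8, red, green, blue); there is no depth.
- calibration(name): a dict with "K" (3x3 intrinsics, pixels), "T" (4x4, takes a point from camera to world coordinates). Camera axes: x right, y up, looking along -z (the intrinsics and any distortion apply to the point x, -y, -z); pixel columns grow to the right and rows downward; lengths in mm; the calibration is good to about 2 mm. A picture is of the moment at which its call begins. calibration takes no time and is no camera call.
- sign_off(): hands the job in, once; it reports no verdict.
The state is a dict: "time": time; "q": joint angles; "joint_velocities": joint speeds; "effort": joint torques, N m; "ee_pos": TCP position; "tcp_rot": TCP orientation; "wrist_force": force on the tool from outside, world axes, zero at the start; "moment": the same for the moment, N m; "gripper_width": opening from 0.0 (shut) to 1.0 (fully open).
Only numpy, scipy, OpenCV 4.12 (cv2) and the standard library are available. Lean on these libraries where they do the work, as an engineer would, in place of code of your own. Each camera call takes 0.05 s, during which the arm holds its last target.

## Working session

There is one attempt and no reset: what is moved stays moved. The work goes in short steps, Python scripts to look and compute and a tool call to move; the robot and the scene stay as the last step left them, time stands still between calls to the robot, and variables do not carry over. Pictures are saved under pics/ and viewed, and the job is handed in when it is done.

Besides the shell and the picture viewer there is one more tool, called after ">>>" as name([rows], argument=value, ...), one row to a line, values as JSON. carry_out: Moves the arm, as the interface text tells. Its arguments: {"type":"object","properties":{"steps":{"type":"array","items":{"type":"array","items":{"type":"number"}}}},"required":["steps"]}

```bash
mkdir -p pics; ls; python3 - <<'E'
from workcell import *
import cv2
s=state(); print(s)
for n in("top","side"):
    im=read_camera(n); cv2.imwrite(f"pics/{n}0.png",im[:,:,::-1]); c=calibration(n); print(n,c)
E
```

```text
pics
{'time': 0.0, 'q': array([ 1.34481458,  0.69002662, -0.19452294,  1.56632414,  0.15732305,
        0.90246023, -0.21511335]), 'joint_velocities': array([-5.41490095e-04, -6.00219174e-04, -1.85321300e-04, -3.25752206e-05,
       -7.37321137e-04,  5.66802421e-04, -6.24838523e-04]), 'effort': array([-1.66722111e-04, -5.27561796e+01, -1.26658559e+00, -1.53430563e+01,
       -5.25133812e-02,  6.56590186e-03,  1.61638577e-04]), 'ee_pos': array([ 160.34625662, -603.46539951,  248.88891694]), 'tcp_rot': array([-8.93060717e-04,  9.91569804e-01,  1.29570413e-01, -1.84206312e-04]), 'wrist_force': array([ 0.08777384,  0.05769545, -0.84224608]), 'moment': array([-7.49058778e-05,  3.36160759e-02,  3.58993660e-03]), 'gripper_width': 0.998580951012617}
top {'K': array([[498.25380396,   0.        , 304.1656151 ],
       [  0.        , 498.25380396, 240.21238473],
       [  0.        ,   0.        ,   1.        ]]), 'T': array([[-1.52469255e-02,  9.82414856e-01, -1.86087568e-01,
         3.30948004e+02],
       [-9.99559134e-01, -1.02336621e-02,  2.78712976e-02,
         3.86051770e+01],
       [ 2.54768196e-02,  1.86430479e-01,  9.82137774e-01,
         1.18148333e+03],
       [ 0.00000000e+00,  0.00000000e+00,  0.00000000e+00,
         1.00000000e+00]])}
side {'K': array([[475.19637299,   0.        , 317.151753  ],
       [  0.        , 475.19637299, 236.316057  ],
       [  0.        ,   0.        ,   1.        ]]), 'T': array([[ 9.88552068e-01,  1.08537446e-01, -1.04806643e-01,
         4.11385212e+02],
       [-1.50858874e-01,  6.99371066e-01, -6.98657078e-01,
        -6.90571806e+02],
       [-2.53172143e-03,  7.06469911e-01,  7.07738550e-01,
         7.89430742e+02],
       [ 0.00000000e+00,  0.00000000e+00,  0.00000000e+00,
         1.00000000e+00]])}
```

View pics/top0.png

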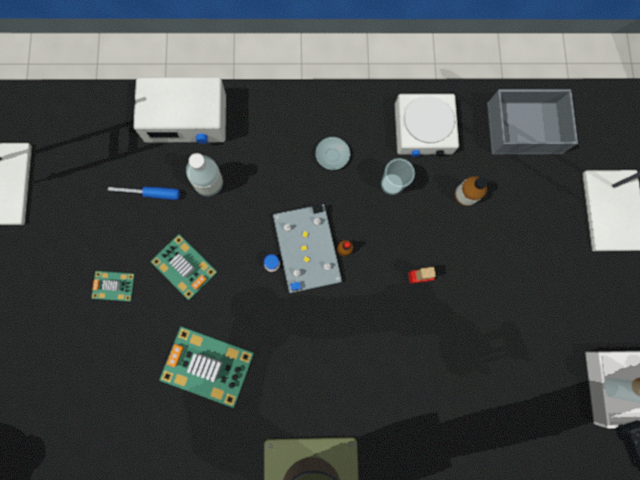

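View pics/side0.png

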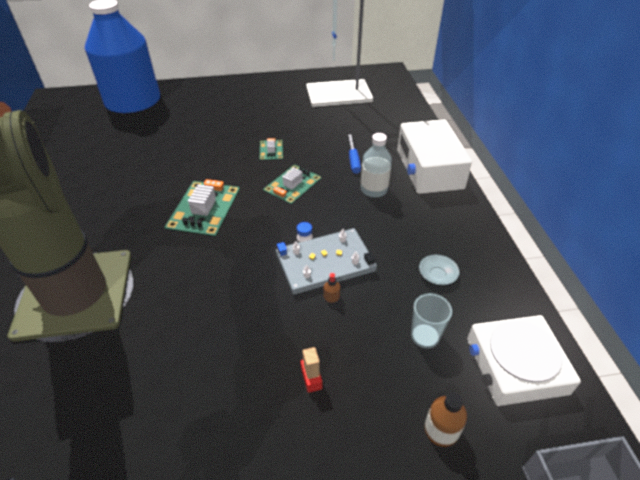

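```bash
cat > h.py <<'E'
import numpy as np, cv2
from workcell import *
def ray(n,u,v):
    c=calibration(n);K,T=c["K"],c["T"]
    d=np.linalg.inv(K)@np.array([u,v,1.]); d=np.array([d[0],-d[1],-d[2]])
    return T[:3,3],T[:3,:3]@d
def onz(n,u,v,z):
    o,d=ray(n,u,v); return o+d*(z-o[2])/d[2]
def proj(n,P):
    c=calibration(n);K,T=c["K"],c["T"]
    p=T[:3,:3].T@(np.array(P,float)-T[:3,3]); p=K@np.array([p[0],-p[1],-p[2]]); return p[:2]/p[2]
def two(pt,ps):
    o1,d1=ray("top",*pt);o2,d2=ray("side",*ps)
    A=np.array([d1,-d2]).T; s=np.linalg.lstsq(A,o2-o1,rcond=None)[0]
    a=o1+d1*s[0];b=o2+d2*s[1]; return (a+b)/2,np.linalg.norm(a-b)
def blobs(im,lo,hi,roi,mn=4):
    hsv=cv2.cvtColor(im,cv2.COLOR_RGB2HSV); m=cv2.inRange(hsv,np.array(lo),np.array(hi))
    k=np.zeros_like(m); x0,y0,x1,y1=roi; k[y0:y1,x0:x1]=m[y0:y1,x0:x1]
    n,l,st,ce=cv2.connectedComponentsWithStats(k)
    return k,[(ce[i].round(2),st[i,4]) for i in range(1,n) if st[i,4]>=mn]
def load(f): return cv2.imread(f)[:,:,::-1].copy()
E
python3 - <<'E'
from h import *
t=load("pics/top0.png"); s=load("pics/side0.png")
cv2.imwrite("pics/c1.png",cv2.resize(t[190:310,140:240],None,fx=5,fy=5,interpolation=cv2.INTER_CUBIC)[:,:,::-1])
cv2.imwrite("pics/c2.png",cv2.resize(t[190:300,255:365],None,fx=5.4,fy=5.4,interpolation=cv2.INTER_CUBIC)[:,:,::-1])
cv2.imwrite("pics/c3.png",cv2.resize(s[210:400,255:395],None,fx=3.1,fy=3.1,interpolation=cv2.INTER_CUBIC)[:,:,::-1])
for n,im,roi in(("top",t,(265,190,350,300)),("side",s,(270,220,380,295))):
    print(n,"yellow",blobs(im,(20,120,120),(34,255,255),roi)[1])
    print(n,"white",blobs(im,(0,0,190),(180,50,255),roi)[1])
print("green",blobs(t,(60,80,50),(90,255,255),(140,225,225,305),50)[1])
k,_=blobs(t,(60,80,50),(90,255,255),(145,230,220,305))
k=cv2.morphologyEx(k,cv2.MORPH_CLOSE,np.ones((9,9)))
r=cv2.minAreaRect(cv2.findNonZero(k));b=cv2.boxPoints(r)
print(r);P=[onz("top",*q,3) for q in b];print(np.round(P,1)); print(np.mean(P,0),[np.linalg.norm(P[i]-P[i-1]) for i in range(4)])
print("orange",blobs(t,(5,150,150),(18,255,255),(145,230,220,305))[1])
print("gold",blobs(t,(15,90,120),(30,255,255),(145,230,220,305))[1])
print("red top",blobs(t,(0,150,90),(6,255,255),(400,255,445,295))[1],blobs(t,(8,60,120),(22,190,255),(400,255,445,295))[1])
print("red side",blobs(s,(0,150,90),(6,255,255),(290,330,330,400))[1],blobs(s,(8,60,120),(22,190,255),(290,330,330,400))[1])
E
```

```text
top yellow [(array([304.9 , 233.95]), np.int32(20)), (array([303.63, 247.47]), np.int32(19)), (array([306.3 , 258.85]), np.int32(20))]
top white [(array([315.4, 221. ]), np.int32(15)), (array([285.75, 227.25]), np.int32(16)), (array([325.92, 266.38]), np.int32(13)), (array([295.2 , 272.73]), np.int32(15))]
side yellow [(array([323.69, 253.06]), np.int32(16)), (array([338.6, 252.4]), np.int32(15)), (array([312.06, 256.11]), np.int32(18))]
side white [(array([323.73, 258.04]), np.int32(2652)), (array([298.4, 237.6]), np.int32(5))]
green [(array([182.68, 265.64]), np.int32(1192))]
((183.0, 266.5), (55.86143493652344, 41.719295501708984), 45.0)
[[506.7 374.9   3. ]
 [577.5 307.7   3. ]
 [480.9 211.7   3. ]
 [412.3 279.3   3. ]]
[494.35807777 293.41437257   3.        ] [np.float64(134.43418085092074), np.float64(97.55855396583276), np.float64(136.15287456557968), np.float64(96.29466024483546)]
orange [(array([198.46, 281.79]), np.int32(57))]
gold [(array([178.29, 239.75]), np.int32(28)), (array([184.5, 247. ]), np.int32(40)), (array([156.25, 261.45]), np.int32(20)), (array([202.83, 265.4 ]), np.int32(42)), (array([163.33, 267.24]), np.int32(42)), (array([210.35, 271.65]), np.int32(23)), (array([198.24, 281.61]), np.int32(85)), (array([182.11, 285.85]), np.int32(46)), (array([187.91, 293.5 ]), np.int32(22))]
red top [(array([416.31, 277.27]), np.int32(132))] [(array([425.22, 273.17]), np.int32(203))]
red side [(array([310.85, 380.08]), np.int32(274))] [(array([310.8 , 361.57]), np.int32(409))]
```

View pics/c1.png

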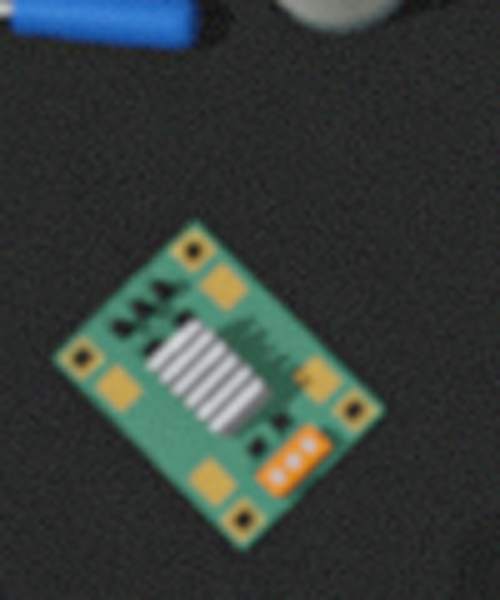

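View pics/c2.png

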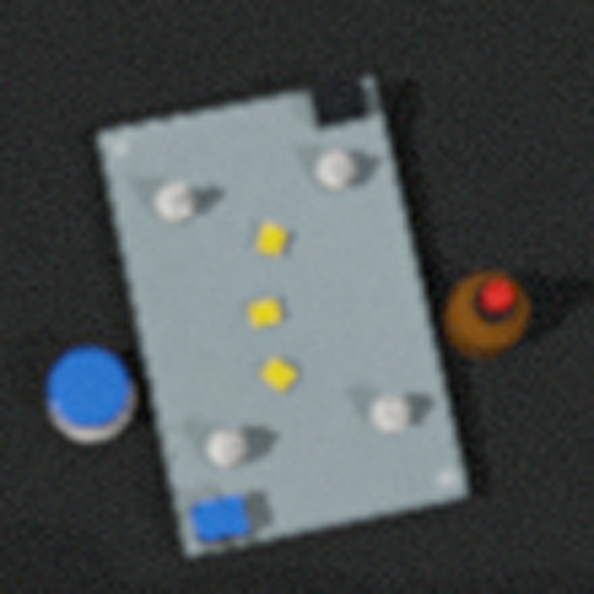

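View pics/c3.png

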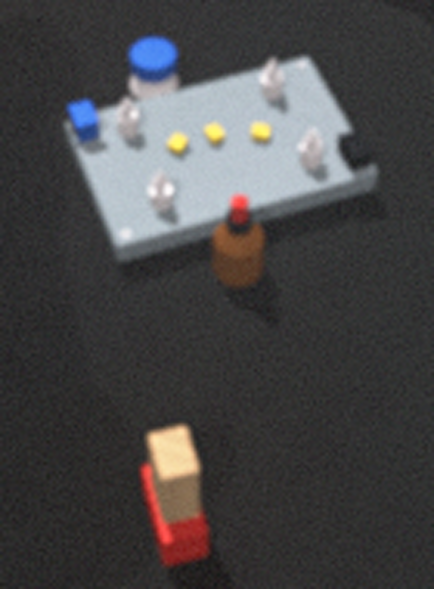

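```bash
cat >> h.py <<'E'
def kab(L,P):
    L=np.array(L,float)[:,:2];P=np.array(P,float)[:,:2];l=L.mean(0);p=P.mean(0)
    H=(L-l).T@(P-p); a=np.arctan2(H[0,1]-H[1,0],H[0,0]+H[1,1]); R=np.array([[np.cos(a),-np.sin(a)],[np.sin(a),np.cos(a)]])
    t=p-R@l; return t,a,(P-(L@R.T+t))
E
python3 - <<'E'
from h import *
np.set_printoptions(precision=1,suppress=True)
t=load("pics/top0.png"); s=load("pics/side0.png")
# board: local holes
px=[(198.46+0,0)]
loc=[(-55,36),(-55,-36),(55,36),(55,-36)]
# orange near (210,271) & (188,293). x axis up-left in image; image up=+x world,left=+y
hp=[(187.91,293.5),(210.35,271.65),(156.25,261.45),(178.29,239.75)]
P=[onz("top",*q,3) for q in hp]; print("board",*kab(loc,P)); 
pp=[(182.11,285.85),(202.83,265.4),(163.33,267.24),(184.5,247)]
P=[onz("top",*q,3) for q in pp]; print("board pads",*kab([(-32,34),(-32,-34),(32,34),(32,-34)],P))
# chassis posts
tp=[(295.2,272.73),(325.92,266.38),(285.75,227.25),(315.4,221)]
for z in(45,50,55): print("chassis",z,*kab(loc,[onz("top",*q,z) for q in tp]))
# plate
for n,im,roi,lo,hi in(("top",t,(265,190,350,300),(80,5,80),(115,75,200)),):
    k,b=blobs(im,lo,hi,roi,100); print(b)
    k=cv2.morphologyEx(k,cv2.MORPH_CLOSE,np.ones((9,9)));k=cv2.morphologyEx(k,cv2.MORPH_OPEN,np.ones((9,9)))
    r=cv2.minAreaRect(cv2.findNonZero(k)); P=[onz(n,*q,24) for q in cv2.boxPoints(r)]
    print("plate",r,np.array(P),np.mean(P,0),[np.linalg.norm(P[i]-P[i-1]) for i in range(4)])
T=[(304.9,233.95),(303.63,247.47),(306.3,258.85)];S=[(338.6,252.4),(323.69,253.06),(312.06,256.11)]
for a,b in zip(T,S): print("chip",two(a,b),onz("top",*a,27.5),onz("side",*b,27.5))
cv2.imwrite("pics/c4.png",cv2.resize(t[255:295,395:450],None,fx=12,fy=12,interpolation=cv2.INTER_CUBIC)[:,:,::-1])
cv2.imwrite("pics/c5.png",cv2.resize(s[340:400,285:340],None,fx=10,fy=10,interpolation=cv2.INTER_CUBIC)[:,:,::-1])
cv2.imwrite("pics/c6.png",cv2.resize(s[215:300,265:385],None,fx=6.6,fy=6.6,interpolation=cv2.INTER_CUBIC)[:,:,::-1])
E
```

```text
board [493.9 292.9] 0.7872898043933445 [[ 0.2  0.6]
 [ 0.2  0. ]
 [-0.6 -0.6]
 [ 0.2 -0. ]]
board pads [494.3 292.8] 0.7876671105508704 [[ 0.3 -0.1]
 [ 0.1  0.4]
 [-0.2  0. ]
 [-0.3 -0.4]]
chassis 45 [531.1   3.4] 0.19774745299511898 [[ 0.5  0.2]
 [ 0.2 -0.1]
 [-0.4 -0.6]
 [-0.3  0.5]]
chassis 50 [530.2   3.5] 0.19774745299511887 [[ 0.8  0.1]
 [ 0.4  0.1]
 [-0.7 -0.8]
 [-0.6  0.6]]
chassis 55 [529.3   3.7] 0.19774745299511917 [[ 1.1  0. ]
 [ 0.6  0.3]
 [-0.9 -1. ]
 [-0.8  0.7]]
[(array([306.8, 248.2]), np.int32(3897))]
plate ((305.6316833496094, 248.11463928222656), (81.08776092529297, 56.50301742553711), 77.90524291992188) [[613.8  87.5  24. ]
 [641.8 -45.1  24. ]
 [450.5 -80.4  24. ]
 [424.7  48.6  24. ]] [532.7   2.6  24. ] [np.float64(193.07395252601924), np.float64(135.52670489838727), np.float64(194.54274447424982), np.float64(131.60667272214428)]
chip (array([563.6,   3.9,  29. ]), np.float64(1.4640769533566027)) [564.6   3.9  27.5] [563.1   5.1  27.5]
chip (array([531.2,   7.4,  28.5]), np.float64(1.6522624227977023)) [532.2   7.4  27.5] [530.5   8.2  27.5]
chip (array([504.4,   1.6,  29.3]), np.float64(0.9672644242653334)) [505.1   1.5  27.5] [504.1   3.1  27.5]
```

View pics/c4.png

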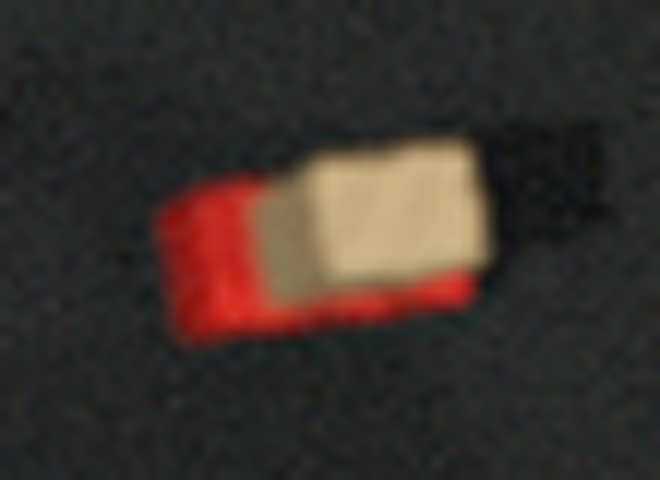

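View pics/c5.png

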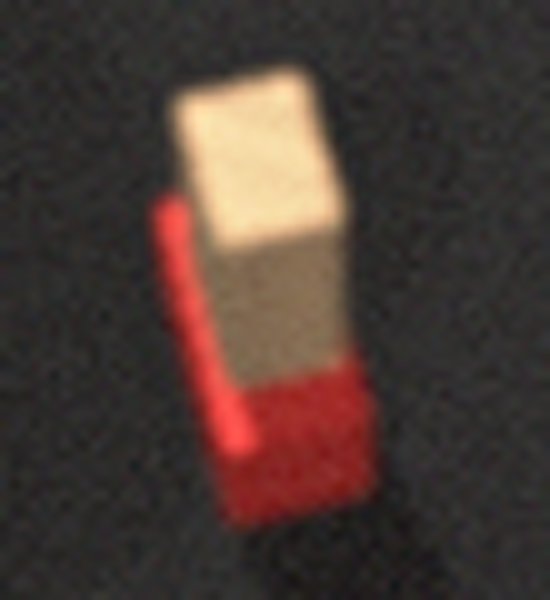

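View pics/c6.png

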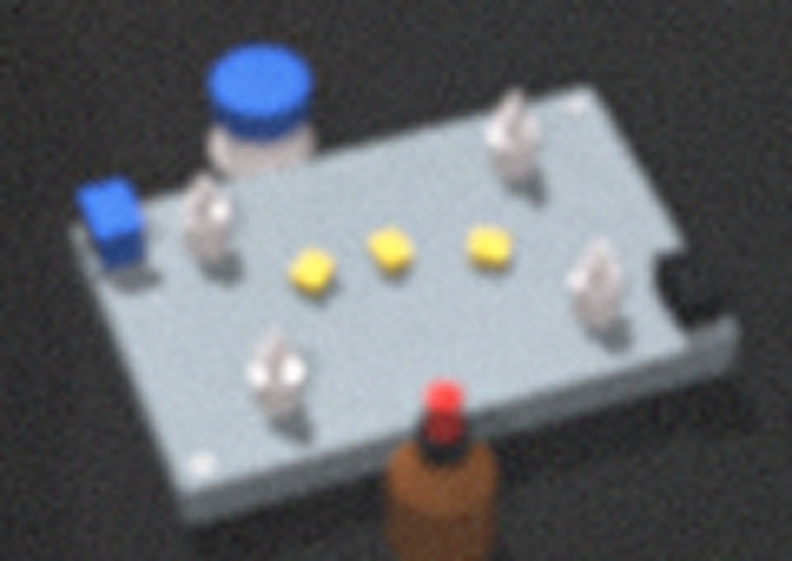

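```bash
python3 - <<'E'
from h import *
np.set_printoptions(precision=2,suppress=True)
f=lambda q,s,o:((q[0]+.5)/s-.5+o[0],(q[1]+.5)/s-.5+o[1])
loc=[(-55,36),(-55,-36),(55,36),(55,-36)]
S=[f(q,6.6,(265,215)) for q in[(207,178),(277,333),(517,95),(600,243)]]
print("chassis side tips",*kab(loc,[onz("side",*q,56) for q in S]))
# plate corners side at 24: (-95,62),(-95,-62),(95,62)
C=[f(q,6.6,(265,215)) for q in[(72,230),(187,492),(590,87)]]
print("side plate",*kab([(-95,62),(-95,-62),(95,62)],[onz("side",*q,24) for q in C]))
C=[f(q,5.4,(255,190)) for q in[(98,130),(370,75),(468,492),(187,556)]]
print("top plate",*kab([(95,62),(95,-62),(-95,-62),(-95,62)],[onz("top",*q,24) for q in C]))
T=[f(q,12,(395,255)) for q in[(312,150),(475,140),(492,262),(328,282)]]
S=[f(q,10,(285,340)) for q in[(178,100),(300,68),(347,215),(216,248)]]
L=[(11,15),(11,-15),(-11,-15),(-11,15)]
P=np.array([onz("top",*q,78) for q in T]);print("scr top",P[:,:2],*kab(L,P))
# side: left-up corner = far(+y), small x
L2=[(-11,15),(11,15),(11,-15),(-11,-15)]
P=np.array([onz("side",*q,78) for q in S]);print("scr side",P[:,:2],*kab(L2,P))
# foot corners top z=28 left top (160,210) ; bottom-left z=0 (185,340), right-bottom(478,300) z 0/28
print("foot",[onz("top",*f(q,12,(395,255)),0)[:2] for q in[(185,342),(478,303)]])
print("foot side",[onz("side",*f(q,10,(285,340)),0)[:2] for q in[(232,525),(372,495)]],[onz("side",*f(q,10,(285,340)),28)[:2] for q in[(155,203),(222,455)]])
# middle board side
s=load("pics/side0.png")
print(blobs(s,(15,90,120),(30,255,255),(260,160,325,205))[1])
print([ (proj("side",(494*1+np.cos(.787)*x-np.sin(.787)*y,293+np.sin(.787)*x+np.cos(.787)*y,3))) for x,y in [(-32,34),(-32,-34),(32,34),(32,-34)]+loc])
cv2.imwrite("pics/c7.png",cv2.resize(s[155:210,255:330],None,fx=10,fy=10,interpolation=cv2.INTER_CUBIC)[:,:,::-1])
print("dropper",blobs(load("pics/top0.png"),(0,150,120),(8,255,255),(330,230,360,262))[1])
E
```

```text
chassis side tips [532.83   0.74] 0.20075714287962482 [[ 0.62 -0.34]
 [-0.26 -0.2 ]
 [ 0.29  0.44]
 [-0.65  0.09]]
side plate [532.97  -0.43] 0.2074848206455152 [[ 0.09 -2.04]
 [-0.19  2.2 ]
 [ 0.1  -0.16]]
top plate [533.85   0.39] 0.20067238408355856 [[ 0.91 -0.32]
 [ 0.25  0.31]
 [ 0.07 -0.07]
 [-1.22  0.07]]
scr top [[ 475.99 -253.19]
 [ 477.51 -284.02]
 [ 454.54 -285.74]
 [ 451.18 -254.72]] [ 464.8  -269.42] 0.07491184604011637 [[ 1.34  0.45]
 [ 0.61 -0.47]
 [-0.42 -0.54]
 [-1.53  0.56]]
scr side [[ 450.49 -254.7 ]
 [ 472.02 -251.67]
 [ 475.65 -280.84]
 [ 453.12 -283.6 ]] [ 462.82 -267.7 ] 0.11564675575532599 [[ 0.33 -0.63]
 [ 0.01 -0.14]
 [ 0.17  0.49]
 [-0.51  0.27]]
foot [array([ 448.06, -246.1 ]), array([ 455.1 , -305.33])]
foot side [array([ 453.14, -293.48]), array([ 478.51, -291.64])] [array([ 446.42, -244.4 ]), array([ 451.72, -294.56])]
[(array([309.95, 181.29]), np.int32(21)), (array([274.48, 184.36]), np.int32(25)), (array([268.43, 188.14]), np.int32(7)), (array([295.04, 193.84]), np.int32(25)), (array([290.  , 198.82]), np.int32(11))]
[array([274.88, 184.12]), array([295.26, 193.94]), array([290.07, 172.06]), array([310.2 , 181.33]), array([268.62, 188.34]), array([290.28, 198.97]), array([294.74, 167.63]), array([315.96, 177.24])]
dropper [(array([346.67, 244.2 ]), np.int32(30))]
```

View pics/c7.png

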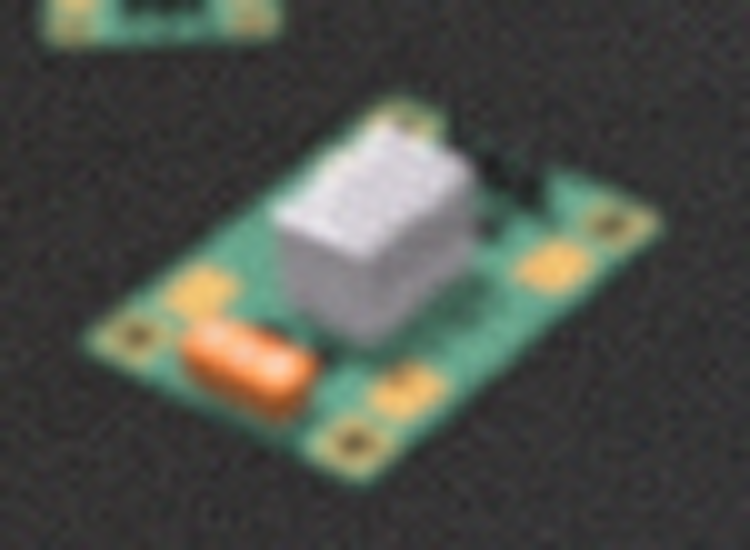

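```bash
cat >> h.py <<'E'
def pose():
    s=state(); w,x,y,z=s["tcp_rot"]
    from scipy.spatial.transform import Rotation as R
    r=R.from_quat([x,y,z,w]).as_matrix(); return s,np.array(s["ee_pos"]),np.arctan2(r[1,0],r[0,0]),r
def rows(dst,psi,n,cl,src=None):
    s,p,a,r=pose()
    if src is not None: p,a=np.array(src[:3],float),src[3]
    da=(psi-a+np.pi)%(2*np.pi)-np.pi; d=(np.array(dst,float)-p)/n
    out=[]
    for i in range(n):
        b=a+da*i/n; X=np.array([np.cos(b),np.sin(b)]);Y=np.array([np.sin(b),-np.cos(b)])
        out.append([cl,round(d[:2]@X/1000,4),round(d[:2]@Y/1000,4),round(-d[2]/1000,4),round(-da/n,3)])
    print("from",p.round(1),round(a,3),"t",round(s["time"],2),"F",np.round(s["wrist_force"],1),"w",round(s["gripper_width"]*88,1))
    for i in range(0,n,5): print(str(out[i:i+5]).replace(" ",""))
E
python3 -c "
from h import *
rows((463.8,-268.5,130),1.675,14,0)
for n,q,z in (('dish',(332,153),18),('dropper',(346.67,244.2),66),('jar',(272,262),40)): print(n,onz('top',*q,z))"
```

```text
from [ 160.4 -603.5  249. ] 0.26 t 0.1 F [-1.6 -0.1  0.9] w 88.0
[[0,np.float64(0.0271),np.float64(-0.0176),np.float64(0.0085),np.float64(-0.101)],[0,np.float64(0.0287),np.float64(-0.0147),np.float64(0.0085),np.float64(-0.101)],[0,np.float64(0.0301),np.float64(-0.0118),np.float64(0.0085),np.float64(-0.101)],[0,np.float64(0.0311),np.float64(-0.0087),np.float64(0.0085),np.float64(-0.101)],[0,np.float64(0.0318),np.float64(-0.0055),np.float64(0.0085),np.float64(-0.101)]]
[[0,np.float64(0.0322),np.float64(-0.0022),np.float64(0.0085),np.float64(-0.101)],[0,np.float64(0.0323),np.float64(0.001),np.float64(0.0085),np.float64(-0.101)],[0,np.float64(0.032),np.float64(0.0043),np.float64(0.0085),np.float64(-0.101)],[0,np.float64(0.0314),np.float64(0.0075),np.float64(0.0085),np.float64(-0.101)],[0,np.float64(0.0305),np.float64(0.0106),np.float64(0.0085),np.float64(-0.101)]]
[[0,np.float64(0.0293),np.float64(0.0136),np.float64(0.0085),np.float64(-0.101)],[0,np.float64(0.0277),np.float64(0.0165),np.float64(0.0085),np.float64(-0.101)],[0,np.float64(0.0259),np.float64(0.0192),np.float64(0.0085),np.float64(-0.101)],[0,np.float64(0.0239),np.float64(0.0217),np.float64(0.0085),np.float64(-0.101)]]
dish [769.29497573 -66.32231411  18.        ]
dropper [532.0331177  -89.89247489  66.        ]
jar [496.78799925  81.30363701  40.        ]
```

>>> carry_out([
  [0,0.027,-0.018,0.008,-0.1],
  [0,0.029,-0.015,0.008,-0.1],
  [0,0.03,-0.012,0.008,-0.1],
  [0,0.031,-0.009,0.008,-0.1],
  [0,0.032,-0.005,0.008,-0.1],
])

```text
time: 0.52
ee_pos: [269.6, -482.3, 209.2]
tcp_rot: [-0.0, 0.928, 0.373, -0.0]
wrist_force: [0.7, -0.4, -0.8]
gripper_width: 1.0
```

>>> carry_out([
  [0,0.032,-0.002,0.008,-0.1],
  [0,0.032,0.001,0.008,-0.1],
  [0,0.032,0.004,0.008,-0.1],
  [0,0.031,0.008,0.008,-0.1],
  [0,0.03,0.011,0.008,-0.1],
])

```text
time: 0.93
ee_pos: [379.1, -365.2, 169.2]
tcp_rot: [-0.0, 0.807, 0.591, -0.0]
wrist_force: [1.1, -0.1, -0.4]
gripper_width: 0.994
```

>>> carry_out([
  [0,0.029,0.014,0.008,-0.1],
  [0,0.028,0.016,0.008,-0.1],
  [0,0.026,0.019,0.008,-0.1],
  [0,0.024,0.022,0.008,-0.1],
  [0,0,0,0,0],
])

```text
time: 1.35
ee_pos: [471.5, -264.3, 136.9]
tcp_rot: [-0.0, 0.67, 0.743, 0.004]
wrist_force: [1.2, 0.3, 0.6]
gripper_width: 1.002
```

```bash
sed -i 's/out.append(\[cl,/out.append([cl]+[float(v) for v in (/; s/round(-da\/n,3)\])/round(-da\/n,3))])/' h.py; python3 -c "
from h import *
rows((463.8,-268.5,130),1.675,2,0)
for n in ('top','side'): cv2.imwrite(f'pics/{n}1.png',read_camera(n)[:,:,::-1])
t=load('pics/top1.png');s=load('pics/side1.png')
a=cv2.resize(t[230:310,370:470],(400,320));b=cv2.resize(s[280:420,250:390],(400,400))
cv2.imwrite('pics/d1.png',np.vstack([a,b])[:,:,::-1][:600])
"
```

```text
from [ 471.5 -264.3  136.9] 1.674 t 1.35 F [1.2 0.3 0.6] w 88.2
[[0,-0.0017,-0.0041,0.0034,-0.001],[0,-0.0017,-0.0041,0.0034,-0.001]]
```

View pics/d1.png

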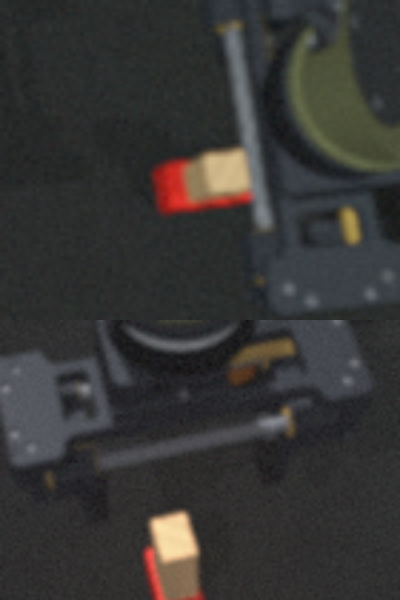

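```bash
python3 -c "
from h import *
rows((463.8,-268.5,95),1.675,3,0)
rows((463.8,-268.5,50),1.675,4,0,(463.8,-268.5,95,1.675))"
```

```text
from [ 466.8 -270.1  137.2] 1.662 t 1.45 F [-1.3 -1.  -0.1] w 87.9
[[0,0.0006,-0.001,0.0141,-0.004],[0,0.0006,-0.0009,0.0141,-0.004],[0,0.0006,-0.0009,0.0141,-0.004]]
from [ 463.8 -268.5   95. ] 1.675 t 1.45 F [-1.3 -1.  -0.1] w 87.9
[[0,0.0,0.0,0.0112,-0.0],[0,0.0,0.0,0.0112,-0.0],[0,0.0,0.0,0.0112,-0.0],[0,0.0,0.0,0.0112,-0.0]]
```

>>> carry_out([
  [0,0.001,-0.001,0.014,-0.004],
  [0,0.001,-0.001,0.014,-0.004],
  [0,0,-0.001,0.014,-0.004],
  [0,0,0,0,0],
  [0,0,0,0,0],
])

```text
time: 1.87
ee_pos: [461.6, -271.1, 95.5]
tcp_rot: [-0.001, 0.671, 0.741, -0.001]
wrist_force: [-0.0, -0.4, 1.1]
gripper_width: 0.998
```

```bash
python3 -c "
from h import *
rows((463.8,-268.5,50),1.675,4,0)
for n in ('top','side'): cv2.imwrite(f'pics/{n}2.png',read_camera(n)[:,:,::-1])
s=load('pics/side2.png')
cv2.imwrite('pics/d2.png',cv2.resize(s[300:410,250:390],None,fx=5,fy=5,interpolation=cv2.INTER_CUBIC)[:,:,::-1])
"
```

```text
from [ 461.6 -271.1   95.5] 1.669 t 1.87 F [-0.  -0.4  1.1] w 87.8
[[0,0.0006,0.0006,0.0114,-0.001],[0,0.0006,0.0006,0.0114,-0.001],[0,0.0006,0.0006,0.0114,-0.001],[0,0.0006,0.0006,0.0114,-0.001]]
```

View pics/d2.png

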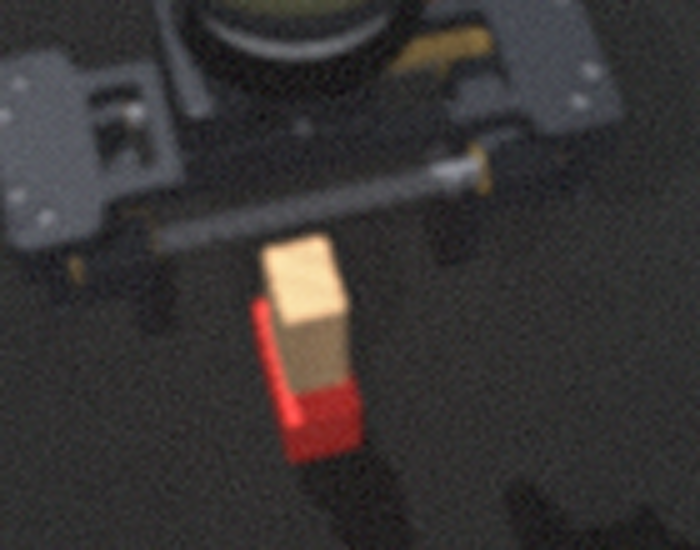

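>>> carry_out([
  [0,0.001,0.001,0.012,0],
  [0,0.001,0.001,0.012,0],
  [0,0,0,0.012,0],
  [0,0,0,0.01,0],
  [0,0,0,0,0],
])

```text
time: 2.38
ee_pos: [464.3, -267.8, 48.9]
tcp_rot: [-0.001, 0.671, 0.742, -0.0]
wrist_force: [0.4, -0.9, 0.0]
gripper_width: 1.002
```

>>> carry_out([
  [1,0,0,0,0],
  [1,0,0,0,0],
  [1,0,0,0,0],
  [1,0,0,0,0],
  [1,0,0,0,0],
])

```text
time: 2.8
ee_pos: [465.1, -267.9, 50.2]
tcp_rot: [0.0, 0.671, 0.742, 0.0]
wrist_force: [-0.0, -0.5, 0.2]
gripper_width: 0.645
```

>>> carry_out([
  [1,0,0,0,0],
  [1,0,0,0,0],
  [1,0,0,0,0],
])

```text
time: 3.05
ee_pos: [464.9, -267.8, 49.8]
tcp_rot: [0.0, 0.671, 0.742, 0.0]
wrist_force: [-0.1, -0.5, -0.1]
gripper_width: 0.423
```

>>> carry_out([
  [1,0,0,0,0],
  [1,0,0,0,0],
  [1,0,0,0,0],
  [1,0,0,0,0],
])

```text
time: 3.38
ee_pos: [464.6, -267.8, 49.6]
tcp_rot: [-0.0, 0.671, 0.742, -0.0]
wrist_force: [-0.3, 0.1, 0.5]
gripper_width: 0.245
```

>>> carry_out([
  [1,0,0,0,0],
  [1,0,0,-0.005,0],
  [1,0,0,-0.015,0],
  [1,0,0,-0.02,0],
  [1,0,0,0,0],
])

```text
time: 3.8
ee_pos: [466.5, -268.3, 92.4]
tcp_rot: [0.002, 0.671, 0.742, 0.001]
wrist_force: [-0.3, 0.1, -1.0]
gripper_width: 0.241
```

```bash
python3 -c "
from h import *
# refine chassis: plate edges in top image, fit lines on mask
t=load('pics/top0.png')
th=0.2;c=np.array([533,1.])
R=np.array([[np.cos(th),-np.sin(th)],[np.sin(th),np.cos(th)]])
for n in('top','side'):
  g=cv2.GaussianBlur(load(f'pics/{n}0.png').astype(np.float32).mean(2),(3,3),0)
  res={}
  for name,pt,nm,rng in (('-x',(-95,0),(-1,0),[(0,y) for y in range(-50,26,3)]),('+x',(95,0),(1,0),[(0,y) for y in range(-22,56,3)]),('+y',(0,62),(0,1),[(x,0) for x in list(range(-70,-60,3))+list(range(0,86,3))]),('-y',(0,-62),(0,-1),[(x,0) for x in list(range(-85,-30,3))+list(range(35,68,3))])):
    o=[]
    for r in rng:
      ds=np.arange(-8,8.1,.25); 
      pr=[]
      for d in ds:
        w=c+R@(np.array(pt)+np.array(r)+d*np.array(nm)); u=proj(n,(w[0],w[1],24)); pr.append(u)
      pr=np.array(pr,np.float32); v=cv2.remap(g,pr[None,:,0],pr[None,:,1],cv2.INTER_LINEAR)[0]
      k=np.argmin(np.gradient(cv2.GaussianBlur(v[None],(1,9),0)[0])); 
      hi,lo=v[:8].mean(),v[-8:].mean(); 
      dd=np.diff(v); k=np.argmin(np.convolve(dd,np.ones(9),'same')); o.append((r[0]+r[1],ds[k]))
    o=np.array(o); med=np.median(o[:,1]); oo=o[abs(o[:,1]-med)<2]
    print(n,name,'offset',round(np.median(oo[:,1]),2),'slope',np.polyfit(oo[:,0],oo[:,1],1).round(4),len(oo))
"
```

```text
top -x offset 0.5 slope [-0.0008  0.5762] 26Traceback (most recent call last):
  File "<string>", line 16, in <module>
    w=c+R@(np.array(pt)+np.array(r)+d*np.array(nm)); u=proj(n,(w[0],w[1],24)); pr.append(u)
                                                       ~~~~^^^^^^^^^^^^^^^^^^
  File "h.py", line 10, in proj
    c=calibration(n);K,T=c["K"],c["T"]
ValueError: time passes only in moves, steps and waits
```

```bash
python3 - <<'E'
import re
s=open('h.py').read()
s=s.replace("from workcell import *\n","from workcell import *\nfrom functools import lru_cache\n_cal=calibration\n@lru_cache(None)\ndef calibration(n): return _cal(n)\n")
open('h.py','w').write(s)
E
cat > edge.py <<'E'
from h import *
def edges(files,c,th,z=24):
  R=np.array([[np.cos(th),-np.sin(th)],[np.sin(th),np.cos(th)]])
  for n,f in files:
    g=cv2.GaussianBlur(load(f).astype(np.float32).mean(2),(3,3),0)
    for name,pt,nm,rng in (('-x',(-95,0),(-1,0),[(0,y) for y in range(-50,26,3)]),('+x',(95,0),(1,0),[(0,y) for y in range(-22,56,3)]),('+y',(0,62),(0,1),[(x,0) for x in list(range(-70,-60,3))+list(range(0,86,3))]),('-y',(0,-62),(0,-1),[(x,0) for x in list(range(-85,-30,3))+list(range(35,68,3))])):
      o=[]; ds=np.arange(-8,8.1,.25)
      for r in rng:
        pr=np.array([proj(n,(*(c+R@(np.array(pt)+np.array(r)+d*np.array(nm))),z)) for d in ds],np.float32)
        v=cv2.remap(g,np.ascontiguousarray(pr[None,:,0]),np.ascontiguousarray(pr[None,:,1]),cv2.INTER_LINEAR)[0]
        k=4+np.argmax(abs(np.convolve(np.diff(v),np.ones(9),'valid'))); o.append((r[0]+r[1],ds[k]+.125))
      o=np.array(o); med=np.median(o[:,1]); oo=o[abs(o[:,1]-med)<2]
      print(n,name,'offset',round(np.median(oo[:,1]),2),'slope',np.polyfit(oo[:,0],oo[:,1],1).round(4),len(oo),len(o))
edges((('top','pics/top0.png'),('side','pics/side0.png')),np.array([533,1.]),.2)
E
python3 edge.py
```

```text
top -x offset 0.62 slope [-0.0008  0.7012] 26 26
top +x offset 0.88 slope [0.009  0.7547] 26 26
top +y offset -0.12 slope [-0.0037  0.1787] 33 33
top -y offset 1.62 slope [0.0038 1.5194] 30 30
side -x offset 1.62 slope [0.     1.7311] 26 26
side +x offset -0.62 slope [ 0.0134 -0.9408] 25 26
side +y offset -0.12 slope [ 0.0019 -0.0787] 28 33
side -y offset 0.12 slope [0.0045 0.177 ] 29 30
```

```bash
python3 -c "
from h import *
rows((471.9,-11.6,135),1.769,12,1)"
```

```text
from [ 466.5 -268.3   92.4] 1.672 t 3.8 F [-0.3  0.1 -1. ] w 21.2
[[1,0.0212,0.0026,-0.0035,-0.008],[1,0.0212,0.0028,-0.0035,-0.008],[1,0.0212,0.0029,-0.0035,-0.008],[1,0.0212,0.0031,-0.0035,-0.008],[1,0.0211,0.0033,-0.0035,-0.008]]
[[1,0.0211,0.0035,-0.0035,-0.008],[1,0.0211,0.0036,-0.0035,-0.008],[1,0.0211,0.0038,-0.0035,-0.008],[1,0.021,0.004,-0.0035,-0.008],[1,0.021,0.0041,-0.0035,-0.008]]
[[1,0.021,0.0043,-0.0035,-0.008],[1,0.0209,0.0045,-0.0035,-0.008]]
```

>>> carry_out([
  [1,0.021,0.003,-0.008,-0.008],
  [1,0.021,0.003,-0.008,-0.008],
  [1,0.021,0.003,-0.008,-0.008],
  [1,0.021,0.003,-0.008,-0.008],
  [1,0.021,0.003,-0.008,-0.008],
])

```text
time: 4.22
ee_pos: [467.3, -160.7, 129.7]
tcp_rot: [-0.0, 0.655, 0.755, 0.0]
wrist_force: [0.3, 0.1, -1.5]
gripper_width: 0.244
```

>>> carry_out([
  [1,0.021,0.0035,0,-0.008],
  [1,0.021,0.0035,0,-0.008],
  [1,0.021,0.004,0,-0.008],
  [1,0.021,0.004,0,-0.008],
  [1,0.021,0.004,0,-0.008],
])

```text
time: 4.63
ee_pos: [469.8, -54.0, 129.4]
tcp_rot: [-0.0, 0.64, 0.768, 0.0]
wrist_force: [0.7, -0.6, -2.3]
gripper_width: 0.247
```

>>> carry_out([
  [1,0.021,0.004,0,-0.008],
  [1,0.021,0.0045,0,-0.008],
  [1,0,0,0,0],
  [1,0,0,0,0],
])

```text
time: 4.97
ee_pos: [470.5, -10.8, 129.5]
tcp_rot: [-0.0, 0.633, 0.774, 0.0]
wrist_force: [-0.0, -0.6, -1.1]
gripper_width: 0.248
```

```bash
python3 -c "
from h import *
rows((471.9,-11.6,90),1.769,3,1)
for n in ('top','side'): cv2.imwrite(f'pics/{n}3.png',read_camera(n)[:,:,::-1])
s=load('pics/side3.png')
cv2.imwrite('pics/d3.png',cv2.resize(s[180:300,240:390],None,fx=5,fy=5,interpolation=cv2.INTER_CUBIC)[:,:,::-1])
"
```

```text
from [470.5 -10.8 129.5] 1.771 t 4.97 F [-0.  -0.6 -1.1] w 21.8
[[1,-0.0004,0.0004,0.0132,0.001],[1,-0.0004,0.0004,0.0132,0.001],[1,-0.0004,0.0004,0.0132,0.001]]
```

View pics/d3.png

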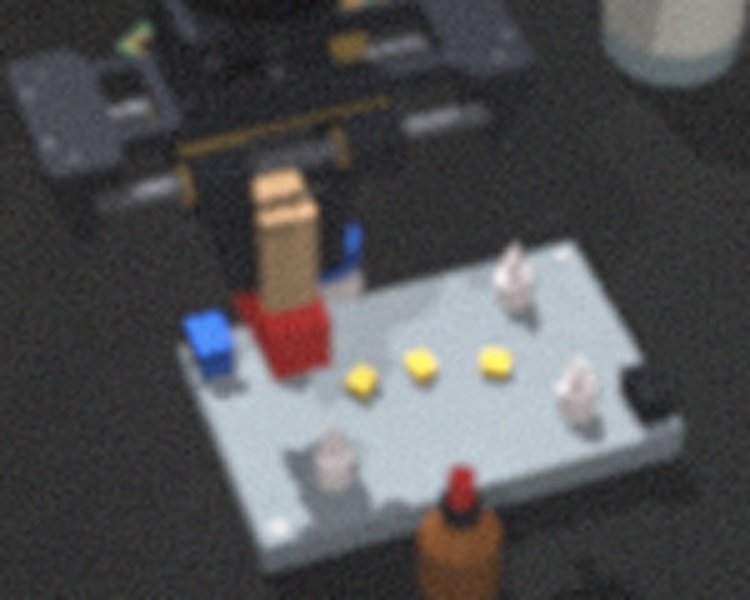

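```bash
python3 -c "
from h import *
f=lambda q:((q[0]+.5)/5-.5+240,(q[1]+.5)/5-.5+180)
P=[onz('side',*f(q),z)[:2] for q,z in (((277,378),79.7),((330,362),79.7),((262,322),107.7),((322,305),107.7))]
R=lambda p:np.array([[np.cos(.198),np.sin(.198)],[-np.sin(.198),np.cos(.198)]])@(p-np.array([532.7,.6]))
for p in P: print(p.round(1),R(p).round(1))
print(R(np.array([470.5,-10.8])))"
```

```text
[463.9 -36.6] [-74.8 -22.9]
[486.3 -31.1] [-51.7 -21.9]
[459.5 -31.3] [-78.1 -16.9]
[484.4 -25.6] [-52.5 -16.1]
[-63.22721401   1.05802116]
```

>>> carry_out([
  [1,-0.001,0,0.012,0],
  [1,-0.001,0,0.012,0],
  [1,0,0,0.012,0],
  [1,0,0,0.01,0],
  [1,0,0,0,0],
])

```text
time: 5.48
ee_pos: [469.9, -14.3, 82.9]
tcp_rot: [-0.001, 0.634, 0.773, -0.0]
wrist_force: [-1.2, 0.2, -0.7]
gripper_width: 0.248
```

```bash
python3 -c "
from h import *
rows((472,-12.1,75),1.769,1,1)
for n in ('side',): cv2.imwrite(f'pics/{n}4.png',read_camera(n)[:,:,::-1])
s=load('pics/side4.png')
cv2.imwrite('pics/d4.png',cv2.resize(s[200:300,260:390],None,fx=6,fy=6,interpolation=cv2.INTER_CUBIC)[:,:,::-1])
"
```

```text
from [469.9 -14.3  82.9] 1.767 t 5.48 F [-1.2  0.2 -0.7] w 21.8
[[1,0.0017,0.0025,0.0079,-0.002]]
```

View pics/d4.png

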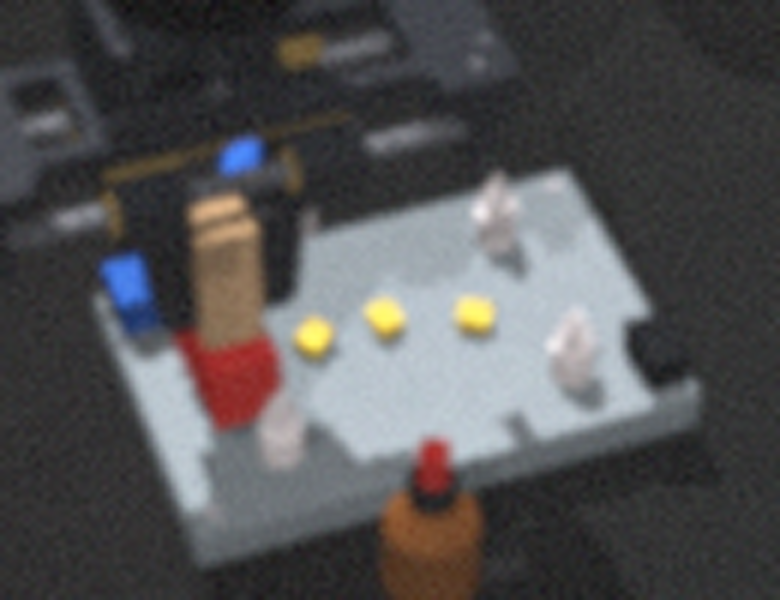

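>>> carry_out([
  [1,0.001,0.001,0.004,0],
  [1,0,0.001,0.003,0],
  [1,0,0,0,0],
  [1,0,0,0,0],
])

```text
time: 5.87
ee_pos: [470.0, -11.7, 77.8]
tcp_rot: [-0.002, 0.634, 0.773, -0.0]
wrist_force: [-7.3, 6.6, 17.2]
gripper_width: 0.249
```

```bash
python3 -c "
from h import *
rows((472,-12.1,75),1.769,1,1)
rows((472+162*np.cos(.198),-12.1+162*np.sin(.198),75),1.769,10,1)
"
```

```text
from [470.  -11.7  77.8] 1.769 t 5.87 F [-7.3  6.6 17.2] w 21.9
[[1,-0.0008,0.0019,0.0028,-0.0]]
from [470.  -11.7  77.8] 1.769 t 5.87 F [-7.3  6.6 17.2] w 21.9
[[1,-0.0001,0.0164,0.0003,-0.0],[1,-0.0001,0.0164,0.0003,-0.0],[1,-0.0001,0.0164,0.0003,-0.0],[1,-0.0001,0.0164,0.0003,-0.0],[1,-0.0001,0.0164,0.0003,-0.0]]
[[1,-0.0001,0.0164,0.0003,-0.0],[1,-0.0001,0.0164,0.0003,-0.0],[1,-0.0001,0.0164,0.0003,-0.0],[1,-0.0001,0.0164,0.0003,-0.0],[1,-0.0001,0.0164,0.0003,-0.0]]
```

```bash
python3 -c "
from h import *
for n in ('side','top'): cv2.imwrite(f'pics/{n}5.png',read_camera(n)[:,:,::-1])
s=load('pics/side5.png')
cv2.imwrite('pics/d5.png',cv2.resize(s[215:295,265:345],None,fx=7.4,fy=7.4,interpolation=cv2.INTER_CUBIC)[:,:,::-1])
rows((472,-12.1,75),1.769,1,1)
print(state()['moment'])
"
```

```text
from [470.  -11.7  77.8] 1.769 t 5.97 F [-7.9  5.8 18.1] w 21.6
[[1,-0.0008,0.0019,0.0028,-0.0]]
[ 1.14677189  1.62168551 -0.12941623]
```

View pics/d5.png

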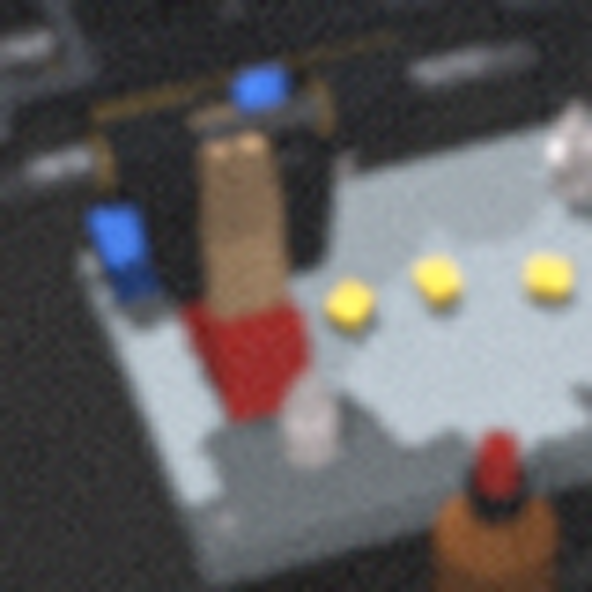

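>>> carry_out([
  [1,0,0,-0.002,0],
  [1,0,0,-0.001,0],
  [1,0,0,0,0],
  [1,0,0,0,0],
])

```text
time: 6.3
ee_pos: [472.2, -12.8, 79.6]
tcp_rot: [-0.0, 0.634, 0.773, -0.0]
wrist_force: [-2.1, 2.4, 1.1]
gripper_width: 0.248
```

```bash
python3 -c "
from h import *
rows((472,-12.1,75),1.769,1,1)
print(state()['moment'])
s=load('pics/top5.png')
cv2.imwrite('pics/d6.png',cv2.resize(s[190:300,255:365],None,fx=5.4,fy=5.4,interpolation=cv2.INTER_CUBIC)[:,:,::-1])
"
```

```text
from [472.2 -12.8  79.6] 1.767 t 6.3 F [-2.1  2.4  1.1] w 21.8
[[1,0.0007,-0.0,0.0046,-0.002]]
[0.85333432 0.60747014 0.03601415]
```

View pics/d6.png

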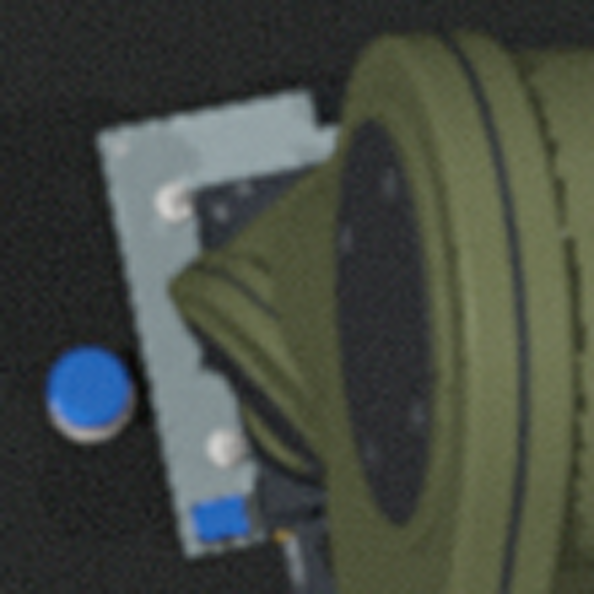

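```bash
python3 -c "
from h import *
cv2.imwrite('pics/side6.png',read_camera('side')[:,:,::-1])
s=load('pics/side6.png')[225:285,275:335]
s=cv2.resize(s,None,fx=9.5,fy=9.5,interpolation=cv2.INTER_CUBIC)
s=np.clip((s.astype(float)/255)**.6*255,0,255).astype(np.uint8)
cv2.imwrite('pics/d7.png',s[:,:,::-1])
th=.198;X=np.array([np.cos(th),np.sin(th)]);Y=np.array([-np.sin(th),np.cos(th)]);c=np.array([472.2,-12.8])
for nm,l,z in [('nl0',(-13,-25),29),('nr0',(13,-25),29),('nl28',(-13,-25),57),('nr28',(13,-25),57),('fl28',(-13,25),57),('hl',(-11,-15),57),('hr',(11,-15),57),('htl',(-11,-15),107),('htr',(11,-15),107)]:
  p=proj('side',(*(c+l[0]*X+l[1]*Y),z)); print(nm,((p-[275,225]+.5)*9.5-.5).round(0))
"
```

```text
nl0 [206. 457.]
nr0 [317. 427.]
nl28 [202. 373.]
nr28 [315. 342.]
fl28 [132. 216.]
hl [196. 338.]
hr [292. 313.]
htl [188. 179.]
htr [287. 153.]
```

View pics/d7.png

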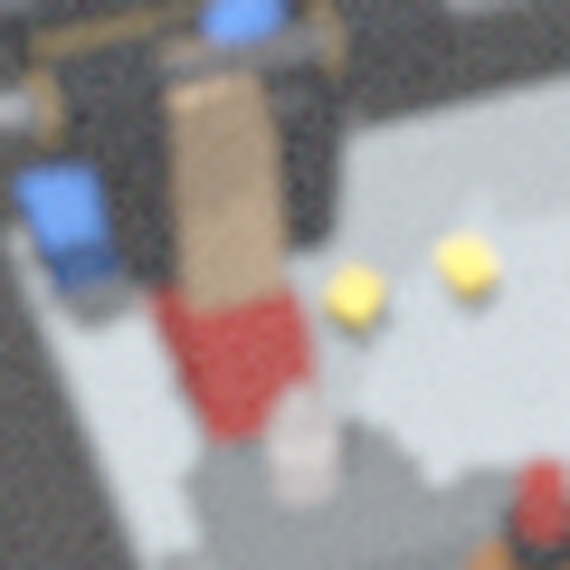

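>>> carry_out([
  [1,0.002,-0.001,-0.002,0],
  [1,0.001,0,-0.006,0],
  [1,0,0,-0.01,0],
  [1,0,0,-0.014,0],
  [1,0,0,-0.014,0],
])

```text
time: 6.77
ee_pos: [471.5, -11.0, 126.5]
tcp_rot: [0.001, 0.635, 0.773, -0.0]
wrist_force: [-0.2, 0.3, -2.0]
gripper_width: 0.245
```

>>> carry_out([
  [1,0,0,-0.01,0],
  [1,0,0,-0.005,0],
  [1,0,0,0,0],
  [1,0,0,0,0],
])

```text
time: 7.1
ee_pos: [471.4, -10.6, 140.8]
tcp_rot: [0.001, 0.634, 0.773, 0.0]
wrist_force: [0.0, -0.1, -1.9]
gripper_width: 0.245
```

```bash
python3 -c "
from h import *
cv2.imwrite('pics/side7.png',read_camera('side')[:,:,::-1])
s=load('pics/side7.png')[195:275,260:340]
s=cv2.resize(s,None,fx=7.2,fy=7.2,interpolation=cv2.INTER_CUBIC)
s=np.clip((s.astype(float)/255)**.6*255,0,255).astype(np.uint8)
cv2.imwrite('pics/d8.png',s[:,:,::-1])
rows((465,-180,135),1.675,16,1)
"
```

```text
from [471.1 -10.5 140.5] 1.767 t 7.15 F [-0.6 -0.7 -1.2] w 21.7
[[1,-0.0103,-0.0024,0.0003,0.006],[1,-0.0103,-0.0024,0.0003,0.006],[1,-0.0103,-0.0023,0.0003,0.006],[1,-0.0104,-0.0023,0.0003,0.006],[1,-0.0104,-0.0022,0.0003,0.006]]
[[1,-0.0104,-0.0021,0.0003,0.006],[1,-0.0104,-0.0021,0.0003,0.006],[1,-0.0104,-0.002,0.0003,0.006],[1,-0.0104,-0.002,0.0003,0.006],[1,-0.0104,-0.0019,0.0003,0.006]]
[[1,-0.0104,-0.0018,0.0003,0.006],[1,-0.0105,-0.0018,0.0003,0.006],[1,-0.0105,-0.0017,0.0003,0.006],[1,-0.0105,-0.0017,0.0003,0.006],[1,-0.0105,-0.0016,0.0003,0.006]]
[[1,-0.0105,-0.0015,0.0003,0.006]]
```

View pics/d8.png

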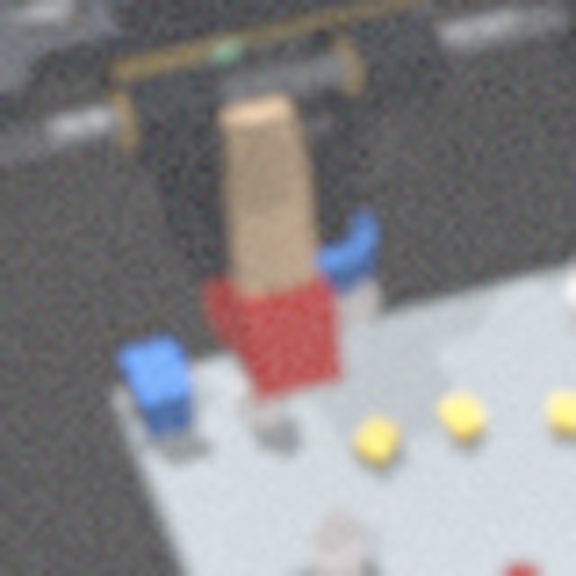

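>>> carry_out([
  [1,-0.002,0,0,0],
  [1,-0.004,-0.001,0,0],
  [1,-0.006,-0.002,0,0],
  [1,-0.009,-0.002,0,0],
  [1,-0.011,-0.003,0,0],
])

```text
time: 7.57
ee_pos: [469.3, -43.6, 140.5]
tcp_rot: [-0.0, 0.634, 0.773, -0.0]
wrist_force: [0.7, 0.5, -1.7]
gripper_width: 0.245
```

>>> carry_out([
  [1,-0.013,-0.003,0,0],
  [1,-0.014,-0.003,0,0],
  [1,-0.014,-0.003,0,0],
  [1,-0.014,-0.003,0,0],
  [1,-0.014,-0.003,0,0],
])

```text
time: 7.98
ee_pos: [467.7, -115.5, 140.5]
tcp_rot: [-0.0, 0.635, 0.773, -0.0]
wrist_force: [-0.1, 0.6, -2.2]
gripper_width: 0.244
```

>>> carry_out([
  [1,-0.014,-0.003,0,0],
  [1,-0.014,-0.003,0.004,0],
  [1,-0.012,-0.003,0.008,0],
  [1,-0.009,-0.002,0.01,0],
  [1,-0.006,-0.002,0.01,0],
])

```text
time: 8.4
ee_pos: [465.8, -171.9, 107.6]
tcp_rot: [0.0, 0.635, 0.773, -0.0]
wrist_force: [-0.1, -0.6, -1.6]
gripper_width: 0.25
```

>>> carry_out([
  [1,-0.004,0,0.01,0],
  [1,-0.002,0,0.01,0],
  [1,0,0,0.01,0],
  [1,0,0,0.006,0],
  [1,0,0,0,0],
])

```text
time: 8.82
ee_pos: [466.9, -174.9, 71.2]
tcp_rot: [-0.001, 0.633, 0.774, -0.0]
wrist_force: [-0.5, -0.4, -1.7]
gripper_width: 0.251
```

```bash
python3 -c "
from h import *
cv2.imwrite('pics/side8.png',read_camera('side')[:,:,::-1])
s=load('pics/side8.png')[260:370,250:390]
s=cv2.resize(s,None,fx=5,fy=5,interpolation=cv2.INTER_CUBIC)
s=np.clip((s.astype(float)/255)**.6*255,0,255).astype(np.uint8)
cv2.imwrite('pics/d9.png',s[:,:,::-1])
rows((465,-180,60),1.767,3,1)
"
```

```text
from [ 467.2 -175.    71.9] 1.769 t 8.87 F [ 0.9  0.4 -1.4] w 21.3
[[1,-0.0015,-0.001,0.004,0.001],[1,-0.0015,-0.001,0.004,0.001],[1,-0.0015,-0.001,0.004,0.001]]
```

View pics/d9.png

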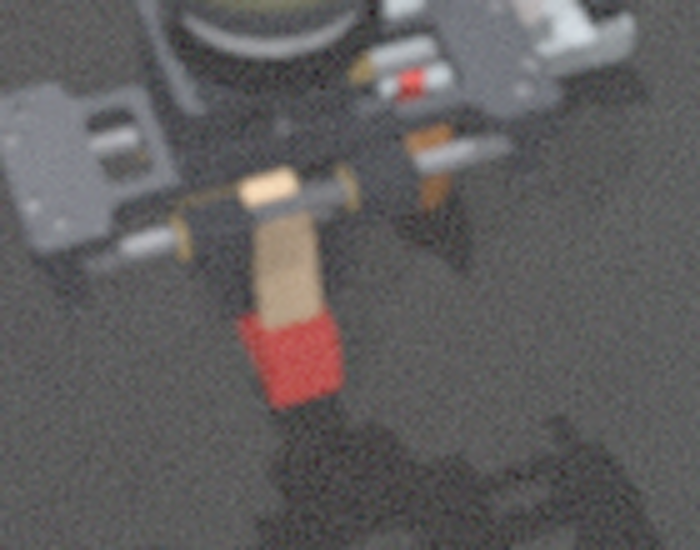

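>>> carry_out([
  [1,0,0,0.006,0],
  [1,0,0,0.006,0],
  [1,0,0,0.003,0],
  [1,0,0,0.001,0],
  [1,0,0,0,0],
])

```text
time: 9.28
ee_pos: [467.4, -175.9, 56.5]
tcp_rot: [-0.0, 0.634, 0.773, -0.0]
wrist_force: [-0.7, 0.1, -2.1]
gripper_width: 0.247
```

>>> carry_out([
  [1,0,0,0.001,0],
  [1,0,0,0.001,0],
  [1,0,0,0.001,0],
  [1,0,0,0,0],
])

```text
time: 9.62
ee_pos: [467.4, -176.0, 53.7]
tcp_rot: [0.0, 0.634, 0.773, -0.0]
wrist_force: [-0.9, 1.1, -1.5]
gripper_width: 0.247
```

>>> carry_out([
  [1,0,0,0.001,0],
  [1,0,0,0.001,0],
  [1,0,0,0,0],
])

```text
time: 9.87
ee_pos: [467.4, -175.9, 51.6]
tcp_rot: [-0.0, 0.634, 0.773, -0.0]
wrist_force: [0.1, 0.3, -1.8]
gripper_width: 0.244
```

>>> carry_out([
  [1,0,0,0.001,0],
  [1,0,0,0.001,0],
  [1,0,0,0,0],
])

```text
time: 10.12
ee_pos: [467.6, -176.1, 50.6]
tcp_rot: [0.001, 0.634, 0.773, -0.0]
wrist_force: [-0.8, 0.3, 9.0]
gripper_width: 0.244
```

>>> carry_out([
  [0.6,0,0,0,0],
  [0.6,0,0,0,0],
  [0.6,0,0,0,0],
  [0.6,0,0,0,0],
  [0.6,0,0,0,0],
])

```text
time: 10.53
ee_pos: [467.4, -175.9, 49.6]
tcp_rot: [-0.0, 0.634, 0.773, -0.0]
wrist_force: [-0.7, -0.5, 0.5]
gripper_width: 0.398
```

```bash
python3 -c "
from h import *
cv2.imwrite('pics/side9.png',read_camera('side')[:,:,::-1])
s=load('pics/side9.png')[260:370,250:390]
s=cv2.resize(s,None,fx=5,fy=5,interpolation=cv2.INTER_CUBIC)
s=np.clip((s.astype(float)/255)**.6*255,0,255).astype(np.uint8)
cv2.imwrite('pics/d10.png',s[:,:,::-1])
rows((465,-180,60),1.767,3,1)
"
```

```text
from [ 467.4 -176.    49.6] 1.768 t 10.58 F [ 0.   0.4 -0.4] w 35.2
[[1,-0.0012,-0.0011,-0.0035,0.0],[1,-0.0012,-0.0011,-0.0035,0.0],[1,-0.0012,-0.0011,-0.0035,0.0]]
```

View pics/d10.png

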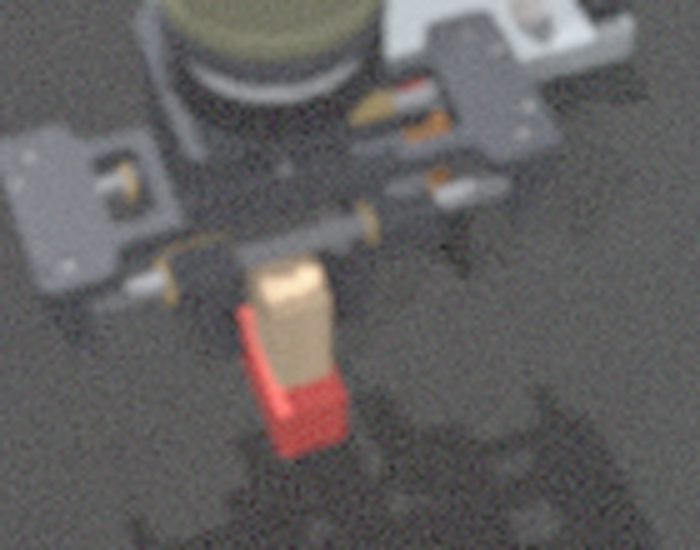

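```bash
python3 -c "
from h import *
f=lambda q:((q[0]+.5)/5-.5+250,(q[1]+.5)/5-.5+260)
th=1.768-np.pi/2
R=np.array([[np.cos(th),np.sin(th)],[-np.sin(th),np.cos(th)]])
for q,z,l in(((268,306),78,(-11,-15)),((331,290),78,(11,-15)),((286,458),0,(-13,-25)),((346,436),0,(13,-25)),((290,415),28,(-13,-25))):
  P=onz('side',*f(q),z)[:2]; print((R@(P-[467.4,-176])).round(1),l)
"
```

```text
[-11.6 -18.5] (-11, -15)
[ 12.  -19.8] (11, -15)
[-11.7 -34.1] (-13, -25)
[ 12.9 -32.9] (13, -25)
[ -9.5 -33.8] (-13, -25)
```

>>> carry_out([
  [0.6,-0.003,0,0.002,0],
  [0.6,-0.004,0,0.003,0],
  [0.6,0,0,0.002,0],
  [0.6,0,0,0,0],
])

```text
time: 10.92
ee_pos: [468.6, -183.3, 42.2]
tcp_rot: [-0.0, 0.634, 0.773, -0.0]
wrist_force: [0.9, -0.4, 0.9]
gripper_width: 0.401
```

>>> carry_out([
  [1,0,0,0,0],
  [1,0,0,0,0],
  [1,0,0,0,0],
  [1,0,0,0,0],
])

```text
time: 11.25
ee_pos: [468.8, -182.7, 42.7]
tcp_rot: [-0.0, 0.634, 0.773, 0.0]
wrist_force: [1.2, 0.0, -1.2]
gripper_width: 0.246
```

>>> carry_out([
  [1,0,0,0,0],
  [1,0,0,0,0],
  [1,0,0,-0.001,0],
  [1,0,0,-0.002,0],
  [1,0,0,-0.003,0],
])

```text
time: 11.67
ee_pos: [468.6, -182.8, 48.7]
tcp_rot: [-0.0, 0.634, 0.773, -0.0]
wrist_force: [0.0, 0.2, -2.0]
gripper_width: 0.246
```

>>> carry_out([
  [1,0,0,-0.003,0],
  [1,0,0,-0.003,0],
  [1,0,0,-0.003,0],
  [1,0,0,-0.002,0],
  [1,0,0,0,0],
])

```text
time: 12.08
ee_pos: [469.0, -183.0, 60.3]
tcp_rot: [0.0, 0.634, 0.773, 0.0]
wrist_force: [1.4, 0.7, -2.5]
gripper_width: 0.249
```

```bash
python3 -c "
from h import *
cv2.imwrite('pics/side10.png',read_camera('side')[:,:,::-1])
s=load('pics/side10.png')[260:370,250:390]
s=cv2.resize(s,None,fx=5,fy=5,interpolation=cv2.INTER_CUBIC)
s=np.clip((s.astype(float)/255)**.6*255,0,255).astype(np.uint8)
cv2.imwrite('pics/d11.png',s[:,:,::-1])
rows((465,-180,60),1.767,3,1)
"
```

```text
from [ 469.  -182.9   60. ] 1.768 t 12.13 F [-0.3 -0.6 -1.2] w 21.6
[[1,0.0012,-0.0011,0.0,0.0],[1,0.0012,-0.0011,0.0,0.0],[1,0.0012,-0.0011,0.0,0.0]]
```

View pics/d11.png

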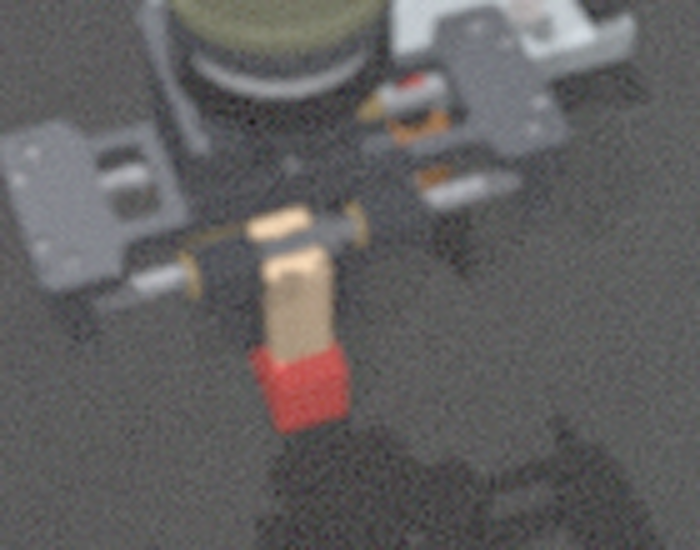

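```bash
cat > tilt.py <<'E'
from h import *
import sys
def pred(c,psi,z0,off,s,dy=0,tilt=0,zp=43):
  th=psi-np.pi/2;X=np.array([np.cos(th),np.sin(th)]);Y=np.array([-np.sin(th),np.cos(th)])
  for nm,l in [('nl0',(-13,-25,0)),('nr0',(13,-25,0)),('nl28',(-13,-25,28)),('nr28',(13,-25,28)),('fl28',(-13,25,28)),('hl28',(-11,-15,28)),('hr28',(11,-15,28)),('htl',(-11,-15,78)),('htr',(11,-15,78)),('hfl',(-11,15,78))]:
    y=l[1]+dy;z=l[2]-zp; y,z=y*np.cos(tilt)+z*np.sin(tilt),-y*np.sin(tilt)+z*np.cos(tilt)
    p=proj('side',(*(np.array(c)+l[0]*X+y*Y),z0+zp+z)); print(nm,((p-np.array(off)+.5)*s-.5).round(0),end=' ')
  print()
if __name__=="__main__":
  for dy in(0,-2):
    for t in(0,.1,.2,.3): print(dy,t);pred((468.9,-183),1.768,17.3,(250,260),5,dy,t,zp=50)
E
python3 tilt.py
```

```text
0 0
nl0 [280. 430.] nr0 [346. 409.] nl28 [279. 388.] nr28 [346. 367.] fl28 [236. 282.] hl28 [275. 365.] hr28 [331. 347.] htl [272. 285.] htr [331. 267.] hfl [245. 221.] 
0 0.1
nl0 [284. 437.] nr0 [350. 416.] nl28 [281. 389.] nr28 [348. 368.] fl28 [238. 290.] hl28 [277. 367.] hr28 [333. 349.] htl [269. 276.] htr [328. 259.] hfl [243. 218.] 
0 0.2
nl0 [288. 442.] nr0 [354. 421.] nl28 [282. 389.] nr28 [349. 368.] fl28 [240. 299.] hl28 [279. 368.] hr28 [335. 351.] htl [267. 268.] htr [325. 251.] hfl [241. 215.] 
0 0.3
nl0 [292. 446.] nr0 [358. 425.] nl28 [283. 387.] nr28 [351. 366.] fl28 [243. 307.] hl28 [280. 369.] hr28 [337. 352.] htl [264. 260.] htr [322. 243.] hfl [239. 214.] 
-2 0
nl0 [282. 434.] nr0 [348. 414.] nl28 [281. 393.] nr28 [348. 372.] fl28 [238. 286.] hl28 [277. 369.] hr28 [333. 352.] htl [274. 289.] htr [333. 272.] hfl [247. 225.] 
-2 0.1
nl0 [286. 441.] nr0 [352. 420.] nl28 [282. 393.] nr28 [350. 372.] fl28 [240. 294.] hl28 [279. 371.] hr28 [335. 353.] htl [271. 280.] htr [330. 263.] hfl [245. 221.] 
-2 0.2
nl0 [290. 446.] nr0 [356. 425.] nl28 [284. 392.] nr28 [351. 371.] fl28 [242. 302.] hl28 [280. 372.] hr28 [337. 355.] htl [268. 272.] htr [327. 254.] hfl [243. 219.] 
-2 0.3
nl0 [294. 450.] nr0 [360. 428.] nl28 [285. 391.] nr28 [353. 370.] fl28 [244. 311.] hl28 [282. 372.] hr28 [338. 355.] htl [266. 263.] htr [324. 246.] hfl [241. 217.]
```

>>> carry_out([
  [1,0.002,0,-0.002,0],
  [1,0.004,0.001,-0.004,0],
  [1,0.006,0.001,-0.006,0],
  [1,0.008,0.002,-0.008,0],
  [1,0.01,0.002,-0.008,0],
])

```text
time: 12.55
ee_pos: [468.9, -151.4, 88.5]
tcp_rot: [0.0, 0.634, 0.773, 0.0]
wrist_force: [0.7, -0.7, -2.2]
gripper_width: 0.246
```

>>> carry_out([
  [1,0.012,0.003,-0.008,0],
  [1,0.014,0.003,-0.006,0],
  [1,0.014,0.003,-0.005,0],
  [1,0.014,0.003,-0.003,0],
  [1,0.014,0.003,-0.001,0],
])

```text
time: 12.97
ee_pos: [470.6, -80.5, 112.0]
tcp_rot: [0.001, 0.634, 0.774, 0.001]
wrist_force: [-0.3, 0.3, -1.6]
gripper_width: 0.248
```

>>> carry_out([
  [1,0.014,0.003,0,0],
  [1,0.014,0.003,0,0],
  [1,0.012,0.003,0,0],
  [1,0.01,0.002,0,0],
  [1,0.008,0.002,0,0],
])

```text
time: 13.38
ee_pos: [471.6, -21.0, 111.3]
tcp_rot: [0.0, 0.633, 0.774, 0.0]
wrist_force: [-0.1, 0.1, -1.7]
gripper_width: 0.245
```

>>> carry_out([
  [1,0.006,0.001,0,0],
  [1,0.004,0.001,0,0],
  [1,0.002,0,0,0],
  [1,0,0,0,0],
  [1,0,0,0,0],
])

```text
time: 13.8
ee_pos: [471.1, -11.6, 110.7]
tcp_rot: [0.0, 0.634, 0.773, -0.0]
wrist_force: [-0.6, -0.4, -2.2]
gripper_width: 0.247
```

```bash
python3 -c "
from h import *
from tilt import pred
cv2.imwrite('pics/side11.png',read_camera('side')[:,:,::-1])
s=load('pics/side11.png')[195:275,260:340]
s=cv2.resize(s,None,fx=7.2,fy=7.2,interpolation=cv2.INTER_CUBIC)
s=np.clip((s.astype(float)/255)**.6*255,0,255).astype(np.uint8)
cv2.imwrite('pics/d12.png',s[:,:,::-1])
rows((471.8,-10.9,68),1.769,4,1)
s,p,a,_=pose()
for t in(0,.1,.2):pred(p[:2],a,p[2]-42.6,(260,195),7.2,-.7,t,50)
"
```

```text
from [471.1 -11.7 110.7] 1.767 t 13.85 F [-0.2  0.3 -2.1] w 22.2
[[1,0.0002,0.0002,0.0107,-0.001],[1,0.0002,0.0002,0.0107,-0.001],[1,0.0002,0.0002,0.0107,-0.001],[1,0.0002,0.0002,0.0107,-0.001]]
nl0 [256. 472.] nr0 [343. 449.] nl28 [252. 404.] nr28 [341. 381.] fl28 [199. 285.] hl28 [248. 378.] hr28 [323. 359.] htl [241. 250.] htr [319. 231.] hfl [208. 179.] 
nl0 [261. 477.] nr0 [348. 454.] nl28 [254. 403.] nr28 [343. 380.] fl28 [201. 296.] hl28 [250. 379.] hr28 [325. 360.] htl [238. 239.] htr [315. 220.] hfl [205. 177.] 
nl0 [266. 481.] nr0 [353. 457.] nl28 [256. 400.] nr28 [345. 377.] fl28 [204. 307.] hl28 [252. 379.] hr28 [327. 360.] htl [234. 229.] htr [311. 210.] hfl [203. 176.]
```

View pics/d12.png

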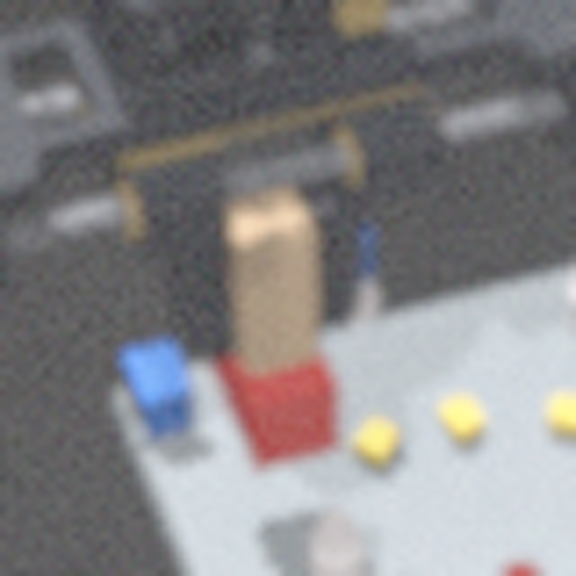

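>>> carry_out([
  [1,0,0,0.003,0],
  [1,0,0,0.006,0],
  [1,0,0,0.008,0],
  [1,0,0,0.008,0],
  [1,0,0,0.007,0],
])

```text
time: 14.27
ee_pos: [470.9, -11.1, 77.6]
tcp_rot: [-0.0, 0.634, 0.773, -0.0]
wrist_force: [-0.3, 0.3, -2.2]
gripper_width: 0.247
```

>>> carry_out([
  [1,0,0,0.005,0],
  [1,0,0,0.003,0],
  [1,0,0,0.001,0],
  [1,0,0,0,0],
  [1,0,0,0,0],
])

```text
time: 14.68
ee_pos: [471.3, -11.0, 69.8]
tcp_rot: [0.0, 0.634, 0.773, 0.0]
wrist_force: [-0.1, -0.2, -1.8]
gripper_width: 0.248
```

>>> carry_out([
  [1,0,0.002,0.001,0],
  [1,0,0.004,0,0],
  [1,0,0.006,0,0],
  [1,0,0.006,0,0],
  [1,0,0.006,0,0],
])

```text
time: 15.1
ee_pos: [495.8, -6.1, 68.9]
tcp_rot: [0.0, 0.634, 0.773, 0.0]
wrist_force: [-0.1, -0.6, -2.2]
gripper_width: 0.245
```

>>> carry_out([
  [1,0,0.008,0,0],
  [1,0,0.008,0,0],
  [1,0,0.008,0,0],
  [1,0,0.008,0,0],
  [1,0,0.008,0,0],
])

```text
time: 15.52
ee_pos: [534.8, 1.6, 68.7]
tcp_rot: [-0.0, 0.634, 0.773, -0.0]
wrist_force: [-0.3, 0.4, -1.0]
gripper_width: 0.243
```

>>> carry_out([
  [1,0,0.008,0,0],
  [1,0,0.008,0,0],
  [1,0,0.008,0,0],
  [1,0,0.006,0,0],
  [1,0,0,0,0],
])

```text
time: 15.93
ee_pos: [565.3, 7.9, 68.8]
tcp_rot: [0.001, 0.634, 0.773, 0.001]
wrist_force: [-0.3, 0.2, -0.8]
gripper_width: 0.245
```

```bash
python3 -c "
from h import *
cv2.imwrite('pics/side12.png',read_camera('side')[:,:,::-1])
s=load('pics/side12.png')[200:300,260:400]
s=cv2.resize(s,None,fx=5.5,fy=5.5,interpolation=cv2.INTER_CUBIC)
s=np.clip((s.astype(float)/255)**.6*255,0,255).astype(np.uint8)
cv2.imwrite('pics/d13.png',s[:,:,::-1])
"
```

```text
(no output)
```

View pics/d13.png

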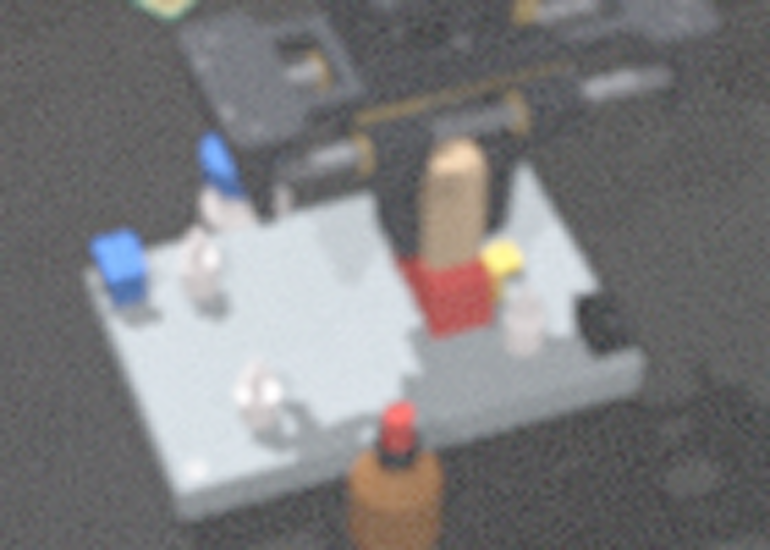

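>>> carry_out([
  [1,0,0.004,0,0],
  [1,0,0.006,0,0],
  [1,0,0.006,0,0],
  [1,0,0.006,0,0],
  [1,0,0.006,0,0],
])

```text
time: 16.4
ee_pos: [591.6, 13.0, 68.7]
tcp_rot: [0.0, 0.634, 0.773, 0.0]
wrist_force: [-0.1, -0.0, -1.0]
gripper_width: 0.249
```

>>> carry_out([
  [1,0,0.006,0,0],
  [1,0,0.006,0,0],
  [1,0,0.006,0,0],
  [1,0,0.006,0,0],
  [1,0,0.006,0,0],
])

```text
time: 16.82
ee_pos: [621.0, 18.9, 68.7]
tcp_rot: [0.0, 0.634, 0.773, 0.0]
wrist_force: [1.0, 0.1, -1.7]
gripper_width: 0.248
```

>>> carry_out([
  [1,0,0.006,0,0],
  [1,0,0.004,0,0],
  [1,0,0.002,0,0],
  [1,0,0,0,0],
  [1,0,0,0,0],
])

```text
time: 17.23
ee_pos: [631.8, 21.0, 68.6]
tcp_rot: [-0.0, 0.634, 0.773, -0.0]
wrist_force: [0.1, 0.3, -1.7]
gripper_width: 0.246
```

```bash
python3 -c "
from h import *
cv2.imwrite('pics/side13.png',read_camera('side')[:,:,::-1])
s=load('pics/side13.png')[180:300,290:430]
s=cv2.resize(s,None,fx=5,fy=5,interpolation=cv2.INTER_CUBIC)
s=np.clip((s.astype(float)/255)**.6*255,0,255).astype(np.uint8)
cv2.imwrite('pics/d14.png',s[:,:,::-1])
"
```

```text
(no output)
```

View pics/d14.png

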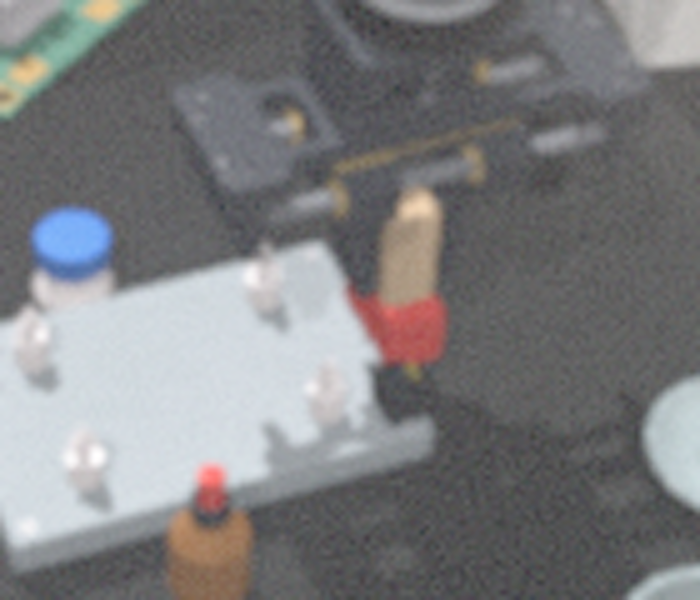

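>>> carry_out([
  [1,0,0,-0.003,0],
  [1,0,0,-0.006,0],
  [1,0,0,-0.009,0],
  [1,0,0,-0.011,0],
  [1,-0.001,-0.001,-0.011,0],
])

```text
time: 17.7
ee_pos: [631.6, 20.3, 110.2]
tcp_rot: [0.0, 0.634, 0.773, 0.0]
wrist_force: [0.6, -0.2, -1.4]
gripper_width: 0.246
```

>>> carry_out([
  [1,-0.002,-0.002,-0.009,0],
  [1,-0.004,-0.004,-0.007,0],
  [1,-0.005,-0.006,-0.005,0],
  [1,-0.007,-0.007,-0.003,0],
  [1,-0.008,-0.009,0,0],
])

```text
time: 18.12
ee_pos: [608.7, -11.9, 133.4]
tcp_rot: [0.0, 0.634, 0.773, 0.0]
wrist_force: [0.8, 0.1, -1.7]
gripper_width: 0.25
```

>>> carry_out([
  [1,-0.01,-0.011,0,0],
  [1,-0.012,-0.013,0,0],
  [1,-0.012,-0.014,0,0],
  [1,-0.012,-0.014,0,0],
  [1,-0.012,-0.014,0,0],
])

```text
time: 18.53
ee_pos: [553.6, -82.8, 132.2]
tcp_rot: [-0.0, 0.634, 0.773, -0.001]
wrist_force: [1.0, 0.0, -2.4]
gripper_width: 0.243
```

>>> carry_out([
  [1,-0.012,-0.014,0,0],
  [1,-0.012,-0.014,0,0],
  [1,-0.012,-0.013,0,0],
  [1,-0.012,-0.013,0,0],
  [1,-0.012,-0.013,0,0],
])

```text
time: 18.95
ee_pos: [499.5, -154.5, 132.4]
tcp_rot: [-0.001, 0.635, 0.773, -0.001]
wrist_force: [0.4, -1.0, -1.4]
gripper_width: 0.247
```

>>> carry_out([
  [1,-0.01,-0.011,0,0],
  [1,-0.008,-0.009,0.003,0],
  [1,-0.007,-0.007,0.006,0],
  [1,-0.005,-0.005,0.009,0],
  [1,-0.003,-0.003,0.011,0],
])

```text
time: 19.37
ee_pos: [473.1, -193.1, 103.0]
tcp_rot: [0.0, 0.635, 0.773, -0.0]
wrist_force: [0.4, 0.6, -2.3]
gripper_width: 0.249
```

>>> carry_out([
  [1,-0.001,-0.001,0.011,0],
  [1,0,0,0.011,0],
  [1,0,0,0.011,0],
  [1,0,0,0.008,0],
  [1,0,0,0,0],
])

```text
time: 19.78
ee_pos: [472.1, -192.5, 60.8]
tcp_rot: [-0.001, 0.634, 0.774, -0.0]
wrist_force: [0.0, -0.4, -1.5]
gripper_width: 0.247
```

```bash
python3 -c "
from h import *
for n in('side','top'):cv2.imwrite(n and f'pics/{n}14.png',read_camera(n)[:,:,::-1])
s=load('pics/side14.png')[200:370,260:430]
s=cv2.resize(s,None,fx=3.5,fy=3.5,interpolation=cv2.INTER_CUBIC)
s=np.clip((s.astype(float)/255)**.6*255,0,255).astype(np.uint8)
cv2.imwrite('pics/d15.png',s[:,:,::-1])
rows((475,-190,45),1.767,1,1)
"
```

```text
from [ 472.8 -192.8   62.3] 1.769 t 19.88 F [-0.6 -0.7 -1.6] w 21.8
[[1,0.0024,0.0027,0.0173,0.002]]
```

View pics/d15.png

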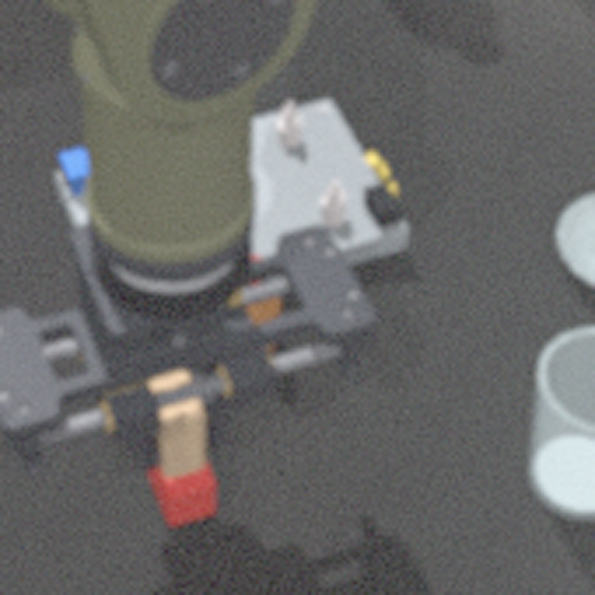

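View pics/top14.png

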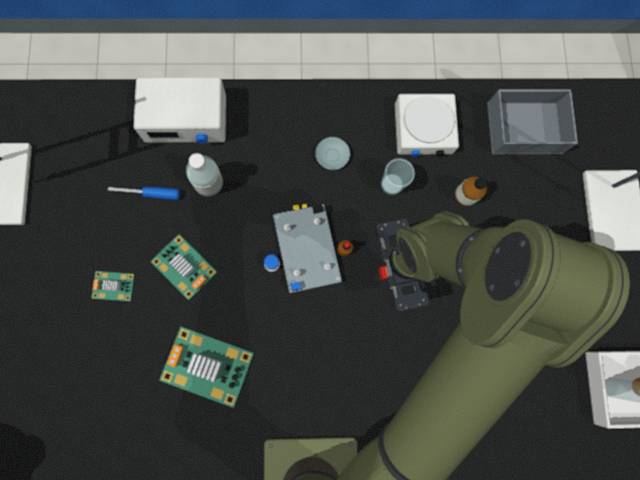

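```bash
python3 -c "
from h import *
t=load('pics/top14.png');s=load('pics/side14.png')
a=cv2.resize(t[195:225,270:345],None,fx=8,fy=8,interpolation=cv2.INTER_CUBIC)
b=cv2.resize(s[225:275,325:400],None,fx=7,fy=7,interpolation=cv2.INTER_CUBIC);b=cv2.copyMakeBorder(b,0,0,0,75,0)
cv2.imwrite('pics/d16.png',np.vstack([a,b])[:,:,::-1])
print(blobs(t,(18,100,80),(36,255,255),(265,190,350,300),2)[1]); print(blobs(s,(18,100,80),(36,255,255),(325,220,400,290),2)[1])
for x,y in((95,62),(95,0),(95,-20)):
  w=np.array([532.7,.6])+[x*np.cos(.198)-y*np.sin(.198),x*np.sin(.198)+y*np.cos(.198)]; print(x,y,proj('top',(*w,24)),proj('side',(*w,24)))
"
```

```text
[(array([295.59, 206.79]), np.int32(34)), (array([304.13, 205.52]), np.int32(23))]
[(array([369.06, 248.55]), np.int32(53)), (array([327.12, 285.12]), np.int32(8))]
95 62 [272.61146969 214.4186798 ] [354.09685148 227.61413971]
95 0 [298.03225267 209.2371527 ] [365.04696973 245.73887806]
95 -20 [306.19648596 207.57303418] [368.76309107 251.88983693]
```

View pics/d16.png

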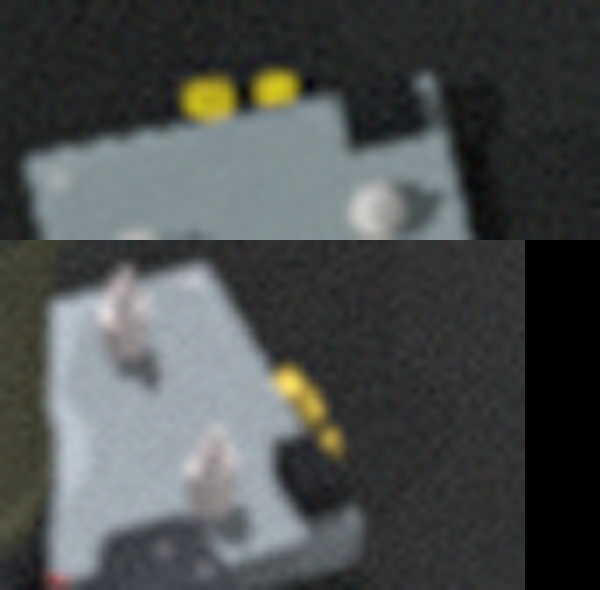

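```bash
python3 -c "
from h import *
f=lambda q:((q[0]+.5)/7-.5+325,(q[1]-240+.5)/7-.5+225)
g=lambda q:((q[0]+.5)/8-.5+270,(q[1]+.5)/8-.5+195)
R=np.array([[np.cos(.198),np.sin(.198)],[-np.sin(.198),np.cos(.198)]])
for a in (f((288,383)),f((312,405)),f((331,438))):
  for b in (g((200,98)),g((222,98)),g((275,90))):
    P,e=two(b,a); print(P.round(1),round(e,1),(R@(P[:2]-[532.7,.6])).round(1),end=' | ')
  print()
"
```

```text
[631.6  27.5  17.8] 3.8 [102.2   6.9] | [629.6  21.   24.8] 3.9 [99.   0.9] | [626.2   5.6  41.6] 6.5 [ 92.7 -13.5] | 
[637.6  27.3   5.6] 1.8 [108.1   5.6] | [635.6  20.7  12.8] 1.6 [104.8  -0.5] | [632.    5.2  30.1] 1.1 [ 98.3 -15. ] | 
[643.7  27.1 -11.4] 4.9 [114.    4.1] | [641.6  20.4  -4. ] 4.8 [110.6  -2. ] | [637.8   4.7  13.9] 1.9 [103.9 -16.7] |
```

>>> carry_out([
  [1,0,0,-0.003,0],
  [1,0,0,-0.006,0],
  [1,0,0,-0.009,0],
  [1,0,0,-0.011,0],
  [1,0.001,0.001,-0.011,0],
])

```text
time: 20.3
ee_pos: [473.7, -192.5, 104.3]
tcp_rot: [0.0, 0.634, 0.773, -0.0]
wrist_force: [0.8, 0.3, -1.3]
gripper_width: 0.244
```

>>> carry_out([
  [1,0.002,0.002,-0.01,0],
  [1,0.004,0.004,-0.009,0],
  [1,0.006,0.005,-0.007,0],
  [1,0.008,0.007,-0.004,0],
  [1,0.009,0.008,-0.001,0],
])

```text
time: 20.72
ee_pos: [494.4, -157.8, 134.7]
tcp_rot: [0.001, 0.634, 0.773, 0.0]
wrist_force: [-0.7, 0.5, -1.6]
gripper_width: 0.245
```

>>> carry_out([
  [1,0.011,0.01,0,0],
  [1,0.013,0.012,0,0],
  [1,0.014,0.013,0,0],
  [1,0.014,0.013,0,0],
  [1,0.014,0.013,0,0],
])

```text
time: 21.13
ee_pos: [541.0, -79.4, 133.4]
tcp_rot: [-0.0, 0.634, 0.774, 0.0]
wrist_force: [0.3, -0.4, -1.6]
gripper_width: 0.248
```

>>> carry_out([
  [1,0.014,0.013,0,0],
  [1,0.014,0.013,0,0],
  [1,0.014,0.013,0,0],
  [1,0.014,0.013,0,0],
  [1,0.014,0.013,0,0],
])

```text
time: 21.55
ee_pos: [590.7, 2.2, 133.2]
tcp_rot: [-0.001, 0.633, 0.774, -0.0]
wrist_force: [0.4, -0.1, -1.4]
gripper_width: 0.252
```

>>> carry_out([
  [1,0.013,0.012,0,0],
  [1,0.011,0.01,0,0],
  [1,0.009,0.008,0,0],
  [1,0.007,0.006,0,0],
  [1,0.005,0.004,0,0],
])

```text
time: 21.97
ee_pos: [621.1, 53.3, 133.4]
tcp_rot: [-0.0, 0.634, 0.774, 0.0]
wrist_force: [1.5, -0.4, -1.1]
gripper_width: 0.246
```

>>> carry_out([
  [1,0.003,0.002,0,0],
  [1,0.001,0.001,0,0],
  [1,0,0,0,0],
  [1,0,0,0,0],
])

```text
time: 22.3
ee_pos: [622.8, 55.0, 133.6]
tcp_rot: [0.0, 0.635, 0.773, -0.001]
wrist_force: [0.0, 0.4, -1.3]
gripper_width: 0.246
```

```bash
cat > ch.py <<'E'
from h import *
C=np.array([532.7,.6]);TH=.198
def W(x,y): return C+[x*np.cos(TH)-y*np.sin(TH),x*np.sin(TH)+y*np.cos(TH)]
def L(p): d=np.array(p[:2])-C; return np.array([d[0]*np.cos(TH)+d[1]*np.sin(TH),-d[0]*np.sin(TH)+d[1]*np.cos(TH)])
E
python3 -c "
from ch import *
from tilt import pred
rows((*W(112,50),90),1.769,4,1)
s,p,a,_=pose(); print(L(p))
cv2.imwrite('pics/side15.png',read_camera('side')[:,:,::-1])
s=load('pics/side15.png')[180:290,310:430]
cv2.imwrite('pics/d17.png',cv2.resize(s,None,fx=5.4,fy=5.4,interpolation=cv2.INTER_CUBIC)[:,:,::-1])
for t in(0,.1,.2):pred(p[:2],a,p[2]-42.6,(310,180),5.4,-.3,t,50)
"
```

```text
from [622.8  55.  133.6] 1.767 t 22.3 F [ 0.   0.4 -1.3] w 21.6
[[1,0.0036,0.0032,0.0109,-0.001],[1,0.0036,0.0032,0.0109,-0.001],[1,0.0036,0.0032,0.0109,-0.001],[1,0.0036,0.0032,0.0109,-0.001]]
[99.01054291 35.58289799]
nl0 [280. 228.] nr0 [339. 213.] nl28 [284. 176.] nr28 [345. 160.] fl28 [234.  97.] hl28 [279. 158.] hr28 [330. 146.] htl [287.  60.] htr [340.  47.] hfl [255.  13.] 
nl0 [285. 231.] nr0 [345. 216.] nl28 [287. 174.] nr28 [348. 159.] fl28 [236. 105.] hl28 [281. 159.] hr28 [332. 146.] htl [284.  52.] htr [337.  39.] hfl [252.  12.] 
nl0 [290. 232.] nr0 [351. 217.] nl28 [289. 172.] nr28 [350. 156.] fl28 [238. 113.] hl28 [283. 158.] hr28 [335. 145.] htl [281.  45.] htr [334.  33.] hfl [250.  12.]
```

View pics/d17.png

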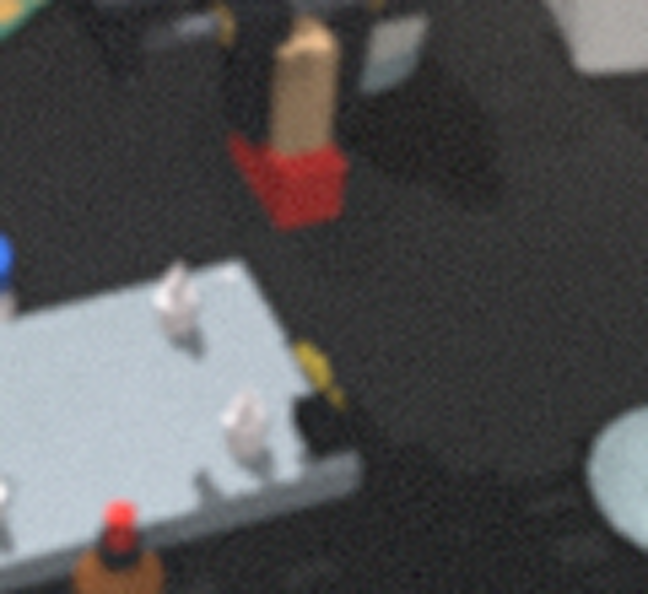

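>>> carry_out([
  [1,0.002,0.002,0.003,0],
  [1,0.004,0.004,0.006,0],
  [1,0.005,0.004,0.009,0],
  [1,0.003,0.002,0.012,0],
  [1,0,0.001,0.013,0],
])

```text
time: 22.77
ee_pos: [633.3, 74.2, 89.5]
tcp_rot: [-0.0, 0.633, 0.774, 0.001]
wrist_force: [-0.2, 0.8, -2.7]
gripper_width: 0.249
```

>>> carry_out([
  [1,0,0,0.013,0],
  [1,0,0,0.012,0],
  [1,0,0,0.009,0],
  [1,0,0,0.005,0],
  [1,0,0,0.002,0],
])

```text
time: 23.18
ee_pos: [632.4, 71.9, 48.4]
tcp_rot: [-0.0, 0.634, 0.773, -0.001]
wrist_force: [-0.5, 0.7, -1.3]
gripper_width: 0.247
```

>>> carry_out([
  [1,0,0,0.002,0],
  [1,0,0,0.001,0],
  [1,0,0,0,0],
  [1,0,0,0,0],
])

```text
time: 23.52
ee_pos: [633.4, 72.3, 47.2]
tcp_rot: [0.0, 0.634, 0.773, 0.0]
wrist_force: [0.8, 0.5, -2.0]
gripper_width: 0.247
```

```bash
python3 -c "
from ch import *
s,p,a,_=pose(); print(L(p),p,s['wrist_force'])
cv2.imwrite('pics/side16.png',read_camera('side')[:,:,::-1])
s=load('pics/side16.png')[180:290,310:430]
cv2.imwrite('pics/d18.png',cv2.resize(s,None,fx=5.4,fy=5.4,interpolation=cv2.INTER_CUBIC)[:,:,::-1])
"
```

```text
[112.88117845  50.49392926] [633.44310071  72.31209799  47.23029379] [ 0.78171443  0.48222454 -1.97688693]
```

View pics/d18.png

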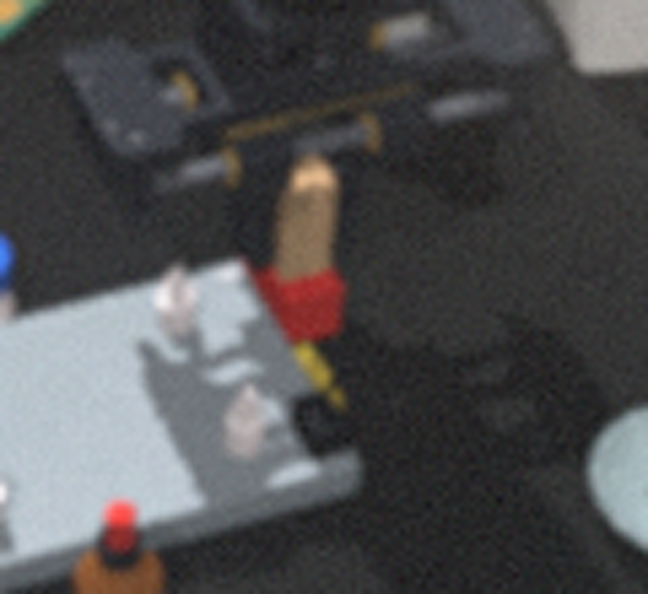

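>>> carry_out([
  [1,-0.002,0,0.002,0],
  [1,-0.003,0,0,0],
  [1,-0.004,0,0,0],
  [1,-0.004,0,0,0],
  [1,-0.004,0,0,0],
])

```text
time: 23.98
ee_pos: [636.6, 54.9, 44.7]
tcp_rot: [0.0, 0.634, 0.773, -0.0]
wrist_force: [0.3, -0.1, -1.2]
gripper_width: 0.249
```

>>> carry_out([
  [1,-0.004,0,0,0],
  [1,-0.004,0,0,0],
  [1,-0.004,0,0,0],
  [1,-0.004,0,0,0],
  [1,-0.004,0,0,0],
])

```text
time: 24.4
ee_pos: [640.4, 35.7, 44.7]
tcp_rot: [0.0, 0.634, 0.773, 0.0]
wrist_force: [0.8, -0.2, -1.8]
gripper_width: 0.247
```

>>> carry_out([
  [1,-0.004,0,0,0],
  [1,-0.004,0,0,0],
  [1,-0.004,0,0,0],
  [1,-0.003,0,0,0],
  [1,0,0,0,0],
])

```text
time: 24.82
ee_pos: [643.4, 19.9, 44.7]
tcp_rot: [0.0, 0.635, 0.773, -0.0]
wrist_force: [-0.2, -0.5, -1.6]
gripper_width: 0.243
```

```bash
python3 -c "
from ch import *
s,p,a,_=pose(); print(L(p),p,s['wrist_force'])
cv2.imwrite('pics/side17.png',read_camera('side')[:,:,::-1])
s=load('pics/side17.png')[180:290,310:430]
cv2.imwrite('pics/d19.png',cv2.resize(s,None,fx=5.4,fy=5.4,interpolation=cv2.INTER_CUBIC)[:,:,::-1])
"
```

```text
[112.35275109  -2.85161874] [643.41853661  19.90487133  44.68008151] [-0.19911802 -0.48835585 -1.63263893]
```

View pics/d19.png

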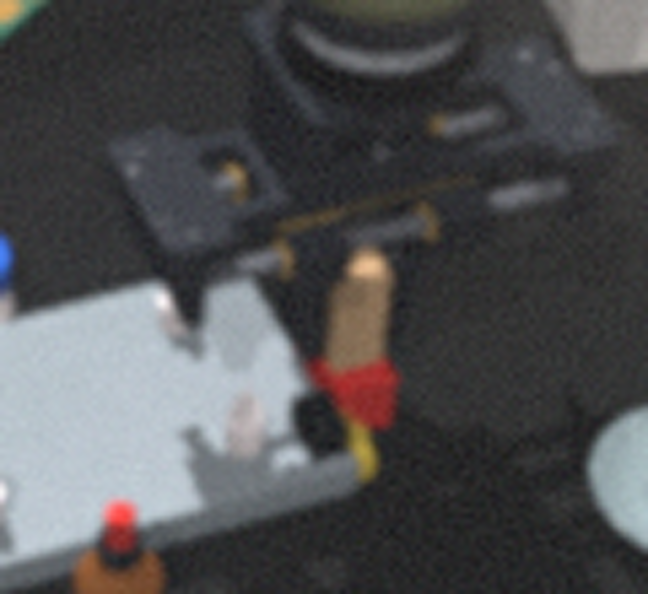

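>>> carry_out([
  [1,0.001,0,-0.003,0],
  [1,0.001,0,-0.006,0],
  [1,0,0,-0.009,0],
  [1,0,0,-0.012,0],
  [1,0,0,-0.012,0],
])

```text
time: 25.28
ee_pos: [643.0, 23.5, 88.2]
tcp_rot: [0.0, 0.634, 0.773, 0.0]
wrist_force: [-0.6, 1.1, -2.3]
gripper_width: 0.245
```

>>> carry_out([
  [1,0,0,-0.012,0],
  [1,0,0,-0.012,0],
  [1,-0.001,-0.001,-0.01,0],
  [1,-0.002,-0.003,-0.008,0],
  [1,-0.004,-0.004,-0.004,0],
])

```text
time: 25.7
ee_pos: [636.8, 15.3, 134.4]
tcp_rot: [0.001, 0.634, 0.773, 0.001]
wrist_force: [-0.0, 0.7, -1.6]
gripper_width: 0.246
```

```bash
python3 -c "
from ch import *
for n in('top','side'):cv2.imwrite(f'pics/{n}18.png',read_camera(n)[:,:,::-1])
t=load('pics/side18.png')
s=cv2.resize(t[225:285,340:400],None,fx=8,fy=8,interpolation=cv2.INTER_CUBIC)
cv2.imwrite('pics/d20.png',s[:,:,::-1])
"
```

```text
(no output)
```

View pics/d20.png

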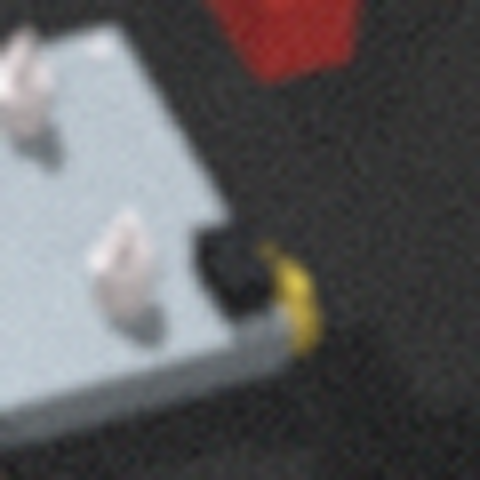

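>>> carry_out([
  [1,-0.006,-0.006,0,0],
  [1,-0.007,-0.008,0,0],
  [1,-0.009,-0.01,0,0],
  [1,-0.01,-0.012,0,0],
  [1,-0.012,-0.014,0,0],
])

```text
time: 26.22
ee_pos: [594.7, -38.9, 132.0]
tcp_rot: [-0.001, 0.634, 0.773, -0.0]
wrist_force: [-0.6, -0.2, -1.0]
gripper_width: 0.25
```

>>> carry_out([
  [1,-0.012,-0.014,0,0],
  [1,-0.012,-0.014,0,0],
  [1,-0.012,-0.014,0,0],
  [1,-0.012,-0.014,0,0],
  [1,-0.012,-0.014,0,0],
])

```text
time: 26.63
ee_pos: [537.2, -112.3, 132.1]
tcp_rot: [-0.001, 0.634, 0.773, -0.001]
wrist_force: [-0.4, 0.3, -1.1]
gripper_width: 0.247
```

>>> carry_out([
  [1,-0.012,-0.014,0,0],
  [1,-0.012,-0.014,0,0],
  [1,-0.01,-0.012,0,0],
  [1,-0.008,-0.01,0,0],
  [1,-0.007,-0.008,0.003,0],
])

```text
time: 27.05
ee_pos: [490.3, -171.6, 129.6]
tcp_rot: [-0.0, 0.635, 0.773, -0.0]
wrist_force: [0.1, 0.2, -1.8]
gripper_width: 0.249
```

>>> carry_out([
  [1,-0.005,-0.006,0.006,0],
  [1,-0.004,-0.004,0.009,0],
  [1,-0.002,-0.002,0.011,0],
  [1,-0.001,0,0.012,0],
  [1,0,0,0.012,0],
])

```text
time: 27.47
ee_pos: [482.4, -184.1, 78.4]
tcp_rot: [-0.0, 0.634, 0.773, 0.0]
wrist_force: [-0.7, -0.0, -0.4]
gripper_width: 0.245
```

```bash
python3 -c "
from ch import *
rows((473,-190,43),1.77,1,1)
for n in('top','side'):cv2.imwrite(f'pics/{n}19.png',read_camera(n)[:,:,::-1])
t=load('pics/top19.png');s=load('pics/side19.png')
a=cv2.resize(t[190:240,270:345],None,fx=6,fy=6,interpolation=cv2.INTER_CUBIC)
b=cv2.resize(s[230:280,340:415],None,fx=6,fy=6,interpolation=cv2.INTER_CUBIC)
cv2.imwrite('pics/d21.png',np.vstack([a,b])[:,:,::-1])
"
```

```text
from [ 482.4 -184.1   78.4] 1.768 t 27.47 F [-0.7 -0.  -0.4] w 21.6
[[1,-0.004,-0.0104,0.0354,-0.002]]
```

View pics/d21.png

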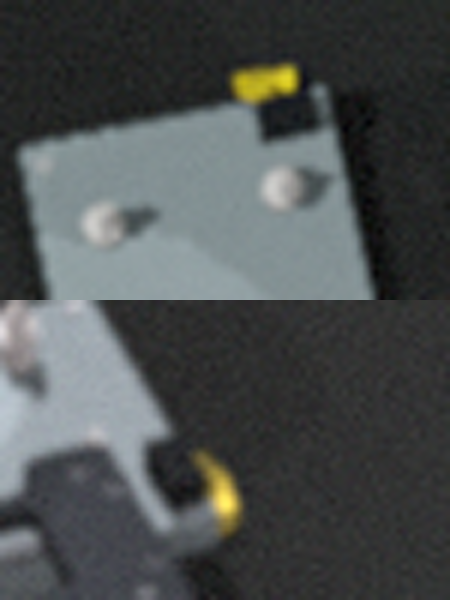

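```bash
python3 -c "
from ch import *
g=lambda q:((q[0]+.5)/6-.5+270,(q[1]+.5)/6-.5+190)
f=lambda q:((q[0]+.5)/6-.5+340,(q[1]-300+.5)/6-.5+230)
for q in((232,75),(296,65),(240,102),(298,92)):
  print('top',[L(onz('top',*g(q),z)).round(1) for z in(0,7,14)])
for q in((200,455),(240,500),(222,535),(215,500)):
  print('side',[L(onz('side',*f(q),z)).round(1) for z in(0,7,14)])
t=load('pics/top19.png');print(blobs(t,(18,100,80),(36,255,255),(265,190,350,300),2)[1])
a=cv2.resize(t[195:215,300:330],None,fx=16,fy=16,interpolation=cv2.INTER_CUBIC)
b=cv2.resize(load('pics/side18.png')[250:275,360:390],None,fx=16,fy=16,interpolation=cv2.INTER_CUBIC)
cv2.imwrite('pics/d22.png',np.clip(np.vstack([a,b])*1.3,0,255)[:,:,::-1])
"
```

```text
top [array([113.4, -29.9]), array([111.6, -29.2]), array([109.8, -28.6])]
top [array([112.2, -56.4]), array([110.4, -55.6]), array([108.6, -54.8])]
top [array([101.7, -30.7]), array([ 99.9, -30. ]), array([ 98.2, -29.4])]
top [array([100.9, -54.7]), array([ 99.2, -54. ]), array([ 97.5, -53.2])]
side [array([110.3, -13.3]), array([107., -19.]), array([103.8, -24.7])]
side [array([114.6, -39. ]), array([111.4, -44.5]), array([108.1, -49.9])]
side [array([101.1, -52.3]), array([ 97.9, -57.6]), array([ 94.8, -63. ])]
side [array([106. , -35.8]), array([102.8, -41.3]), array([ 99.6, -46.8])]
[(array([313.79, 203.29]), np.int32(58))][ WARN:0@0.357] global loadsave.cpp:1063 imwrite_ Unsupported depth image for selected encoder is fallbacked to CV_8U.
```

View pics/d22.png

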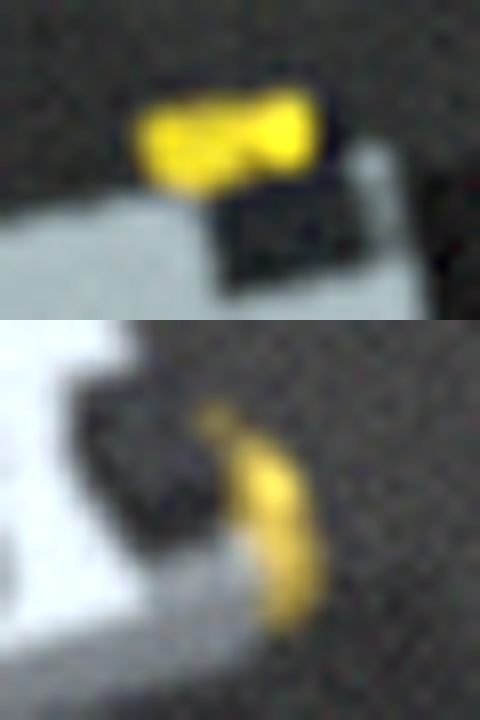

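>>> carry_out([
  [1,0,0,0.01,0],
  [1,0,0,0.01,0],
  [1,0,0,0.006,0],
  [1,0,0,0.003,0],
  [1,0,0,0,0],
])

```text
time: 27.98
ee_pos: [482.0, -183.9, 50.0]
tcp_rot: [-0.001, 0.634, 0.773, -0.0]
wrist_force: [0.7, -0.4, -1.8]
gripper_width: 0.248
```

>>> carry_out([
  [1,0,0,0.001,0],
  [1,0,0,0.001,0],
  [1,0,0,0,0],
  [1,0,0,0,0],
])

```text
time: 28.32
ee_pos: [482.5, -184.3, 49.0]
tcp_rot: [0.0, 0.634, 0.773, 0.0]
wrist_force: [0.2, 0.2, -1.7]
gripper_width: 0.243
```

>>> carry_out([
  [1,0,0,0.002,0],
  [1,0,0,0.002,0],
  [1,0,0,0.001,0],
  [1,0,0,0,0],
  [1,0,0,0,0],
])

```text
time: 28.73
ee_pos: [482.3, -184.1, 43.6]
tcp_rot: [-0.0, 0.634, 0.773, -0.0]
wrist_force: [0.2, 0.2, -2.2]
gripper_width: 0.245
```

>>> carry_out([
  [1,0,0,0.0005,0],
  [1,0,0,0.0005,0],
  [1,0,0,0,0],
  [1,0,0,0,0],
])

```text
time: 29.07
ee_pos: [482.4, -184.2, 42.7]
tcp_rot: [0.0, 0.634, 0.773, -0.0]
wrist_force: [0.7, -0.5, -2.0]
gripper_width: 0.248
```

>>> carry_out([
  [0.5,0,0,0.0005,0],
  [0.5,0,0,0,0],
  [0.5,0,0,0,0],
  [0.5,0,0,0,0],
  [0.5,0,0,0,0],
])

```text
time: 29.48
ee_pos: [482.4, -184.2, 42.3]
tcp_rot: [0.0, 0.634, 0.773, -0.0]
wrist_force: [-0.3, 0.3, -0.2]
gripper_width: 0.502
```

>>> carry_out([
  [0.3,0,0,-0.005,0],
  [0.3,0,0,-0.01,0],
  [0.3,0,0,-0.02,0],
  [0.3,0,0,-0.03,0],
  [0.3,0,0,-0.03,0],
])

```text
time: 29.9
ee_pos: [481.7, -184.0, 138.7]
tcp_rot: [-0.001, 0.634, 0.773, -0.0]
wrist_force: [0.6, -0.7, -0.1]
gripper_width: 0.7
```

```bash
python3 -c "
from ch import *
cv2.imwrite('pics/side20.png',read_camera('side')[:,:,::-1])
s=load('pics/side20.png')[270:370,260:380]
s=cv2.resize(s,None,fx=5,fy=5,interpolation=cv2.INTER_CUBIC)
s=np.clip((s.astype(float)/255)**.6*255,0,255).astype(np.uint8)
cv2.imwrite('pics/d23.png',s[:,:,::-1])
th=.787
# target above board pcb_c; grip across y psi=.787
rows((494,293,140),.787,16,0.3)
"
```

```text
from [ 484.6 -184.7  143.8] 1.768 t 29.95 F [ 1.6 -0.2  2.9] w 61.6
[[0.3,0.0292,0.0064,0.0002,0.061],[0.3,0.0295,0.0046,0.0002,0.061],[0.3,0.0297,0.0028,0.0002,0.061],[0.3,0.0298,0.001,0.0002,0.061],[0.3,0.0298,-0.0009,0.0002,0.061]]
[[0.3,0.0297,-0.0027,0.0002,0.061],[0.3,0.0295,-0.0045,0.0002,0.061],[0.3,0.0292,-0.0063,0.0002,0.061],[0.3,0.0287,-0.0081,0.0002,0.061],[0.3,0.0282,-0.0098,0.0002,0.061]]
[[0.3,0.0275,-0.0115,0.0002,0.061],[0.3,0.0268,-0.0132,0.0002,0.061],[0.3,0.0259,-0.0148,0.0002,0.061],[0.3,0.025,-0.0164,0.0002,0.061],[0.3,0.0239,-0.0179,0.0002,0.061]]
[[0.3,0.0228,-0.0193,0.0002,0.061]]
```

View pics/d23.png

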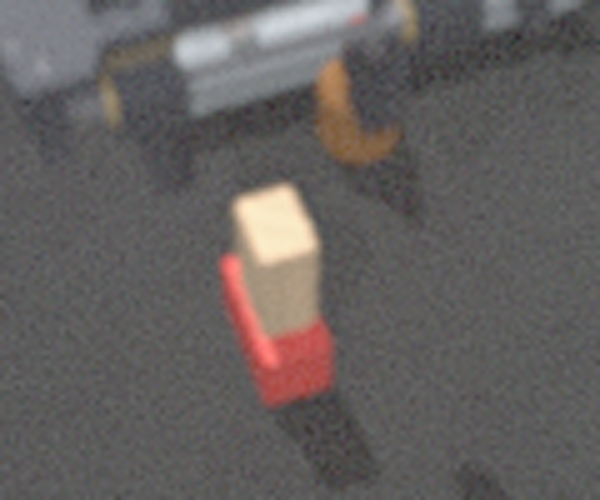

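Scraper stands upright (foot bottom near (295,395) in the crop). On to the board.

>>> carry_out([
  [0.2,0.029,0.006,-0.002,0.061],
  [0.2,0.0295,0.0046,0,0.061],
  [0.2,0.03,0.003,0,0.061],
  [0.2,0.03,0.001,0,0.061],
  [0.2,0.03,-0.001,0,0.061],
])

```text
time: 30.37
ee_pos: [484.9, -33.3, 140.1]
tcp_rot: [0.0, 0.745, 0.667, 0.0]
wrist_force: [0.0, 1.1, -0.3]
gripper_width: 0.799
```

>>> carry_out([
  [0.2,0.03,-0.0025,0,0.061],
  [0.2,0.0295,-0.0045,0,0.061],
  [0.2,0.029,-0.0065,0,0.061],
  [0.2,0.0285,-0.008,0,0.061],
  [0.2,0.028,-0.01,0,0.061],
])

```text
time: 30.78
ee_pos: [487.0, 116.0, 140.0]
tcp_rot: [-0.0, 0.838, 0.546, 0.0]
wrist_force: [0.4, 0.1, 0.7]
gripper_width: 0.8
```

>>> carry_out([
  [0.2,0.0275,-0.0115,0,0.061],
  [0.2,0.027,-0.013,0,0.061],
  [0.2,0.026,-0.015,0,0.061],
  [0.2,0.025,-0.0165,0,0.061],
  [0.2,0.024,-0.018,0,0.061],
])

```text
time: 31.2
ee_pos: [489.1, 265.9, 140.0]
tcp_rot: [-0.0, 0.911, 0.412, 0.0]
wrist_force: [0.7, 0.6, 0.2]
gripper_width: 0.805
```

>>> carry_out([
  [0.2,0.023,-0.019,0,0.061],
  [0.2,0,0,0,0],
  [0.2,0,0,0,0],
  [0.2,0,0,0,0],
])

```text
time: 31.53
ee_pos: [490.1, 293.2, 139.5]
tcp_rot: [0.0, 0.923, 0.386, -0.0]
wrist_force: [-0.1, -0.5, -0.1]
gripper_width: 0.802
```

```bash
python3 -c "
from ch import *
rows((494,293,50),.787,5,0.2)
for n in('top','side'):cv2.imwrite(f'pics/{n}21.png',read_camera(n)[:,:,::-1])
s=load('pics/side21.png')[110:210,235:355]
s=cv2.resize(s,None,fx=5,fy=5,interpolation=cv2.INTER_CUBIC)
cv2.imwrite('pics/d24.png',s[:,:,::-1])
t=load('pics/top21.png')[190:300,255:365]
cv2.imwrite('pics/d25.png',cv2.resize(t,None,fx=5.4,fy=5.4,interpolation=cv2.INTER_CUBIC)[:,:,::-1])
"
```

```text
from [490.1 293.2 139.5] 0.792 t 31.53 F [-0.1 -0.5 -0.1] w 70.6
[[0.2,0.0005,0.0006,0.0179,0.001],[0.2,0.0005,0.0006,0.0179,0.001],[0.2,0.0005,0.0006,0.0179,0.001],[0.2,0.0005,0.0006,0.0179,0.001],[0.2,0.0005,0.0006,0.0179,0.001]]
```

View pics/d24.png

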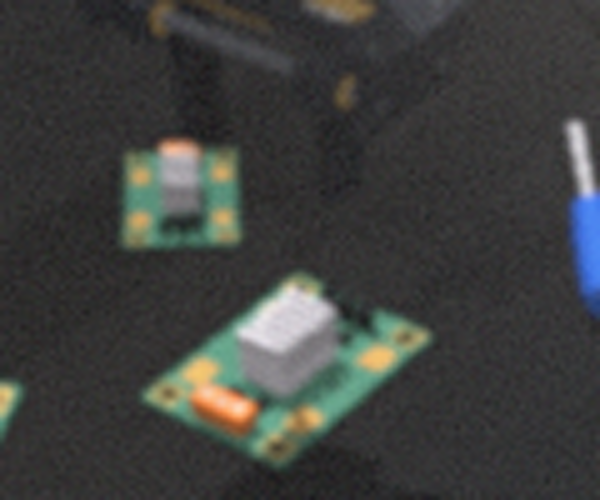

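View pics/d25.png

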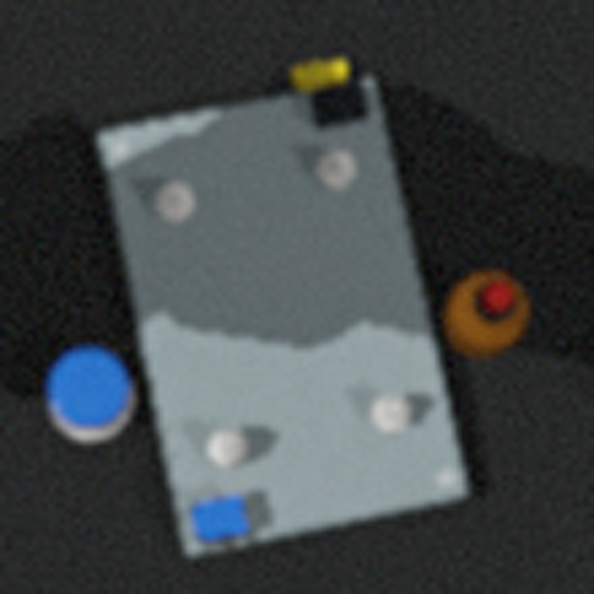

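```bash
python3 -c "
from h import *
f=lambda q:((q[0]+.5)/5.4-.5+255,(q[1]+.5)/5.4-.5+190)
loc=[(-55,36),(-55,-36),(55,36),(55,-36)]
tp=[(228,447),(391,412),(174,201),(337,169)]
for z in(38,45,50):
  t,a,r=kab(loc,[onz('top',*f(q),z) for q in tp]);print(z,t,a,r.round(1).tolist())
T=load('pics/top21.png')
print(blobs(T,(0,0,120),(180,40,255),(280,215,332,280),6)[1])
t=load('pics/top0.png')
g=cv2.cvtColor(T,cv2.COLOR_RGB2HSV)
k=((g[...,1]<28)&(g[...,2]>100)).astype(np.uint8)
n,l,st,ce=cv2.connectedComponentsWithStats(k[215:280,280:332]);print([(c+[280,215],s[4]) for c,s in zip(ce,st)])
for q in [(98,130),(370,75),(468,492),(187,556)]: print(onz('top',*f(q),24).round(1))
"
```

```text
38 [5.33103921e+02 8.92610357e-03] 0.1971392270767664 [[0.1, -0.3], [0.3, 0.2], [0.0, 0.3], [-0.5, -0.3]]
45 [5.31866394e+02 2.45198682e-01] 0.1971392270767663 [[0.5, -0.4], [0.6, 0.5], [-0.2, 0.0], [-0.8, -0.1]]
50 [5.30982446e+02 4.13964810e-01] 0.19713922707676654 [[0.8, -0.5], [0.8, 0.7], [-0.5, -0.2], [-1.1, -0.0]]
[(array([282.76, 215.95]), np.int32(21)), (array([317.21, 220.89]), np.int32(38)), (array([287.37, 226.95]), np.int32(38)), (array([307.15, 264.59]), np.int32(1365))]
[(array([304.72133527, 241.7876149 ]), np.int32(2067)), (array([282.09090909, 215.54545455]), np.int32(11)), (array([287., 216.]), np.int32(1)), (array([296., 215.]), np.int32(1)), (array([298., 215.]), np.int32(1)), (array([301.33333333, 215.33333333]), np.int32(3)), (array([304. , 215.5]), np.int32(2)), (array([310., 215.]), np.int32(1)), (array([312., 216.]), np.int32(1)), (array([315., 215.]), np.int32(1)), (array([317.12903226, 220.88709677]), np.int32(62)), (array([324., 216.]), np.int32(1)), (array([291., 218.]), np.int32(1)), (array([296.5, 218.5]), np.int32(4)), (array([324., 218.]), np.int32(1)
[... 3724 characters left out ...]
247. ]), np.int32(5)), (array([318., 245.]), np.int32(1)), (array([328.16666667, 245.5       ]), np.int32(6)), (array([287., 247.]), np.int32(1)), (array([294., 247.]), np.int32(1)), (array([297.5, 248. ]), np.int32(2)), (array([300. , 247.5]), np.int32(2)), (array([303., 248.]), np.int32(1)), (array([316.5, 247.5]), np.int32(2)), (array([289., 249.]), np.int32(1)), (array([297., 250.]), np.int32(1)), (array([308., 249.]), np.int32(1)), (array([311., 250.]), np.int32(1)), (array([329., 249.]), np.int32(1)), (array([331., 249.]), np.int32(1)), (array([304., 273.]), np.int32(1)), (array([331., 279.]), np.int32(1))]
[615.5  79.8  24. ]
[639.6 -41.1  24. ]
[453.2 -79.4  24. ]
[427.2  42.3  24. ]
```

>>> carry_out([
  [0.3,0.0013,0.0015,0.03,0.005],
  [0.3,0.0013,0.0015,0.03,0],
  [0.3,0,0,0.025,0],
  [0.3,0,0,0.015,0],
  [0.3,0,0,0,0],
])

```text
time: 32.05
ee_pos: [492.7, 290.9, 36.3]
tcp_rot: [0.001, 0.924, 0.383, -0.003]
wrist_force: [0.3, 0.5, -0.5]
gripper_width: 0.703
```

```bash
python3 -c "
from ch import *
rows((494,293,17),.787,3,0.3)
cv2.imwrite('pics/side22.png',read_camera('side')[:,:,::-1])
s=load('pics/side22.png')[110:210,235:355]
s=cv2.resize(s,None,fx=5,fy=5,interpolation=cv2.INTER_CUBIC)
s=np.clip((s.astype(float)/255)**.6*255,0,255).astype(np.uint8)
cv2.imwrite('pics/d26.png',s[:,:,::-1])
"
```

```text
from [492.7 290.9  36.3] 0.785 t 32.05 F [ 0.3  0.5 -0.5] w 61.9
[[0.3,0.0008,-0.0002,0.0064,-0.001],[0.3,0.0008,-0.0002,0.0064,-0.001],[0.3,0.0008,-0.0002,0.0064,-0.001]]
```

View pics/d26.png

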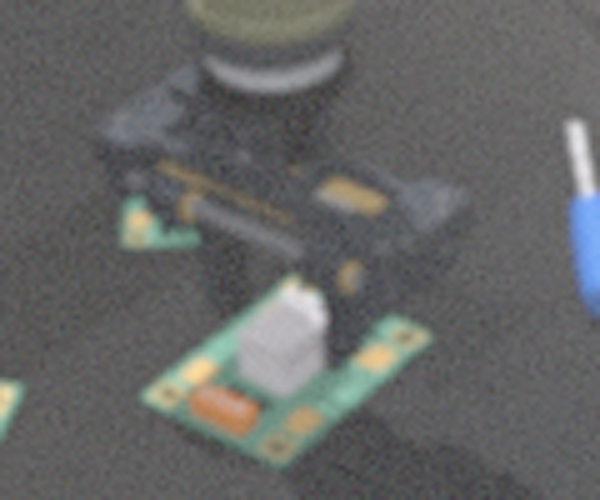

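>>> carry_out([
  [0.3,0.001,0,0.007,-0.002],
  [0.3,0.001,0,0.006,0],
  [0.3,0,0,0.004,0],
  [0.3,0,0,0.002,0],
  [0.3,0,0,0,0],
])

```text
time: 32.52
ee_pos: [495.7, 295.1, 20.1]
tcp_rot: [0.0, 0.923, 0.384, -0.0]
wrist_force: [-0.1, 0.3, -1.0]
gripper_width: 0.7
```

>>> carry_out([
  [1,0,0,0,0],
  [1,0,0,0,0],
  [1,0,0,0,0],
  [1,0,0,0,0],
  [1,0,0,0,0],
])

```text
time: 32.93
ee_pos: [495.8, 295.2, 20.3]
tcp_rot: [-0.0, 0.923, 0.384, 0.0]
wrist_force: [-0.5, 1.2, 0.3]
gripper_width: 0.346
```

>>> carry_out([
  [1,0,0,0,0],
  [1,0,0,0,0],
  [1,0,0,0,0],
])

```text
time: 33.18
ee_pos: [495.8, 295.2, 20.4]
tcp_rot: [-0.0, 0.923, 0.384, 0.0]
wrist_force: [0.8, 0.1, 1.5]
gripper_width: 0.341
```

>>> carry_out([
  [1,0,0,-0.003,0],
  [1,0,0,-0.007,0],
  [1,0,0,-0.012,0],
  [1,0,0,-0.016,0],
  [1,0,0,-0.016,0],
])

```text
time: 33.6
ee_pos: [495.6, 295.0, 75.4]
tcp_rot: [0.0, 0.923, 0.384, -0.0]
wrist_force: [0.0, 0.0, -0.4]
gripper_width: 0.341
```

>>> carry_out([
  [1,0,0,-0.016,0],
  [1,0,0,-0.016,0],
  [1,0,0,-0.008,0],
  [1,0,0,-0.003,0],
  [1,0,0,0,0],
])

```text
time: 34.02
ee_pos: [496.1, 295.3, 118.1]
tcp_rot: [-0.0, 0.923, 0.384, 0.001]
wrist_force: [-0.4, 0.6, -2.1]
gripper_width: 0.337
```

```bash
python3 -c "
from ch import *
rows((*W(0,0),120),.198,3,1)
for n in('top','side'):cv2.imwrite(f'pics/{n}23.png',read_camera(n)[:,:,::-1])
s=load('pics/side23.png')[80:200,225:345]
s=cv2.resize(s,None,fx=5,fy=5,interpolation=cv2.INTER_CUBIC)
cv2.imwrite('pics/d27.png',s[:,:,::-1])
s=load('pics/top23.png')[210:320,130:240]
s=cv2.resize(s,None,fx=5,fy=5,interpolation=cv2.INTER_CUBIC)
cv2.imwrite('pics/d28.png',s[:,:,::-1])
"
```

```text
from [496.1 295.3 118.1] 0.789 t 34.02 F [-0.4  0.6 -2.1] w 29.6
[[1,-0.0611,0.0779,-0.0006,0.197],[1,-0.0447,0.0883,-0.0006,0.197],[1,-0.0265,0.0954,-0.0006,0.197]]
```

View pics/d27.png

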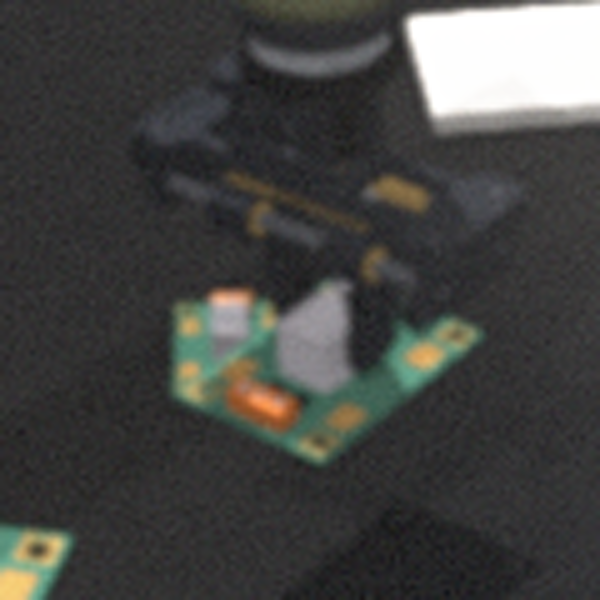

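View pics/d28.png

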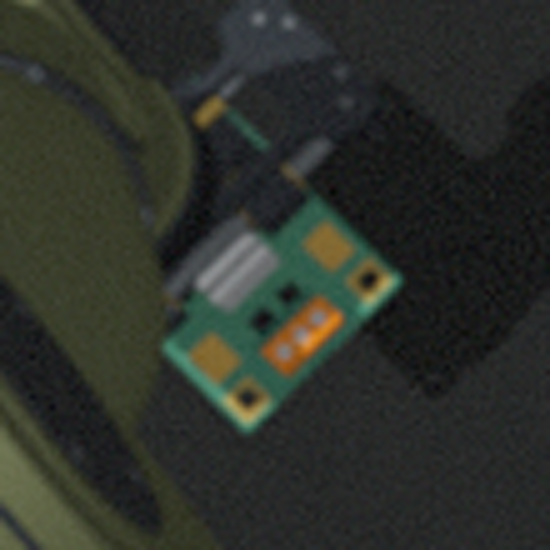

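```bash
cat > bd.py <<'E'
from ch import *
def fit(n,pts,loc,z):
    P=np.array([onz(n,*q,z) for q in pts]); t,a,r=kab(loc,P); return t,a,r
E
python3 -c "
from bd import *
g=lambda q:((q[0]+.5)/5-.5+130,(q[1]+.5)/5-.5+210)
f=lambda q:((q[0]+.5)/5-.5+225,(q[1]+.5)/5-.5+80)
T=[g((249,398)),g((371,280)),g((214,358)),g((327,245))]; Lc=[(-55,36),(-55,-36),(-32,34),(-32,-34)]
S=[f((320,441)),f((459,333)),f((348,416)),f((427,355))]; Ls=[(-55,-36),(55,-36),(-32,-34),(32,-34)]
p=np.array([496.1,295.3])
for n,a,b in(('top',T,Lc),('side',S,Ls)):
  t,an,r=fit(n,a,b,100.7); d=t-p; X=np.array([np.cos(an),np.sin(an)]);Y=np.array([-X[1],X[0]]); print(n,t.round(1),round(an,3),'centre rel tcp in board frame',d@X,d@Y,r.round(1).tolist())
print(two(T[1],S[0]),two(T[3],S[2]))
"
```

```text
top [495.3 292.6] 0.792 centre rel tcp in board frame -2.526359446872091 -1.3094112286110084 [[0.1, -0.2], [-0.5, -0.9], [0.0, 0.3], [0.4, 0.8]]
side [495.  293.3] 0.782 centre rel tcp in board frame -2.177055743932122 -0.5975744296995369 [[-0.5, -0.2], [0.7, 1.0], [0.2, -0.1], [-0.3, -0.7]]
(array([481.1209967 , 226.99219377, 102.12311137]), np.float64(0.9007907952270232)) (array([496.89001353, 246.67281579, 100.72677893]), np.float64(0.9877185671480391))
```

```bash
cat >> ch.py <<'E'
def ramp(dst,psi,n,cl,k=7):
    s,p,a,r=pose(); w=np.minimum(np.minimum(np.arange(1,n+1),np.arange(n,0,-1)),k).astype(float); w/=w.sum()
    da=(psi-a+np.pi)%(2*np.pi)-np.pi; D=np.array(dst,float)-p; out=[];b=a
    for x in w:
        X=np.array([np.cos(b),np.sin(b)]);Y=np.array([X[1],-X[0]]); d=D*x
        out.append([cl]+[round(float(v),4) for v in(d[:2]@X/1000,d[:2]@Y/1000,-d[2]/1000,-da*x)]); b+=da*x
    print("from",p.round(1),round(a,3),"t",s["time"])
    for i in range(0,n,5): print(out[i:i+5])
E
sed -i 's/C=np.array(\[532.7,.6\])/C=np.array([532.5,.8])/' ch.py
python3 -c "
from ch import *
print(W(2.3,.3)); ramp((*W(2.3,.3),112),.198,22,1)"
```

```text
[534.69604986   1.54656883]
from [495.4 294.9 116.8] 0.789 t 34.1167
[[1, -0.0016, 0.0021, 0.0, 0.0053], [1, -0.0032, 0.0042, 0.0001, 0.0106], [1, -0.0047, 0.0064, 0.0001, 0.0158], [1, -0.0062, 0.0086, 0.0002, 0.0211], [1, -0.0075, 0.0109, 0.0002, 0.0264]]
[[1, -0.0086, 0.0133, 0.0003, 0.0317], [1, -0.0096, 0.0158, 0.0003, 0.0369], [1, -0.009, 0.0162, 0.0003, 0.0369], [1, -0.0084, 0.0165, 0.0003, 0.0369], [1, -0.0078, 0.0168, 0.0003, 0.0369]]
[[1, -0.0072, 0.0171, 0.0003, 0.0369], [1, -0.0065, 0.0173, 0.0003, 0.0369], [1, -0.0059, 0.0175, 0.0003, 0.0369], [1, -0.0052, 0.0177, 0.0003, 0.0369], [1, -0.0046, 0.0179, 0.0003, 0.0369]]
[[1, -0.0039, 0.0181, 0.0003, 0.0369], [1, -0.0028, 0.0156, 0.0003, 0.0317], [1, -0.0019, 0.0131, 0.0002, 0.0264], [1, -0.0012, 0.0105, 0.0002, 0.0211], [1, -0.0008, 0.0079, 0.0001, 0.0158]]
[[1, -0.0004, 0.0053, 0.0001, 0.0106], [1, -0.0002, 0.0026, 0.0, 0.0053]]
```

>>> carry_out([
  [1,-0.0016,0.002,0,0.005],
  [1,-0.003,0.004,0,0.011],
  [1,-0.0047,0.0065,0,0.016],
  [1,-0.006,0.0085,0,0.021],
  [1,-0.0075,0.011,0,0.026],
])

```text
time: 34.53
ee_pos: [501.2, 255.2, 116.9]
tcp_rot: [0.0, 0.938, 0.347, -0.0]
wrist_force: [-0.6, -0.1, -1.6]
gripper_width: 0.339
```

>>> carry_out([
  [1,-0.0085,0.0135,0,0.032],
  [1,-0.0095,0.016,0,0.037],
  [1,-0.009,0.016,0,0.037],
  [1,-0.0085,0.0165,0,0.037],
  [1,-0.008,0.017,0,0.037],
])

```text
time: 34.95
ee_pos: [513.4, 163.8, 117.2]
tcp_rot: [0.0, 0.966, 0.259, -0.0]
wrist_force: [-0.6, 0.4, -0.6]
gripper_width: 0.34
```

>>> carry_out([
  [1,-0.007,0.017,0,0.037],
  [1,-0.0065,0.0175,0,0.037],
  [1,-0.006,0.0175,0,0.037],
  [1,-0.005,0.0175,0,0.037],
  [1,-0.0045,0.018,0,0.037],
])

```text
time: 35.37
ee_pos: [525.6, 72.4, 117.3]
tcp_rot: [0.0, 0.986, 0.169, -0.0]
wrist_force: [0.4, -0.5, -1.9]
gripper_width: 0.338
```

>>> carry_out([
  [1,-0.004,0.018,0,0.037],
  [1,-0.003,0.0155,0,0.032],
  [1,-0.002,0.013,0,0.026],
  [1,-0.001,0.0105,0,0.021],
  [1,-0.001,0.008,0,0.016],
])

```text
time: 35.78
ee_pos: [534.1, 7.8, 117.3]
tcp_rot: [0.0, 0.995, 0.104, 0.0]
wrist_force: [0.7, 0.4, -0.8]
gripper_width: 0.335
```

>>> carry_out([
  [1,-0.0005,0.005,0,0.011],
  [1,0,0.0025,0,0.005],
  [1,0,0,0,0],
  [1,0,0,0,0],
  [1,0,0,0,0],
])

```text
time: 36.2
ee_pos: [535.1, 3.5, 117.2]
tcp_rot: [-0.0, 0.995, 0.099, -0.0]
wrist_force: [0.7, -1.0, -0.9]
gripper_width: 0.334
```

```bash
python3 -c "
from ch import *
rows((*W(2.3,0.3),90),.198,3,1)
for n in('top','side'):cv2.imwrite(f'pics/{n}24.png',read_camera(n)[:,:,::-1])
s=load('pics/side24.png')[190:300,260:390]
s=cv2.resize(s,None,fx=6,fy=5.4,interpolation=cv2.INTER_CUBIC)
s=cv2.resize(load('pics/side24.png')[190:300,260:390],None,fx=5.4,fy=5.4,interpolation=cv2.INTER_CUBIC)
cv2.imwrite('pics/d29.png',s[:,:,::-1])
s=load('pics/top24.png')[190:300,255:365]
s=cv2.resize(s,None,fx=5.4,fy=5.4,interpolation=cv2.INTER_CUBIC)
cv2.imwrite('pics/d30.png',s[:,:,::-1])
"
```

```text
from [535.1   3.5 117.2] 0.199 t 36.2 F [ 0.7 -1.  -0.9] w 29.4
[[1,-0.0002,0.0006,0.0091,0.0],[1,-0.0002,0.0006,0.0091,0.0],[1,-0.0002,0.0006,0.0091,0.0]]
```

View pics/d29.png

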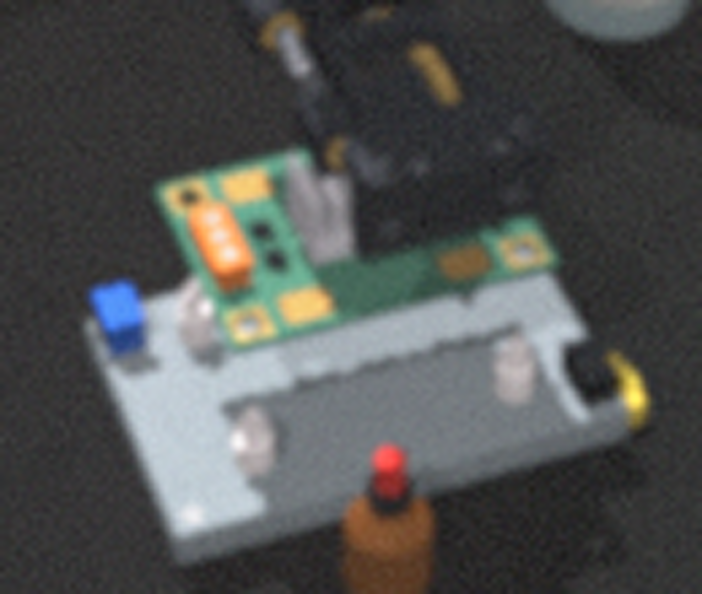

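View pics/d30.png

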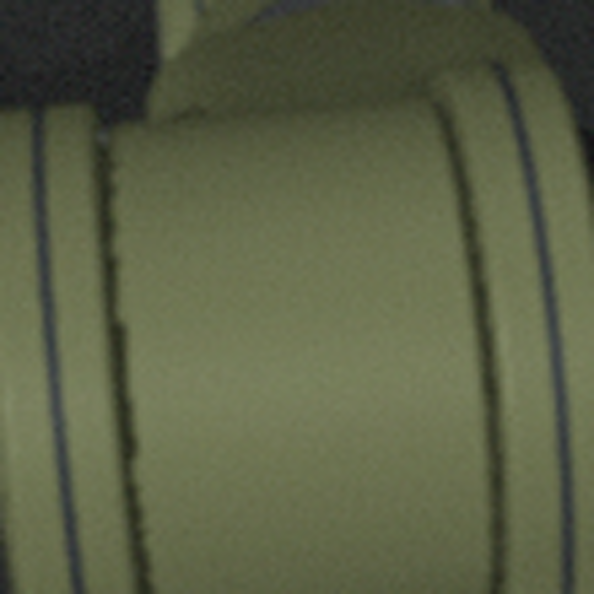

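```bash
python3 -c "
from bd import *
f=lambda q:((q[0]+.5)/5.4-.5+260,(q[1]+.5)/5.4-.5+190)
Lc=[(-55,36),(-55,-36),(55,-36),(-32,34),(-32,-34),(32,-34)]
S=[f(q) for q in((189,196),(251,325),(525,251),(246,186),(306,305),(464,263))]
t,a,r=fit('side',S,Lc,99.8);print(t,a,r.round(1).tolist())
# posts tips in this image
tp=[f(q) for q in((254,407),(518,335))]
print([L(onz('side',*q,56)).round(1) for q in tp])
"
```

```text
[532.40199593   2.87270328] 0.19790954988142406 [[0.0, 0.6], [0.4, -0.7], [0.6, 0.0], [-0.3, 0.3], [-0.2, -0.1], [-0.6, -0.1]]
[array([-54.7, -36.3]), array([ 54.6, -36.4])]
```

>>> carry_out([
  [1,0,0.001,0.005,0],
  [1,0,0.001,0.009,0],
  [1,0,0,0.009,0],
  [1,0,0,0.008,0],
  [1,0,0,0.004,0],
])

```text
time: 36.72
ee_pos: [534.6, 0.4, 80.5]
tcp_rot: [-0.0, 0.995, 0.098, -0.001]
wrist_force: [-0.4, 0.2, -1.1]
gripper_width: 0.339
```

>>> carry_out([
  [1,0,0,0.002,0],
  [1,0,0,0,0],
  [1,0,0,0,0],
])

```text
time: 36.97
ee_pos: [535.6, 0.4, 80.1]
tcp_rot: [0.0, 0.995, 0.098, -0.0]
wrist_force: [0.0, 1.1, -0.8]
gripper_width: 0.338
```

```bash
python3 -c "
from ch import *
rows((*W(2.3,0.3),70),.198,3,1)
cv2.imwrite('pics/side25.png',read_camera('side')[:,:,::-1])
s=cv2.resize(load('pics/side25.png')[200:300,260:390],None,fx=6,fy=6,interpolation=cv2.INTER_CUBIC)
cv2.imwrite('pics/d31.png',s[:,:,::-1])
"
```

```text
from [5.356e+02 4.000e-01 8.010e+01] 0.197 t 36.97 F [ 0.   1.1 -0.8] w 29.8
[[1,-0.0002,-0.0004,0.0034,-0.0],[1,-0.0002,-0.0004,0.0034,-0.0],[1,-0.0002,-0.0004,0.0034,-0.0]]
```

View pics/d31.png

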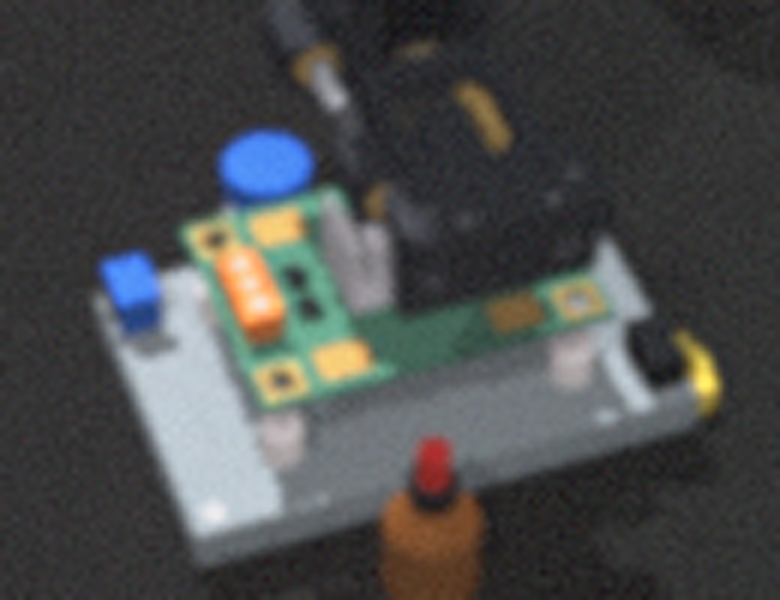

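```bash
python3 -c "
from bd import *
f=lambda q:((q[0]+.5)/6-.5+260,(q[1]+.5)/6-.5+200)
Lc=[(-55,36),(-55,-36),(55,-36),(-32,34),(-32,-34),(32,-34)]
S=[f(q) for q in((216,239),(281,380),(578,299),(277,227),(342,361),(516,311))]
t,a,r=fit('side',S,Lc,62.7);print(t,a,r.round(1).tolist())
s,p,_,_=pose();print(p,L(p))
# gold centroid refinement
im=load('pics/side25.png'); b=blobs(im,(15,90,90),(30,255,255),(285,225,370,275),6)[1]; print(b)
"
```

```text
[5.32562655e+02 1.66020417e-01] 0.20026767839911286 [[0.3, 0.1], [-0.1, 0.2], [0.0, 0.0], [-0.2, 0.2], [-0.4, -0.9], [0.4, 0.3]]
[5.35708218e+02 4.04821308e-01 8.03531214e+01] [ 3.06780088 -1.01854245]
[(array([321.86, 233.71]), np.int32(7)), (array([306.  , 237.44]), np.int32(39)), (array([299.2 , 244.39]), np.int32(49)), (array([345.43, 251.66]), np.int32(35)), (array([316.89, 259.41]), np.int32(44)), (array([306.65, 262.87]), np.int32(23))]
```

>>> carry_out([
  [1,0,-0.0006,0.003,0],
  [1,0,0,0.003,0],
  [1,0,0,0.003,0],
  [1,0,0,0,0],
  [1,0,0,0,0],
])

```text
time: 37.43
ee_pos: [535.2, 1.0, 71.0]
tcp_rot: [0.0, 0.995, 0.098, -0.0]
wrist_force: [-0.5, -0.7, -1.4]
gripper_width: 0.338
```

>>> carry_out([
  [1,0,0,0.001,0],
  [1,0,0,0.001,0],
  [1,0,0,0,0],
  [1,0,0,0,0],
])

```text
time: 37.77
ee_pos: [535.4, 1.0, 69.2]
tcp_rot: [0.0, 0.995, 0.098, -0.0]
wrist_force: [0.2, -0.4, -0.5]
gripper_width: 0.337
```

```bash
python3 -c "
from ch import *
rows((*W(2.3,0.3),70),.198,3,1)
cv2.imwrite('pics/side26.png',read_camera('side')[:,:,::-1])
s=cv2.resize(load('pics/side26.png')[210:300,270:380],None,fx=7,fy=7,interpolation=cv2.INTER_CUBIC)
s=np.clip((s.astype(float)/255)**.7*255,0,255).astype(np.uint8)
cv2.imwrite('pics/d32.png',s[:600,:,::-1])
"
```

```text
from [535.4   1.   69.2] 0.197 t 37.77 F [ 0.2 -0.4 -0.5] w 29.7
[[1,-0.0002,-0.0002,-0.0003,-0.0],[1,-0.0002,-0.0002,-0.0003,-0.0],[1,-0.0002,-0.0002,-0.0003,-0.0]]
```

View pics/d32.png

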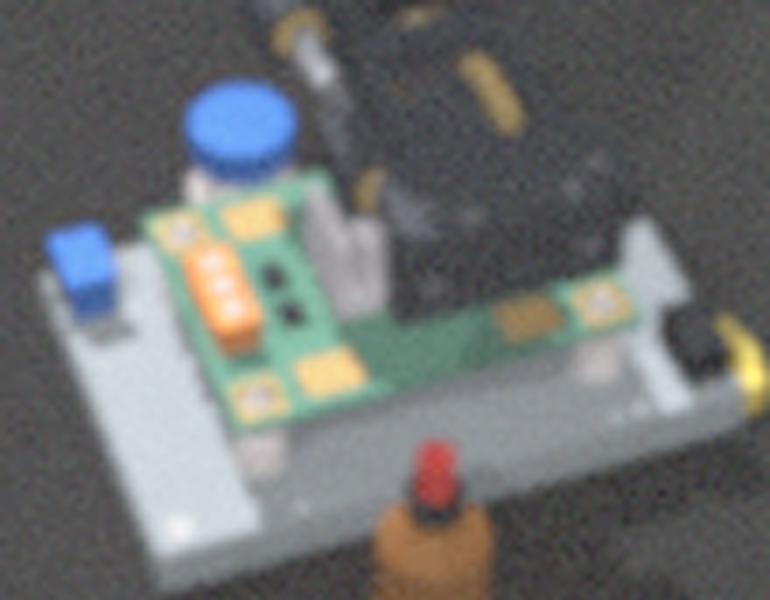

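>>> carry_out([
  [1,0,0,0.001,0],
  [1,0,0,0.001,0],
  [1,0,0,0,0],
  [1,0,0,0,0],
])

```text
time: 38.15
ee_pos: [535.2, 1.0, 67.1]
tcp_rot: [0.0, 0.995, 0.098, -0.0]
wrist_force: [-1.1, 0.7, -1.1]
gripper_width: 0.34
```

>>> carry_out([
  [1,0,0,0.001,0],
  [1,0,0,0.0005,0],
  [1,0,0,0,0],
  [1,0,0,0,0],
])

```text
time: 38.48
ee_pos: [535.3, 0.9, 66.0]
tcp_rot: [0.0, 0.995, 0.098, -0.0]
wrist_force: [-1.8, -0.1, 4.6]
gripper_width: 0.338
```

>>> carry_out([
  [0.43,0,0,0,0],
  [0.43,0,0,0,0],
  [0.43,0,0,0,0],
  [0.43,0,0,0,0],
  [0.43,0,0,0,0],
])

```text
time: 38.9
ee_pos: [535.5, 1.0, 65.6]
tcp_rot: [0.0, 0.995, 0.098, 0.0]
wrist_force: [-0.7, 0.2, -0.3]
gripper_width: 0.576
```

>>> carry_out([
  [0.43,0,0,-0.005,0],
  [0.43,0,0,-0.015,0],
  [0.43,0,0,-0.02,0],
  [0.43,0,0,0,0],
  [0.43,0,0,0,0],
])

```text
time: 39.32
ee_pos: [536.2, 1.0, 106.7]
tcp_rot: [0.0, 0.995, 0.098, 0.001]
wrist_force: [-0.8, 0.6, -0.6]
gripper_width: 0.574
```

```bash
python3 -c "
from ch import *
rows((*W(-32,0),85),.198,2,.43)
rows((*W(32,0),85),.198,2,.43)
cv2.imwrite('pics/side27.png',read_camera('side')[:,:,::-1])
s=cv2.resize(load('pics/side27.png')[210:300,270:380],None,fx=7,fy=7,interpolation=cv2.INTER_CUBIC)
cv2.imwrite('pics/d33.png',s[:600,:,::-1])
"
```

```text
from [536.2   1.  106.7] 0.197 t 39.32 F [-0.8  0.6 -0.6] w 50.5
[[0.43,-0.0178,-0.0002,0.0108,-0.001],[0.43,-0.0178,-0.0002,0.0108,-0.001]]
from [536.2   1.  106.7] 0.197 t 39.32 F [-0.8  0.6 -0.6] w 50.5
[[0.43,0.0142,-0.0003,0.0108,-0.001],[0.43,0.0142,-0.0003,0.0108,-0.001]]
```

View pics/d33.png

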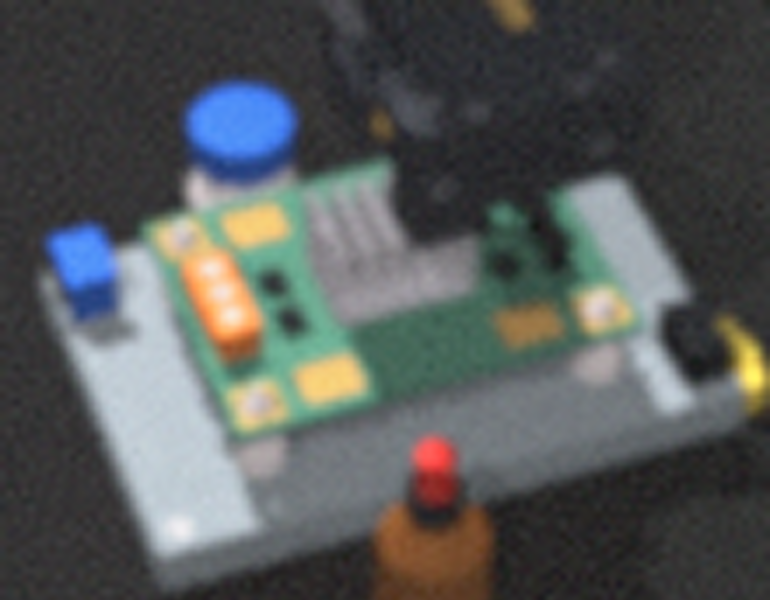

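>>> carry_out([
  [0.43,-0.018,0,0.005,0],
  [0.43,-0.018,0,0.01,0],
  [0.43,0,0,0.015,0],
  [0.43,0,0,0.01,0],
  [0.43,0,0,0,0],
])

```text
time: 39.78
ee_pos: [499.1, -5.9, 63.6]
tcp_rot: [-0.0, 0.995, 0.098, -0.002]
wrist_force: [0.1, 1.4, 0.3]
gripper_width: 0.571
```

>>> carry_out([
  [0.43,0,0,0.003,0],
  [0.43,0,0,0.002,0],
  [0.43,0,0,0.001,0],
  [0.43,0,0,0,0],
])

```text
time: 40.12
ee_pos: [500.8, -5.9, 60.0]
tcp_rot: [0.0, 0.995, 0.098, 0.001]
wrist_force: [-0.2, -0.3, 0.9]
gripper_width: 0.568
```

>>> carry_out([
  [0.43,0,0,0.001,0],
  [0.43,0,0,0.001,0],
  [0.43,0,0,0,0],
  [0.43,0,0,0,0],
])

```text
time: 40.45
ee_pos: [500.8, -6.0, 58.6]
tcp_rot: [0.0, 0.995, 0.098, 0.001]
wrist_force: [-1.0, -0.0, 8.1]
gripper_width: 0.565
```

>>> carry_out([
  [0.43,0,0,0.001,0],
  [0.43,0,0,0.001,0],
  [0.43,0,0,0,0],
  [0.43,0,0,0,0],
])

```text
time: 40.78
ee_pos: [500.9, -6.0, 58.0]
tcp_rot: [0.0, 0.995, 0.098, 0.001]
wrist_force: [-2.1, 0.1, 21.4]
gripper_width: 0.573
```

>>> carry_out([
  [0.43,0,0,0.001,0],
  [0.43,0,0,0.001,0],
  [0.43,0,0,0,0],
  [0.43,0,0,0,0],
])

```text
time: 41.12
ee_pos: [500.9, -6.0, 54.7]
tcp_rot: [0.0, 0.995, 0.098, 0.001]
wrist_force: [0.2, 0.9, 8.0]
gripper_width: 0.567
```

>>> carry_out([
  [0.43,0,0,0.001,0],
  [0.43,0,0,0.001,0],
  [0.43,0,0,0,0],
  [0.43,0,0,0,0],
])

```text
time: 41.45
ee_pos: [501.1, -6.0, 53.9]
tcp_rot: [0.0, 0.995, 0.098, 0.002]
wrist_force: [-3.3, -0.6, 25.5]
gripper_width: 0.568
```

>>> carry_out([
  [0.43,0,0,0.001,0],
  [0.43,0,0,0.001,0],
  [0.43,0,0,0,0],
  [0.43,0,0,0,0],
])

```text
time: 41.78
ee_pos: [501.1, -6.1, 53.6]
tcp_rot: [0.0, 0.995, 0.098, 0.002]
wrist_force: [-6.3, 0.5, 44.2]
gripper_width: 0.571
```

>>> carry_out([
  [0.43,0,0,-0.006,0],
  [0.43,0,0,-0.015,0],
  [0.43,0,0,-0.025,0],
  [0.43,0.02,0,-0.005,0],
  [0.43,0.02,0,0,0],
])

```text
time: 42.2
ee_pos: [539.8, 1.5, 102.4]
tcp_rot: [0.0, 0.995, 0.098, 0.001]
wrist_force: [1.4, 0.7, -0.1]
gripper_width: 0.573
```

>>> carry_out([
  [0.43,0.022,0,0,0],
  [0.43,0,0,0,0],
  [0.43,0,0,0,0],
])

```text
time: 42.45
ee_pos: [561.5, 6.4, 100.4]
tcp_rot: [-0.0, 0.995, 0.099, 0.0]
wrist_force: [-0.9, 0.7, -0.8]
gripper_width: 0.57
```

```bash
python3 -c "
from ch import *
rows((*W(32,0),65),.198,2,.43)
cv2.imwrite('pics/side28.png',read_camera('side')[:,:,::-1])
s=cv2.resize(load('pics/side28.png')[210:300,270:380],None,fx=7,fy=7,interpolation=cv2.INTER_CUBIC)
cv2.imwrite('pics/d34.png',s[:600,:,::-1])
"
```

```text
from [561.5   6.4 100.4] 0.197 t 42.45 F [-0.9  0.7 -0.8] w 50.1
[[0.43,0.0012,-0.0001,0.0177,-0.0],[0.43,0.0012,-0.0001,0.0177,-0.0]]
```

View pics/d34.png

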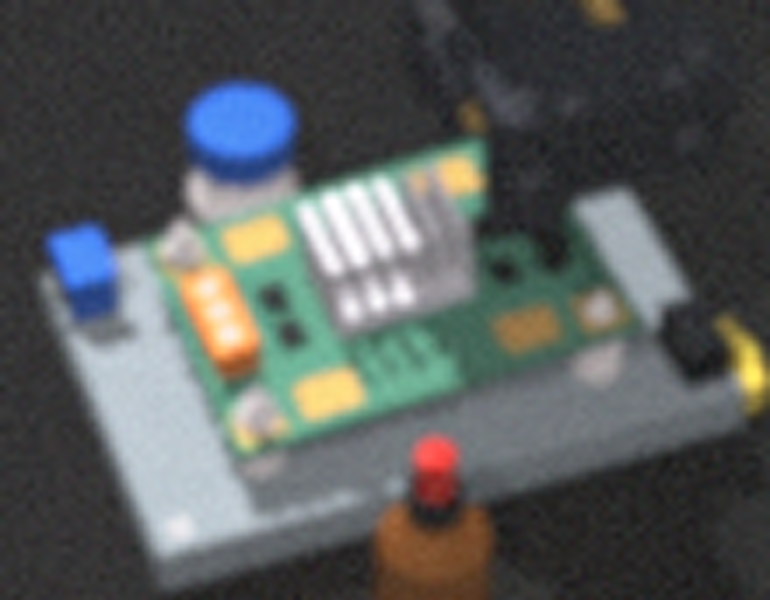

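Both −x corners are through (barbs stand proud at (182,243) and (258,408)). Now the +x pair.

>>> carry_out([
  [0.43,0.001,0,0.012,0],
  [0.43,0.001,0,0.012,0],
  [0.43,0,0,0.01,0],
  [0.43,0,0,0.006,0],
  [0.43,0,0,0.001,0],
])

```text
time: 42.92
ee_pos: [561.4, 6.3, 57.9]
tcp_rot: [-0.0, 0.995, 0.098, -0.002]
wrist_force: [-1.3, -0.8, 1.1]
gripper_width: 0.575
```

>>> carry_out([
  [0.43,0,0,0.001,0],
  [0.43,0,0,0.001,0],
  [0.43,0,0,0.001,0],
  [0.43,0,0,0,0],
])

```text
time: 43.25
ee_pos: [561.8, 6.3, 57.4]
tcp_rot: [0.0, 0.995, 0.098, -0.001]
wrist_force: [-3.9, -0.1, 5.9]
gripper_width: 0.572
```

>>> carry_out([
  [0.43,0,0,0.001,0],
  [0.43,0,0,0.001,0],
  [0.43,0,0,0,0],
  [0.43,0,0,0,0],
])

```text
time: 43.58
ee_pos: [562.0, 6.3, 56.8]
tcp_rot: [0.0, 0.995, 0.098, -0.0]
wrist_force: [-6.5, -0.2, 18.8]
gripper_width: 0.57
```

>>> carry_out([
  [0.43,0,0,0.001,0],
  [0.43,0,0,0.001,0],
  [0.43,0,0,0,0],
  [0.43,0,0,0,0],
])

```text
time: 43.92
ee_pos: [563.5, 6.5, 53.4]
tcp_rot: [0.0, 0.995, 0.098, 0.001]
wrist_force: [0.2, 0.0, 0.7]
gripper_width: 0.573
```

>>> carry_out([
  [0.43,0,0,0.001,0],
  [0.43,0,0,0.001,0],
  [0.43,0,0,0,0],
  [0.43,0,0,0,0],
])

```text
time: 44.25
ee_pos: [563.5, 6.5, 52.4]
tcp_rot: [0.0, 0.995, 0.098, 0.001]
wrist_force: [-2.0, 0.6, 17.9]
gripper_width: 0.57
```

>>> carry_out([
  [0.43,0,0,0.001,0],
  [0.43,0,0,0.001,0],
  [0.43,0,0,0,0],
  [0.43,0,0,0,0],
])

```text
time: 44.58
ee_pos: [563.5, 6.5, 52.3]
tcp_rot: [0.0, 0.995, 0.098, 0.001]
wrist_force: [-7.0, 0.9, 34.9]
gripper_width: 0.569
```

>>> carry_out([
  [0.43,0,0,-0.006,0],
  [0.43,0,0,-0.015,0],
  [0.43,0,0,-0.025,0],
  [0.43,-0.02,0,-0.005,0],
  [0.43,-0.02,0,0,0],
])

```text
time: 45.0
ee_pos: [525.7, -1.1, 101.2]
tcp_rot: [0.0, 0.995, 0.098, 0.003]
wrist_force: [-0.1, 0.3, -0.5]
gripper_width: 0.572
```

>>> carry_out([
  [0.43,-0.022,0,0.005,0],
  [0.43,0,0,0.015,0],
  [0.43,0,0,0.015,0],
  [0.43,0,0,0.009,0],
  [0.43,0,0,0,0],
])

```text
time: 45.42
ee_pos: [501.4, -5.6, 54.0]
tcp_rot: [-0.0, 0.995, 0.098, -0.001]
wrist_force: [0.2, -0.4, 0.1]
gripper_width: 0.564
```

>>> carry_out([
  [0.43,0,0,0.003,0],
  [0.43,0,0,0.002,0],
  [0.43,0,0,0.001,0],
  [0.43,0,0,0.001,0],
  [0.43,0,0,0,0],
])

```text
time: 45.83
ee_pos: [502.4, -5.6, 52.3]
tcp_rot: [0.0, 0.995, 0.098, 0.001]
wrist_force: [-6.2, 0.8, 34.1]
gripper_width: 0.568
```

>>> carry_out([
  [0.43,0,0,-0.008,0],
  [0.43,0,0,-0.02,0],
  [0.43,0,0,-0.035,0],
  [0.43,0,0,-0.035,0],
  [0.43,0,0,-0.035,0],
])

```text
time: 46.25
ee_pos: [502.0, -5.7, 183.6]
tcp_rot: [0.0, 0.995, 0.098, 0.0]
wrist_force: [0.8, -1.0, -0.2]
gripper_width: 0.571
```

>>> carry_out([
  [0.43,0,0.02,-0.035,0],
  [0.43,0,0.035,-0.02,0],
  [0.43,0,0.04,0,0],
  [0.43,0,0.04,0,0],
  [0.43,0,0.04,0,0],
])

```text
time: 46.67
ee_pos: [536.9, -179.1, 238.3]
tcp_rot: [0.0, 0.995, 0.099, 0.001]
wrist_force: [0.6, 1.0, -0.4]
gripper_width: 0.574
```

>>> carry_out([
  [0.43,0,0.04,0,0],
  [0.43,0,0.04,0,0],
  [0.43,0,0.04,0,0],
  [0.43,0,0.02,0,0],
  [0.43,0,0,0,0],
])

```text
time: 47.08
ee_pos: [562.6, -322.1, 237.1]
tcp_rot: [0.003, 0.996, 0.094, 0.0]
wrist_force: [0.1, -0.8, 0.2]
gripper_width: 0.574
```

```bash
python3 -c "
from ch import *
print(state()['ee_pos'])
for n in('top','side'):cv2.imwrite(f'pics/{n}29.png',read_camera(n)[:,:,::-1])
s=cv2.resize(load('pics/side29.png')[210:300,270:380],None,fx=7,fy=7,interpolation=cv2.INTER_CUBIC)
cv2.imwrite('pics/d35.png',s[:600,:,::-1])
"
```

```text
[ 562.63191701 -322.06672385  237.13310719]
```

View pics/d35.png

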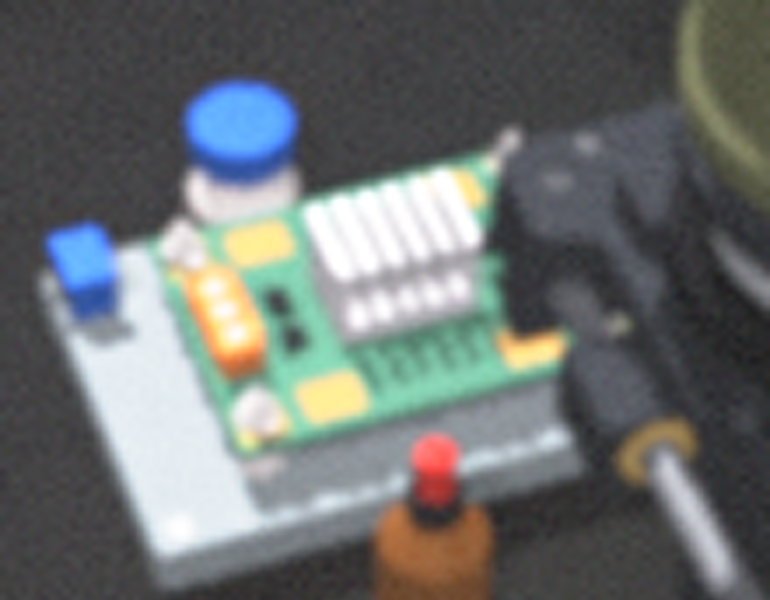

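View pics/side29.png

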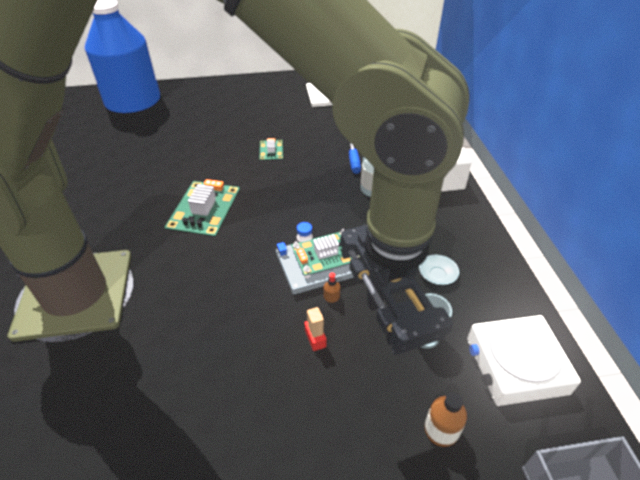

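View pics/top29.png

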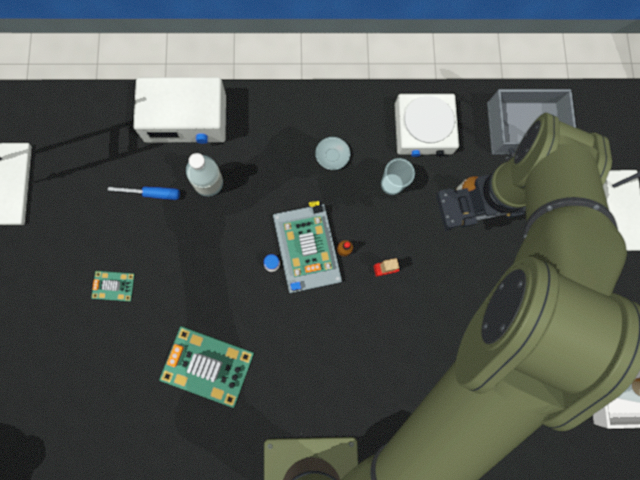

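>>> carry_out([
  [0.43,-0.035,0.02,0,0],
  [0.43,-0.035,0.02,0,0],
  [0.43,-0.035,0.02,0,0],
  [0.43,-0.035,0.02,0,0],
  [0.43,-0.02,0.01,0,0],
])

```text
time: 47.6
ee_pos: [420.4, -435.8, 237.3]
tcp_rot: [0.001, 0.995, 0.097, -0.001]
wrist_force: [-0.7, -0.6, 0.7]
gripper_width: 0.568
```

>>> carry_out([
  [0.43,-0.02,0.02,0,0],
  [0.43,0,0.03,0,0],
  [0.43,0,0.03,0,0],
  [0.43,0,0,0,0],
  [0.43,0,0,0,0],
])

```text
time: 48.02
ee_pos: [421.1, -515.7, 236.7]
tcp_rot: [-0.0, 0.995, 0.099, 0.0]
wrist_force: [0.6, 1.3, -0.3]
gripper_width: 0.567
```

```bash
python3 -c "
from ch import *
print(state()['ee_pos'])
for n in('top','side'):cv2.imwrite(f'pics/{n}30.png',read_camera(n)[:,:,::-1])
a=cv2.resize(load('pics/side30.png')[210:300,270:390],None,fx=6,fy=6,interpolation=cv2.INTER_CUBIC)
cv2.imwrite('pics/d36.png',a[:600,:,::-1])
a=cv2.resize(load('pics/top30.png')[190:300,255:405],None,fx=5,fy=5,interpolation=cv2.INTER_CUBIC)
cv2.imwrite('pics/d37.png',a[:600,:,::-1])
"
```

```text
[ 421.06659829 -515.66796716  236.66275393]
```

View pics/d36.png

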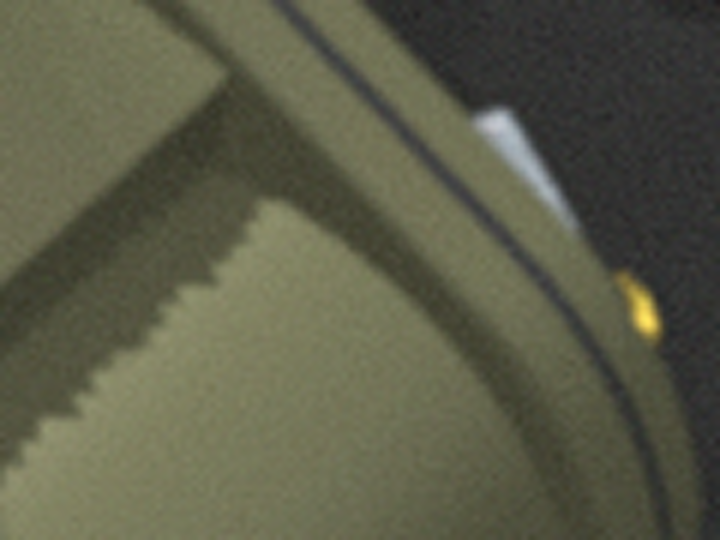

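View pics/d37.png

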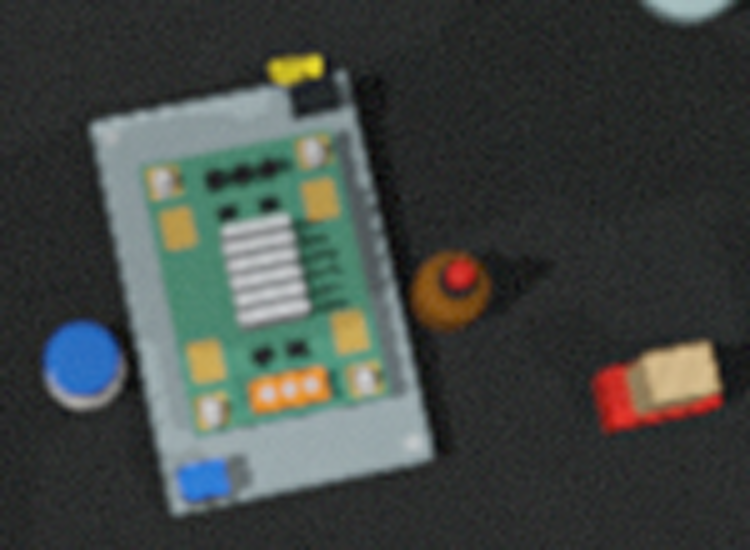

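>>> carry_out([
  [0.43,-0.03,0.005,0,0],
  [0.43,-0.04,0.005,0,0],
  [0.43,-0.04,0.005,0,0],
  [0.43,-0.04,0.005,0,0],
  [0.43,-0.04,0.005,0,0],
])

```text
time: 48.53
ee_pos: [238.8, -576.2, 237.1]
tcp_rot: [-0.001, 0.995, 0.1, 0.0]
wrist_force: [0.1, -0.8, -1.6]
gripper_width: 0.568
```

>>> carry_out([
  [0.43,-0.04,0.005,0,0],
  [0.43,-0.03,0.005,0,0],
  [0.43,0,0,0,0],
  [0.43,0,0,0,0],
])

```text
time: 48.87
ee_pos: [170.9, -600.8, 237.1]
tcp_rot: [-0.0, 0.995, 0.097, -0.0]
wrist_force: [1.2, 0.2, 0.7]
gripper_width: 0.569
```

```bash
python3 -c "
from bd import *
print(state()['ee_pos'])
for n in('top','side'):cv2.imwrite(f'pics/{n}31.png',read_camera(n)[:,:,::-1])
a=cv2.resize(load('pics/side31.png')[210:300,270:390],None,fx=6.5,fy=6.5,interpolation=cv2.INTER_CUBIC)
cv2.imwrite('pics/d38.png',a[:600,:,::-1])
t=load('pics/top31.png');s=load('pics/side31.png')
print(blobs(t,(15,90,110),(30,255,255),(278,205,345,285),10)[1]);print(blobs(s,(15,90,110),(30,255,255),(285,215,380,285),10)[1])
"
```

```text
[ 170.90089169 -600.75573548  237.06566163]
[(array([311.82, 205.36]), np.int32(11)), (array([318.6, 229.4]), np.int32(43)), (array([290.12, 235.26]), np.int32(43)), (array([341.27, 248.46]), np.int32(41)), (array([324.58, 255.87]), np.int32(45)), (array([295.8 , 261.69]), np.int32(45)), (array([312.52, 267.56]), np.int32(81))]
[(array([306.42, 244.39]), np.int32(36)), (array([345.18, 258.54]), np.int32(39)), (array([376.51, 261.49]), np.int32(43)), (array([316.95, 266.34]), np.int32(41))]
```

View pics/d38.png

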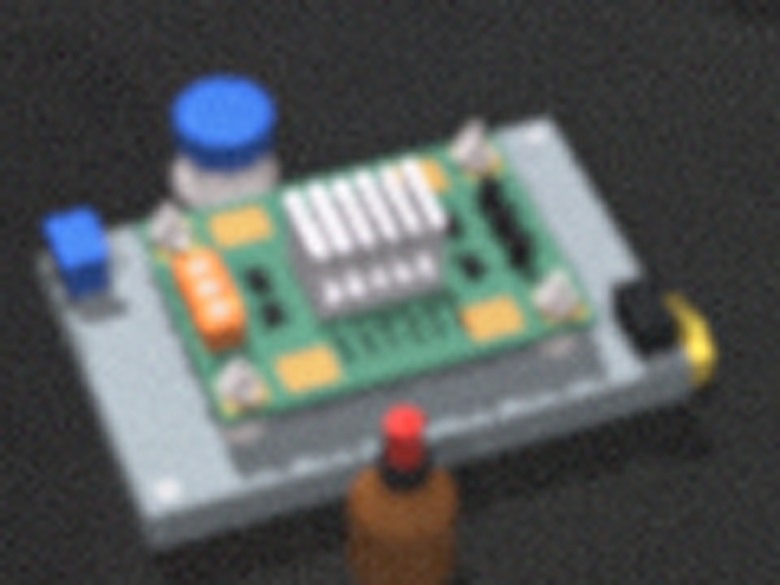

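```bash
python3 -c "
from ch import *
for a,b,l in(((295.8,261.69),(306.42,244.39),(-32,34)),((324.58,255.87),(316.95,266.34),(-32,-34)),((318.6,229.4),(345.18,258.54),(32,-34))):
  P,e=two(a,b); print(l,P.round(1),round(e,1),L(P).round(1))
import cv2
a=load('pics/top31.png');b=load('pics/top0.png')
d=cv2.absdiff(a,b).max(2)>70; n,l,st,ce=cv2.connectedComponentsWithStats(d.astype(np.uint8)); print([(c.round().tolist(),int(s[4])) for c,s in zip(ce[1:],st[1:]) if s[4]>25])
"
```

```text
(-32, 34) [495.9  26.3  42. ] 1.4 [-30.9  32.2]
(-32, -34) [508.8 -40.5  42.3] 1.1 [-31.3 -35.8]
(32, -34) [571.5 -27.9  42.3] 1.4 [ 32.6 -35.8]
[([314.0, 203.0], 51), ([307.0, 235.0], 579), ([183.0, 267.0], 1748), ([324.0, 256.0], 35), ([312.0, 264.0], 199), ([296.0, 262.0], 36), ([386.0, 267.0], 319), ([422.0, 275.0], 331), ([621.0, 364.0], 276), ([626.0, 417.0], 267)]
```

View pics/side31.png

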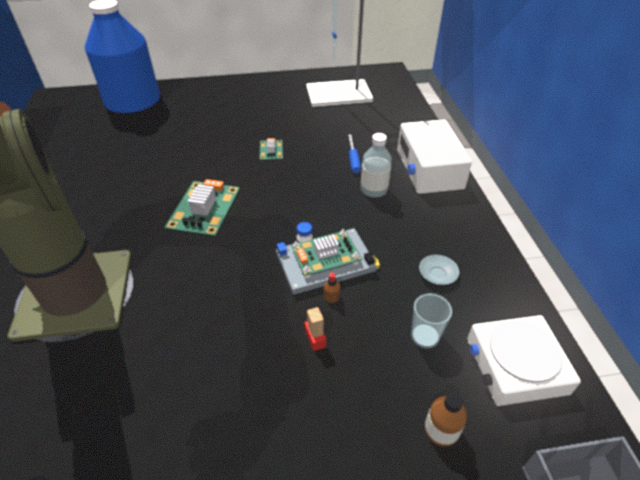

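```bash
python3 -c "
from ch import *
t=load('pics/top31.png');s=load('pics/side31.png')
kt,b1=blobs(t,(20,90,60),(36,255,255),(300,195,330,212),3);ks,b2=blobs(s,(20,90,60),(36,255,255),(362,248,392,275),3);print(b1,b2)
P,e=two(b1[0][0],b2[0][0]);print(P,e,L(P))
a=cv2.resize(t[195:215,300:330],None,fx=16,fy=16,interpolation=cv2.INTER_LANCZOS4);b=cv2.resize(s[248:273,362:392],None,fx=16,fy=16,interpolation=cv2.INTER_LANCZOS4)
cv2.imwrite('pics/d39.png',np.clip(np.vstack([a,b])*1.2,0,255).astype(np.uint8)[:,:,::-1])
for z in(0,3.5,7):
  for x in(95,101,107,113):
    print(z,x,[ (proj('top',(*W(x,y),z))*1-[300,195]+.5).round(1).tolist()+(proj('side',(*W(x,y),z))-[362,248]+.5).round(1).tolist() for y in(-30,-42,-55)])
"
```

```text
[(array([313.69, 203.19]), np.int32(64))] [(array([376.37, 261.32]), np.int32(57))]
[643.66790948 -19.10737885  11.32347827] 0.36009933763553575 [105.07994935 -41.38613386]
0 95 [[10.3, 14.8, 8.2, 14.8], [15.1, 13.8, 10.5, 18.6], [20.3, 12.8, 13.0, 22.8]]
0 101 [[9.8, 12.5, 10.7, 14.1], [14.6, 11.5, 13.0, 17.9], [19.8, 10.4, 15.5, 22.1]]
0 107 [[9.3, 10.1, 13.1, 13.4], [14.1, 9.2, 15.4, 17.2], [19.2, 8.1, 17.9, 21.4]]
0 113 [[8.8, 7.8, 15.6, 12.7], [13.5, 6.8, 17.9, 16.5], [18.7, 5.8, 20.4, 20.6]]
3.5 95 [[10.4, 14.4, 8.3, 13.7], [15.2, 13.5, 10.6, 17.5], [20.4, 12.4, 13.1, 21.7]]
3.5 101 [[9.9, 12.1, 10.8, 13.0], [14.7, 11.1, 13.1, 16.8], [19.8, 10.1, 15.6, 21.0]]
3.5 107 [[9.3, 9.8, 13.3, 12.4], [14.1, 8.8, 15.6, 16.1], [19.3, 7.7, 18.1, 20.3]]
3.5 113 [[8.8, 7.4, 15.7, 11.7], [13.6, 6.5, 18.0, 15.4], [18.8, 5.4, 20.6, 19.6]]
7 95 [[10.4, 14.1, 8.5, 12.7], [15.2, 13.1, 10.7, 16.5], [20.5, 12.0, 13.2, 20.7]]
7 101 [[9.9, 11.7, 10.9, 12.0], [14.7, 10.8, 13.2, 15.8], [19.9, 9.7, 15.7, 20.0]]
7 107 [[9.4, 9.4, 13.4, 11.3], [14.2, 8.4, 15.7, 15.1], [19.4, 7.4, 18.2, 19.3]]
7 113 [[8.9, 7.1, 15.8, 10.6], [13.7, 6.1, 18.2, 14.4], [18.9, 5.0, 20.7, 18.5]]
```

View pics/d39.png

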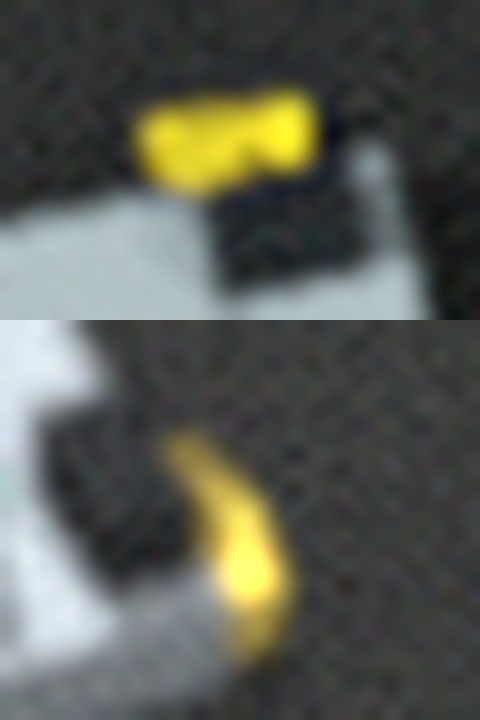

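```bash
python3 -c "
from ch import *
for a,b in(((309.3,203.5),(373.3,255.5)),((309.3,202),(373.3,255.5)),((312,204.5),(375.5,259)),((317.5,202.8),(377.6,262.8))):
  P,e=two(a,b);print(P.round(1),round(e,1),L(P).round(1))
for z in(0,7,14,20): print(z,L(onz('side',373.3,255.5,z)).round(1),L(onz('top',309.3,203.5,z)).round(1))
"
```

```text
[639.8  -8.1  19.4] 2.4 [103.4 -29.8]
[641.5  -8.1  19.8] 6.0 [105.1 -30.1]
[641.1 -14.9  14.2] 2.4 [103.4 -36.7]
[643.5 -28.1  16.3] 0.2 [103.2 -50.2]
0 [111.1 -14.1] [109.6 -31.9]
7 [107.9 -19.7] [107.8 -31.2]
14 [104.6 -25.4] [106.  -30.6]
20 [101.8 -30.3] [104.5 -30. ]
```

```bash
python3 -c "
from workcell import *
print(state()['time'], sign_off())"
```

```text
the job is handed in; nothing more can be done
48.9667 None
```

The board is snapped home at all four corners and the scraper is standing upright on the bench. All three chips are off the plate, but at least one may be propped up rather than lying flat. I handed the job in at 49.0 s of the 72 s allowed.

**What I did**
- **Sweep:** The scraper tilted in the jaws on the first, too brisk carry and touched the plate with about 18 N. I stood it back up on the bench, gripped it lower and moved it more gently. I then swept the chips off the +x end of the plate and nudged the pile sideways along that edge.
- **Scraper:** I left it about 85 mm from where it first stood, clear of the glassware.
- **Board:** I gripped the middle-sized board by its heat sink and set it over the four supports with the orange block at the blue-socket end. I pressed the gold pads in pairs with the fingertips.

**What the last checks showed**
- **Board:** Both presses on a pair gave way at about 19–21 N total. Both ends then held firm at about 35 N at the same height (TCP 52.3 mm, about 52 mm expected). Three pads came out level at 42.0–42.3 mm, against 41 mm nominal. All four barbed tips stand through their holes.
- **Other things on the bench:** In the top view before and after, I found no bystander moved. The other differences in that view are the arm's own area at the right edge. The highest wrist force I read was about 44 N.

**Doubtful**
- **Chips:** They lie just outside the +x edge beside the fuse holder. The two camera views put part of that pile about 15–20 mm above the bench, so a chip is probably stacked or leaning against the plate's side. The plate and fuse holder hide part of the pile, so I could not confirm all three lie flat. I left them, because moving them again would have meant using the scraper after the board was fitted.

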